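# Weigh, count and put away a batch of sample blocks

## Robot

A 6-joint arm with a two-finger parallel gripper is mounted at the origin on the work surface. World frame = base frame: x ahead of the robot, y to its left, z up, the work surface at z = 0. Lengths are in m, angles in rad, forces in N, time in s.
With the tool pointing down it reaches from about 0.375 to 0.9 m from the base axis. Payload 3.1 kg.
Tool frame: the origin (TCP) lies at the very end of the fingers, on their centre line; the grasp point (between the pads) lies 19 mm behind it; z points along the fingers, y is the direction in which the jaws open and shut (so a half turn about z gives the same grasp; the last joint's range is limited). The gripper opens to 87 mm and grips with 3 to 60 N. Pads are 19 mm wide; open, the fingers measure 117 mm over their backs; the gripper's body (75 mm by 190 mm) begins 51 mm behind the grasp point.
Start: joints at [0.926, 0.527, 1.433, -0, 1.181, -0.178], TCP at [0.281, 0.558, 0.184] pointing down, gripper open.
Joint ranges: [-3.08, 3.08], [-0.75, 2.2], [0.22, 2.44], [-1.43, 4.57], [0, 2.65], [-2.85, 2.85]. Speed limits (rad/s): [2.79, 2.79, 3.14, 3.14, 3.14, 3.14].

## Interface

Orientations are given as a unit quaternion [x, y, z, w].
In Python, from rig import robot, optics gives the robot as it stands.
- The arm moves only by the shell command python3 -m inch 'ROWS' [FORCE]. ROWS is JSON, a list of rows, each an object of numbers: "ax", "ay", "az": the turn, a rotation vector about the tool's x, y, z in rad; "dx", "dy", "dz": the shift along the tool's x, y, z in mm; "gripper": the opening in per cent of the stroke, from 0 (shut) to 100 (fully open). In form: [{"ax": .., "ay": .., "az": .., "dx": .., "dy": .., "dz": .., "gripper": ..}, ...]. A call has 1 to 8 rows; each row shifts and turns the commanded pose from where the row before left it, along the tool's axes as they then stand; what a row does not reach is not made up. A row lasts 1/10 s, in which the tool goes at most 50 mm and 8.59 degrees, less where a joint would pass 70% of its speed; a pose out of reach is approached as far as the arm can. A call with a gripper value outside its range is refused whole. The fingers move at their own pace and stop on an object; FORCE is the grip in N (left out, the last holds). Time passes only in rows, so rows that do not move let the fingers close. It gives the time, the measured TCP pose, the force and the opening at its end, in the units of the state.
- robot.get_obs(): the state, without advancing time (a new reading comes with each control period).
- optics.camera(name): name is "scene" or "top" or "wrist"; returns a dict with "img" (384x512x3 uint8, red, green, blue), "depth" (384x512 float32, m along the optical axis (not along the pixel's ray), 0 where there is no reading), "camera_matrix" (3x3 intrinsics, pixels), "position" and "attitude" of the camera in the world. Camera axes: x right, y up, looking along -z (the intrinsics and any distortion apply to the point x, -y, -z); pixel columns grow to the right and rows downward; lengths in m; the calibration is good to about 2 mm. A picture is of the moment at which its call begins.
- robot.hand_in(): hands the job in, once; it reports no verdict.
The state is a dict: "time": time; "q": joint angles; "joint_velocities": joint speeds; "joint_torque": joint torques, N m; "position": TCP position; "tool_rot": TCP orientation; "ft_force": force on the tool from outside, world axes, zero at the start; "moment": the same for the moment, N m; "grip_width": finger opening in m.
Only numpy, scipy, OpenCV 4.12 (cv2) and the standard library are available. Lean on these libraries where they do the work, as an engineer would, in place of code of your own. Each camera call takes 0.05 s, during which the arm holds its last target.

## Task

Load every sample block from the bench onto the tray standing on the balance, and once they are all on it log the batch by swinging the counter's lever fully to its stop and letting it spring back. After that, with the lid of the case opened right back onto its stop, carry the loaded tray to the case and tip the whole batch off its open end into the case. Finish with all the blocks in the case, the empty tray back level and centred on the balance pan, the lid fully closed, and the bottle, beaker and jar left alone.

Things in the scene. Friction and masses are not known exactly. Their poses are not given: they have to be found in the camera images.
- sample1: terracotta-coloured sample block (60 g), 64 mm long (x) x 34 mm wide (y) x 32 mm high (z); origin at its centre; lies loose on the bench at first. Two to four of the four are present
- sample2: terracotta-coloured sample block (60 g), 64 mm long (x) x 34 mm wide (y) x 32 mm high (z); origin at its centre; lies loose on the bench at first. Two to four of the four are present
- sample3: terracotta-coloured sample block (60 g), 64 mm long (x) x 34 mm wide (y) x 32 mm high (z); origin at its centre; lies loose on the bench at first. Two to four of the four are present
- sample4: terracotta-coloured sample block (60 g), 64 mm long (x) x 34 mm wide (y) x 32 mm high (z); origin at its centre; lies loose on the bench at first. Two to four of the four are present
- tray: flat slippery aluminium tray, 0.2 kg, plate 166 (x) x 150 (y) x 3 mm; side rims 12 mm high, back wall 28 mm high at the -x end; the +x end is open: blocks slide off there when it is tipped some 25 degrees. Origin: centre of the underside. A black bar handle, 20 mm wide and high, juts out from the back wall, x = -83 to -165 mm, its centre at z = 22 mm. Starts on the balance pan
- tray_handle (a point): grip point in the tray's black bar handle, 130 mm from the tray's origin on its -x side, 22 mm above its underside; same axes as the tray
- tray_mouth (a point): middle of the tray's open edge, on the plate's top face, 83 mm from its origin
- balance: white laboratory balance fixed to the bench, 260 mm deep (x) x 180 mm wide (y), housing top at 54 mm, display at its -x end; origin at the centre of its underside
- pan (a point): centre of the top face of the balance's steel pan (140 mm square, 70 mm above the bench)
- counter: grey bench counter box fixed to the bench, 80 x 70 mm, 52 mm high (foot plate 100 x 90 mm); origin at the centre of its underside
- lever (a joint): angle of the counter's sprung lever, rad: 0 at rest, leaning 0.45 rad from upright to the counter's -x side; 0.9 at its stop, leaning 0.45 rad to +x. The tip travels 74 mm along the counter's +x and needs 1 to 3 N; it springs back when released
- lever_tip (a point): centre of the black ball (26 mm across) at the end of the lever, 85 mm from the pivot
- lever_pivot (a point): pivot of the lever, on the counter's middle 55 mm above the bench; the lever turns about the counter's y axis
- case: grey case with a white lid, fixed to the bench, 200 mm (x) x 220 mm (y), 110 mm high, walls and floor 5 mm; origin at the centre of its underside; the lid is hinged along its +x rim
- lid (a joint): opening angle of the lid, rad: 0 closed, 1.7 fully open on its stop (a little past upright). The hinge is stiff: the lid stays where it is left. It may stand a little ajar at the start
- lid_handle (a point): middle of the lid's steel bar handle (11 mm thick, 100 mm long, along the hinge direction), 188 mm from the hinge (near the lid's free edge) and 43 mm above the lid's underside (35 mm above its 8 mm thick top face)
- lid_hinge (a point): middle of the hinge line, on the case's +x rim, 110 mm above the bench; axis along the case's y
- bottle: amber bottle, 66 mm across, 160 mm high, loose bystander; origin at the centre of its underside
- beaker: glass beaker, 70 mm across, 90 mm high, loose bystander; origin at the centre of its underside
- jar: white jar, 70 mm across, 80 mm high, loose bystander; origin at the centre of its underside
Mind the look-alikes: they are no part of the job. Leave any yellow look-alike of the sample1 alone.

How it is judged:
On the way, in this order (a step that is already met when the one before it is completed fails the run):
1. every block lies on the tray, which stands on the balance pan (x of sample1 in the frame of tray between -0.085 and 0.085 m and y of sample1 in the frame of tray between -0.075 and 0.075 m and z of sample1 in the frame of tray between 0 and 0.045 m and x of sample2 in the frame of tray between -0.085 and 0.085 m and y of sample2 in the frame of tray between -0.075 and 0.075 m and z of sample2 in the frame of tray between 0 and 0.045 m and x of sample3 in the frame of tray between -0.085 and 0.085 m and y of sample3 in the frame of tray between -0.075 and 0.075 m and z of sample3 in the frame of tray between 0 and 0.045 m and x of sample4 in the frame of tray between -0.085 and 0.085 m and y of sample4 in the frame of tray between -0.075 and 0.075 m and z of sample4 in the frame of tray between 0 and 0.045 m and horizontal distance between tray and pan below 0.05 m and height (world z) of tray between 0.064 and 0.078 m and angle between tray's own z axis and vertical below 0.06 rad and linear speed of each of sample1, sample2, sample3, sample4 below 0.03 m/s and contact force between the fingers and sample1 below 0.2 N and contact force between the fingers and sample2 below 0.2 N and contact force between the fingers and sample3 below 0.2 N and contact force between the fingers and sample4 below 0.2 N), for 0.3 s.
2. the counter's lever is at its stop (value of joint lever above 0.82 rad), for 0.05 s.
3. the lever has sprung back (value of joint lever below 0.12 rad), for 0.1 s.
4. the tray carries every block above the case's rim height, close to the case, whose lid rests open on its stop (x of sample1 in the frame of tray between -0.085 and 0.085 m and y of sample1 in the frame of tray between -0.075 and 0.075 m and z of sample1 in the frame of tray between 0 and 0.045 m and x of sample2 in the frame of tray between -0.085 and 0.085 m and y of sample2 in the frame of tray between -0.075 and 0.075 m and z of sample2 in the frame of tray between 0 and 0.045 m and x of sample3 in the frame of tray between -0.085 and 0.085 m and y of sample3 in the frame of tray between -0.075 and 0.075 m and z of sample3 in the frame of tray between 0 and 0.045 m and x of sample4 in the frame of tray between -0.085 and 0.085 m and y of sample4 in the frame of tray between -0.075 and 0.075 m and z of sample4 in the frame of tray between 0 and 0.045 m and height (world z) of tray_mouth above 0.11 m and horizontal distance between tray and case below 0.25 m and value of joint lid above 1.6 rad), for 0.1 s.
5. the tray is tipped with its open end over the case (angle between tray's own z axis and vertical above 0.2 rad and x of tray_mouth in the frame of case between -0.1 and 0.1 m and y of tray_mouth in the frame of case between -0.12 and 0.12 m and z of tray_mouth in the frame of case between 0.08 and 0.35 m), for 0.05 s.
6. every block is in the open case (x of sample1 in the frame of case between -0.1 and 0.1 m and y of sample1 in the frame of case between -0.11 and 0.11 m and z of sample1 in the frame of case between 0 and 0.105 m and x of sample2 in the frame of case between -0.1 and 0.1 m and y of sample2 in the frame of case between -0.11 and 0.11 m and z of sample2 in the frame of case between 0 and 0.105 m and x of sample3 in the frame of case between -0.1 and 0.1 m and y of sample3 in the frame of case between -0.11 and 0.11 m and z of sample3 in the frame of case between 0 and 0.105 m and x of sample4 in the frame of case between -0.1 and 0.1 m and y of sample4 in the frame of case between -0.11 and 0.11 m and z of sample4 in the frame of case between 0 and 0.105 m and value of joint lid above 1.5 rad), for 0.2 s.
At the end, for the whole second after the job is handed in: Every block present lies at rest inside the case; the lid is closed (under 0.06 rad); the tray rests level (0.06 rad) on the balance pan, its centre within 50 mm of the pan's centre; the lever is back at rest (under 0.12 rad) (x of sample1 in the frame of case between -0.1 and 0.1 m and y of sample1 in the frame of case between -0.11 and 0.11 m and z of sample1 in the frame of case between 0 and 0.105 m and x of sample2 in the frame of case between -0.1 and 0.1 m and y of sample2 in the frame of case between -0.11 and 0.11 m and z of sample2 in the frame of case between 0 and 0.105 m and x of sample3 in the frame of case between -0.1 and 0.1 m and y of sample3 in the frame of case between -0.11 and 0.11 m and z of sample3 in the frame of case between 0 and 0.105 m and x of sample4 in the frame of case between -0.1 and 0.1 m and y of sample4 in the frame of case between -0.11 and 0.11 m and z of sample4 in the frame of case between 0 and 0.105 m and horizontal distance between tray and pan below 0.05 m and height (world z) of tray between 0.064 and 0.078 m and angle between tray's own z axis and vertical below 0.06 rad and linear speed of each of sample1, sample2, sample3, sample4, tray below 0.03 m/s and value of joint lid below 0.06 rad and value of joint lever below 0.12 rad); the robot touches nothing.
It fails at once if the bottle is moved more than 40 mm or tipped (distance of bottle from where it was at the start of the episode above 0.04 m or angle between bottle's own z axis and vertical above 0.35 rad).
It fails at once if the beaker is moved more than 40 mm or tipped (distance of beaker from where it was at the start of the episode above 0.04 m or angle between beaker's own z axis and vertical above 0.35 rad).
It fails at once if the jar is moved more than 40 mm or tipped (distance of jar from where it was at the start of the episode above 0.04 m or angle between jar's own z axis and vertical above 0.35 rad).
Of sample1, sample2, sample3, sample4 only 2 to 4 are there at a start; the rules pass over those that are not, and their reading is None.
At some moment in a run one of sample1, sample2, sample3, sample4 may be knocked a few centimetres aside while the robot is not near it.
It also fails if it takes over 210 s, if anything falls off the work surface, if the arm or the gripper's body presses on something with over 40 N, if the wrist force passes 120 N, or if a joint passes its speed limit or range.

## Working session

There is one attempt and no reset: what is moved stays moved. The work goes in short steps, Python scripts to look and compute and a shell command to move; the robot and the scene stay as the last step left them, time stands still between calls to the robot, and variables do not carry over. Pictures are saved under pics/ and viewed, and the job is handed in when it is done.

```bash
ls -la; mkdir -p pics; python3 - <<'E'
from rig import robot, optics
import cv2,numpy as np
print(robot.get_obs())
for n in ["scene","top","wrist"]:
    c=optics.camera(n); cv2.imwrite(f"pics/{n}0.png",c["img"][...,::-1]); print(n,c["camera_matrix"].tolist(),c["position"],c["attitude"], {k:v for k,v in c.items() if k not in("img","depth","camera_matrix","position","attitude")})
    np.savez(f"pics/{n}0.npz",**{k:np.asarray(v) for k,v in c.items()})
E
```

```text
total 12
drwxr-xr-x  3 agent agent 4096 Dec  7 14:22 .
drwxr-xr-x 23 root  root  4096 Dec  7 14:22 ..
drwxr-xr-x  2 agent agent 4096 Dec  7 14:22 pics
{'time': 0.0, 'q': array([ 9.26490054e-01,  5.28488816e-01,  1.43390837e+00, -3.04179840e-05,
        1.18138912e+00, -1.78476830e-01]), 'joint_velocities': array([-0.00083467,  0.00039818, -0.0009374 ,  0.00119985, -0.00119946,
       -0.00020541]), 'joint_torque': array([-2.07718144e-04, -4.40035880e+01, -1.76592118e+01,  6.30984502e-02,
        5.80968847e-02, -1.47742462e-04]), 'position': array([0.28019606, 0.5577543 , 0.18315589]), 'tool_rot': array([ 2.30808746e-01,  9.72998520e-01, -1.01093688e-03, -4.25713979e-04]), 'ft_force': array([ 0.39705207,  0.33110835, -0.1939708 ]), 'moment': array([-0.00148823, -0.00732531, -0.02000772]), 'grip_width': 0.08666367382440193}
scene [[352.4965835675148, 0.0, 252.96604864399333], [0.0, 352.4965835675148, 188.71916712497878], [0.0, 0.0, 1.0]] [ 1.19675973 -0.29622858  0.94176101] [0.28961347 0.19340709 0.50395178 0.7904115 ] {}
top [[449.6176348097968, 0.0, 256.3685995431417], [0.0, 449.6176348097968, 189.65083742894922], [0.0, 0.0, 1.0]] [0.4265114  0.01363573 1.34246639] [ 0.0332039  -0.0428589  -0.70190744  0.71020178] {}
wrist [[279.7351868151044, 0.0, 252.51910362049023], [0.0, 279.7351868151044, 192.4106061005638], [0.0, 0.0, 1.0]] [0.20611026 0.59469312 0.38383294] [-0.13232825 -0.07992336  0.51895219  0.8407081 ] {}
```

View pics/top0.png

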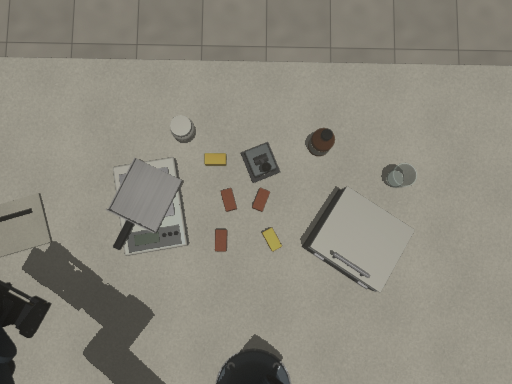

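View pics/scene0.png

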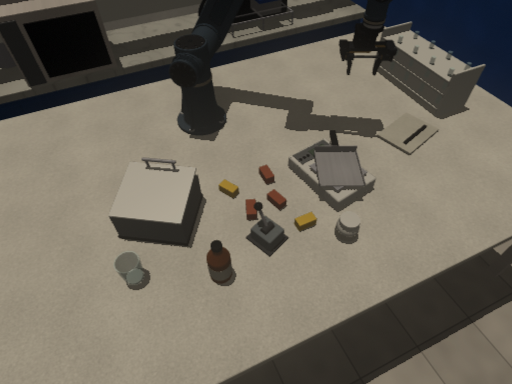

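View pics/wrist0.png

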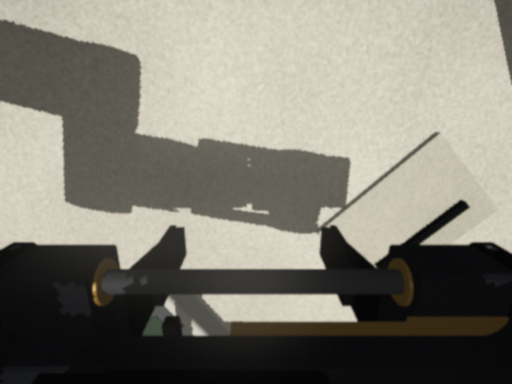

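The top view shows three terracotta blocks near pixels (228,200), (261,200) and (221,240), and two yellow ones to leave alone. The tray is at (147,195), counter (261,163), and case (358,240). Next I'll measure their positions.

```bash
cat > h.py <<'E'
import numpy as np, cv2
from scipy.spatial.transform import Rotation as R
def load(n): 
    d=np.load(n); return {k:d[k] for k in d.files}
def pts(c):
    K=c["camera_matrix"]; d=c["depth"]; v,u=np.mgrid[0:d.shape[0],0:d.shape[1]]
    p=np.stack([(u-K[0,2])/K[0,0]*d,-(v-K[1,2])/K[1,1]*d,-d],-1)
    return R.from_quat(c["attitude"]).apply(p.reshape(-1,3)).reshape(p.shape)+c["position"]
def ray(c,u,v,z):
    K=c["camera_matrix"]; uv=np.atleast_2d(np.stack([u,v],-1)).astype(float)
    p=np.stack([(uv[:,0]-K[0,2])/K[0,0],-(uv[:,1]-K[1,2])/K[1,1],-np.ones(len(uv))],-1)
    w=R.from_quat(c["attitude"]).apply(p); s=(z-c["position"][2])/w[:,2]
    return c["position"]+w*s[:,None]
def proj(c,P):
    p=R.from_quat(c["attitude"]).inv().apply(np.atleast_2d(P)-c["position"]); K=c["camera_matrix"]
    return np.stack([K[0,0]*p[:,0]/-p[:,2]+K[0,2],K[1,1]*-p[:,1]/-p[:,2]+K[1,2]],-1)
def snap(name,tag):
    from rig import optics
    c=optics.camera(name); np.savez(f"pics/{tag}.npz",**{k:np.asarray(v) for k,v in c.items()})
    return c
def save(img,tag,box=None,s=1):
    im=img[...,::-1].copy()
    if box: x0,y0,x1,y1=box; im=im[y0:y1,x0:x1]
    im=cv2.resize(im,None,fx=s,fy=s,interpolation=cv2.INTER_CUBIC); cv2.imwrite(f"pics/{tag}.png",im)
def reds(c,zmin=None):
    hsv=cv2.cvtColor(c["img"],cv2.COLOR_RGB2HSV)
    m=(((hsv[...,0]<12)|(hsv[...,0]>172))&(hsv[...,1]>110)&(hsv[...,2]>40)).astype(np.uint8)
    n,l,s,ce=cv2.connectedComponentsWithStats(m)
    return m,l,[i for i in range(1,n) if s[i,4]>25],s,ce
E
python3 - <<'E'
from h import *
c=load("pics/top0.npz"); P=pts(c)
m,l,ids,s,ce=reds(c)
hsv=cv2.cvtColor(c["img"],cv2.COLOR_RGB2HSV)
for i in ids:
    q=P[l==i]; 
    top=q[np.abs(q[:,2]-np.median(q[:,2]))<.006]
    r=cv2.minAreaRect((q[:,:2]*1000).astype(np.float32)); 
    print(s[i],ce[i].round(0),"zmed",np.median(q[:,2]).round(3),"mean",top.mean(0).round(3),r)
for uv in [(147,195),(358,240),(261,163),(30,225),(348,262),(266,168),(256,150)]:
    print(uv,P[uv[1],uv[0]].round(3))
z=P[...,2]; 
for lo in (.03,.05,.06,.1,.13): print(lo,(z>lo).sum())
v=np.clip(z/0.2,0,1)*255
cv2.imwrite("pics/z0.png",cv2.resize(v.astype(np.uint8),None,fx=1.5,fy=1.5,interpolation=0))
save(c["img"],"top0c",(90,90,450,310),2.2)
E
```

```text
[221 189  15  22 220] [228. 199.] zmed 0.031 mean [0.539 0.079 0.031] ((493.6602783203125, 60.257083892822266), (159.60284423828125, 35.454586029052734), 22.24773597717285)
[253 188  16  23 216] [260. 199.] zmed 0.032 mean [ 0.54  -0.016  0.031] ((500.02996826171875, -0.24839019775390625), (30.534780502319336, 147.10800170898438), 68.75829315185547)
[215 230  12  21 224] [220. 240.] zmed 0.032 mean [0.42  0.099 0.031] ((420.3800964355469, 99.36421203613281), (30.867691040039062, 59.11023712158203), 87.3677749633789)
(147, 195) [0.545 0.306 0.073]
(358, 240) [ 0.425 -0.277  0.131]
(261, 163) [ 0.643 -0.016  0.058]
(30, 225) [0.458 0.658 0.014]
(348, 262) [ 0.369 -0.238  0.184]
(266, 168) [ 0.616 -0.028  0.139]
(256, 150) [ 0.683 -0.001  0.049]
0.03 19559
0.05 17843
0.06 15165
0.1 10444
0.13 7282
```

View pics/top0c.png

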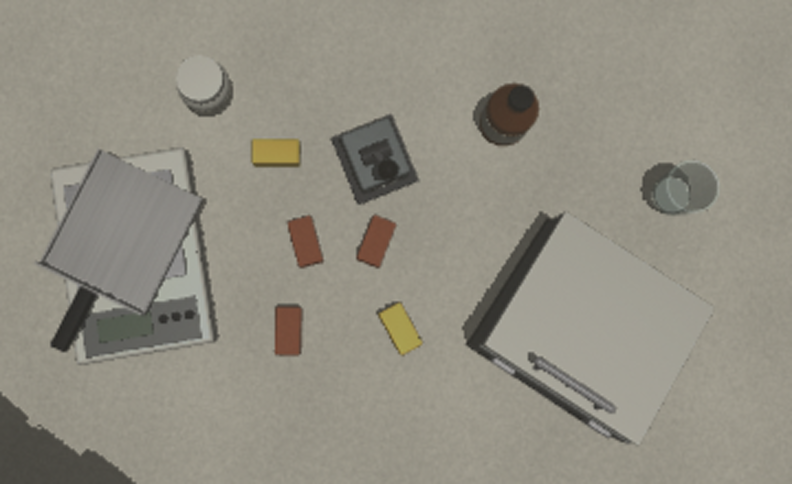

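View pics/z0.png

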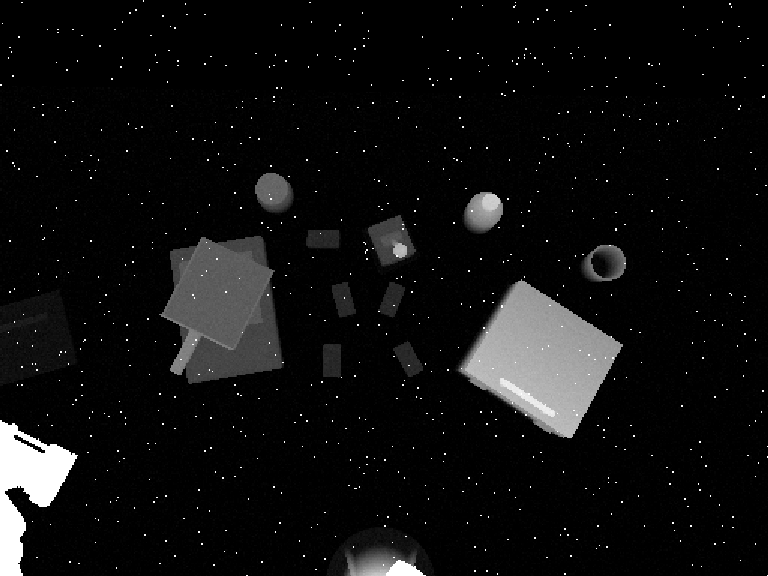

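The enlarged view confirms the layout: tray yawed on the balance with its handle at lower left, the case lid slightly ajar with its handle near (258,262)·, and the lever ball at about (266,168). Now I'll get accurate poses.

```bash
cat >> h.py <<'E'
def rect_at(c,mask,z):
    """minAreaRect (mm) of mask's pixels cast onto plane z"""
    mask=cv2.morphologyEx(mask.astype(np.uint8),cv2.MORPH_OPEN,np.ones((3,3),np.uint8))
    cs,_=cv2.findContours(mask,cv2.RETR_EXTERNAL,cv2.CHAIN_APPROX_NONE)
    k=max(cs,key=cv2.contourArea)[:,0,:]
    w=ray(c,k[:,0],k[:,1],z)[:,:2]*1000
    return cv2.minAreaRect(w.astype(np.float32))
def longyaw(r):
    b=cv2.boxPoints(r); e=[b[1]-b[0],b[2]-b[1]]; e=max(e,key=np.linalg.norm)
    return np.degrees(np.arctan2(e[1],e[0]))%180
E
python3 - <<'E'
from h import *
c=load("pics/top0.npz"); P=pts(c); z=cv2.medianBlur(P[...,2].astype(np.float32),3)
m,l,ids,s,ce=reds(c)
for i in ids:
    r=rect_at(c,l==i,.032); print("block",np.round(r[0],1),np.round(r[1],1),"yaw",longyaw(r).round(1))
hsv=cv2.cvtColor(c["img"],cv2.COLOR_RGB2HSV)
X,Y=P[...,0],P[...,1]
# tray : z .066-.105, x .4-.65,y .2-.42
reg=(X>.35)&(X<.68)&(Y>.15)&(Y<.45)
t=reg&(z>.066)&(z<.11)
r=rect_at(c,t&(hsv[...,2]>70),.085); print("tray bright",r)
dark=reg&(z>.075)&(z<.11)&(hsv[...,2]<50)
q=P[dark]; q=q[np.abs(q[:,2]-np.median(q[:,2]))<.01]; print("handle",len(q),q.mean(0)); 
r=rect_at(c,dark,.102); print("handle",r,longyaw(r))
b=reg&(z>.045)&(z<.066); r=rect_at(c,reg&(z>.045)&(z<.11),.054); print("bal+",r)
# balance : fit
r=rect_at(c,b,.054); print("bal",r,longyaw(r))
reg=(X>.55)&(X<.75)&(Y>-.1)&(Y<.06)
t=reg&(z>.04)&(z<.065); r=rect_at(c,t,.052); print("counter",r,longyaw(r))
t=reg&(z>.10)&(z<.16)
q=P[t]; print("ball",len(q),np.median(q,0), q[:,2].max())
reg=(X>.2)&(X<.65)&(Y<-.1)&(Y>-.45)
t=reg&(z>.10)&(z<.2); 
r=rect_at(c,t,.125); print("lid",r,longyaw(r))
q=P[reg&(z>.105)&(z<.16)]; 
A=np.c_[q[:,:2],np.ones(len(q))]; k=np.linalg.lstsq(A,q[:,2],rcond=None)[0]
e=np.abs(A@k-q[:,2]); k=np.linalg.lstsq(A[e<.006],q[e<.006,2],rcond=None)[0]; print("lid plane",k,"tilt",np.arctan(np.hypot(*k[:2])),"dir deg",np.degrees(np.arctan2(k[1],k[0])))
t=reg&(P[...,2]-(k[0]*X+k[1]*Y+k[2])>.02)&(z<.22)
q=P[t]; q=q[np.abs(q[:,2]-np.median(q[:,2]))<.015]; print("bar",len(q),np.median(q,0)); r=rect_at(c,t,np.median(q[:,2])); print(r,longyaw(r))
for n,box in dict(bottle=(.6,.75,-.2,-.1),beaker=(.5,.68,-.42,-.3),jar=(.65,.78,.13,.27)).items():
    t=(X>box[0])&(X<box[1])&(Y>box[2])&(Y<box[3])&(z>.03); q=P[t]; print(n,np.median(q,0),q.min(0),q.max(0))
E
```

```text
block [538.8  78.8] [60.7 30.6] yaw 15.9
block [540.  -15.9] [30.5 60.5] yaw 158.9
block [420.4  99.3] [30.6 58.9] yaw 177.7
tray bright ((542.8482055664062, 306.5838317871094), (177.66127014160156, 184.8567657470703), 73.93019104003906)
handle 155 [0.43134037 0.36231228 0.10088576]
handle ((432.5331726074219, 365.5445861816406), (9.87814712524414, 76.83497619628906), 65.56230163574219) 155.56229
bal+ ((520.0921630859375, 313.9411315917969), (273.8324890136719, 214.41107177734375), 6.698693752288818)
bal ((467.07489013671875, 292.6551818847656), (156.5670166015625, 179.8730926513672), 10.376598358154297) 100.376595
counter ((654.3665771484375, -13.545166015625), (80.55189514160156, 70.54063415527344), 24.109127044677734) 24.10913
ball 70 [ 0.62042863 -0.02746638  0.13994952] 0.14788901263102372
lid ((425.9666748046875, -287.47869873046875), (228.35122680664062, 206.14796447753906), 57.494049072265625) 57.49405
lid plane [-0.11814155  0.07472681  0.2047834 ] tilt 0.13889094939029195 dir deg 147.6858595042152
bar 186 [ 0.3636702  -0.2450999   0.18385859]
((349.9978332519531, -263.4502258300781), (63.59649658203125, 12.743642807006836), 57.86480712890625) 57.86479
bottle [ 0.69820169 -0.17772861  0.1101702 ] [ 0.67486538 -0.19991777  0.03101336] [ 0.73861311 -0.15657517  0.16353947]
beaker [ 0.53161876 -0.35025483  0.115167  ] [ 0.50070399 -0.41933032  0.02180596] [ 0.6437099  -0.300155    0.12748575]
jar [0.73493934 0.21184929 0.07730002] [0.65097018 0.13068522 0.02668283] [0.77668779 0.26865802 0.08810621]
```

```bash
python3 - <<'E'
from h import *
c=load("pics/top0.npz"); save(c["img"],"tray0",(100,145,200,265),5)
save(c["img"],"case0",(290,175,425,300),4.5)
P=pts(c)
q=proj(c,[[.545,.31,.073]]); print(q)
E
```

```text
[[145.5906604  194.87503583]]
```

View pics/tray0.png

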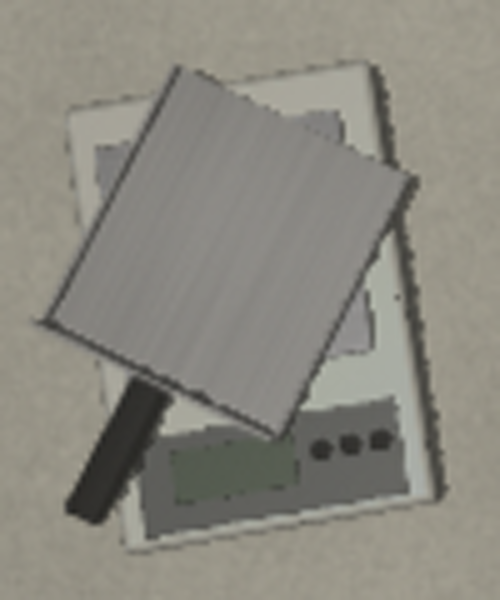

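View pics/case0.png

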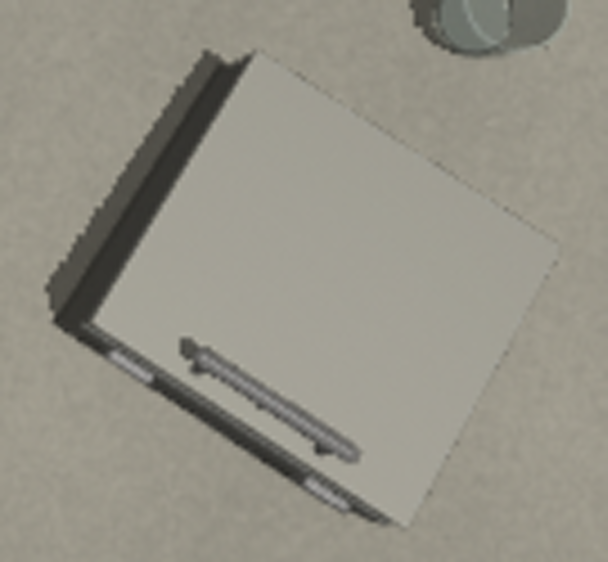

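```bash
python3 - <<'E'
from h import *
c=load("pics/top0.npz")
def f(l,z): l=np.array(l,float); return ray(c,l[:,0],l[:,1],z)
F=f([(136,158),(183,181)],.082); B=f([(108.4,209),(156.6,232)],.098)
print("tray",F.round(3).tolist(),B.round(3).tolist())
mid=(F.mean(0)+B.mean(0))/2; d=F.mean(0)-B.mean(0); print(mid, np.linalg.norm(d[:2]), np.degrees(np.arctan2(d[1],d[0])), np.linalg.norm(F[1]-F[0]))
w=F[0]-F[1]; print("width yaw",np.degrees(np.arctan2(w[1],w[0]))-90)
Bal=f([(114,166.6),(173.6,157.4),(188,245),(125.6,255.4)],.054); print("bal",Bal.mean(0)); 
for i in range(4):
    e=Bal[(i+1)%4]-Bal[i]; print(np.linalg.norm(e),np.degrees(np.arctan2(e[1],e[0])))
H=f([(348.2,186.6),(414.4,228.3)],.118); L=f([(310,246.6),(380,292)],.146)
print(H,L); hm=H.mean(0); lm=L.mean(0); d=hm-lm; print("hinge mid",hm,"case +x",np.degrees(np.arctan2(d[1],d[0])),np.linalg.norm(d[:2]))
e=H[0]-H[1];print(np.degrees(np.arctan2(e[1],e[0])),np.linalg.norm(e)); e=L[0]-L[1];print(np.degrees(np.arctan2(e[1],e[0])),np.linalg.norm(e))
b=f([(331.1,252.3),(368.9,276.8)],.184); print("bar",b,b.mean(0),np.linalg.norm(b[0]-b[1]))
E
```

```text
tray [[0.649, 0.339, 0.082], [0.585, 0.204, 0.082]] [[0.502, 0.405, 0.098], [0.441, 0.27, 0.098]]
[0.54406781 0.30456478 0.09      ] 0.15953326894507266 -24.436054075968787 0.14899730727115928
width yaw -25.39646677004781
bal [0.51601627 0.29985527 0.054     ]
0.17317981079759592 -80.28390951334208
0.2560691297547864 -169.0810326968334
0.1779223949052392 100.05487383711414
0.25706551546916545 9.857864393642407
[[ 0.5705044  -0.25478671  0.118     ]
 [ 0.45826676 -0.43464838  0.118     ]] [[ 0.40614887 -0.14554497  0.146     ]
 [ 0.28996362 -0.32923468  0.146     ]]
hinge mid [ 0.51438558 -0.34471754  0.118     ] case +x -32.83303415564402 0.19795122441045002
58.03493006652941 0.2120082770009009
57.68631148840748 0.2173497726683453
bar [[ 0.39289882 -0.19455965  0.184     ]
 [ 0.33205896 -0.29066437  0.184     ]] [ 0.36247889 -0.24261201  0.184     ] 0.11374359092416278
```

```bash
cat >> h.py <<'E'
def down(phi_deg):
    a=np.radians(phi_deg); y=np.array([np.cos(a),np.sin(a),0]); z=np.array([0,0,-1.]); return np.stack([np.cross(y,z),y,z],1)
def togo(pos,Rt=None,cur=None):
    """remaining shift (mm, current tool axes) and turn (rotvec rad, tool axes), plus shift expressed in target axes"""
    from rig import robot
    o=robot.get_obs(); Rc=R.from_quat(o["tool_rot"]).as_matrix()
    d=(np.array(pos)-o["position"])*1000
    y=Rc[:,1]; print("t",round(o["time"],2),"pos",o["position"].round(4),"yaw_y",np.degrees(np.arctan2(y[1],y[0])).round(1),"toolz",Rc[:,2].round(3),"w",round(o["grip_width"]*1000,1),"F",o["ft_force"].round(1),"q",o["q"].round(2))
    print("shift cur axes",(Rc.T@d).round(1),"|d|",np.linalg.norm(d).round(1))
    if Rt is not None:
        rv=R.from_matrix(Rc.T@Rt).as_rotvec(); print("turn",rv.round(3),"| shift in target axes",(Rt.T@d).round(1))
E
python3 -c "
from h import *
togo([.539,.079,.15],down(15.9))"
```

```text
t 0.15 pos [0.2803 0.5579 0.1834] yaw_y 63.3 toolz [-0.001 -0.001 -1.   ] w 86.9 F [-0.2  1.  -0.7] q [ 0.93  0.53  1.43 -0.    1.18 -0.18]
shift cur axes [-446.2 -311.7   33.8] |d| 545.4
turn [-0.002  0.     0.828] | shift in target axes [-531.5  117.6   33.4]
```

```bash
python3 -m inch '[{"dx":-40,"dy":-28,"gripper":100},{"dx":-40,"dy":-28},{"dx":-40,"dy":-28},{"dx":-40,"dy":-28},{"dx":-40,"dy":-28},{"dx":-40,"dy":-28},{"dx":-40,"dy":-28},{"dx":-40,"dy":-28}]' && python3 -m inch '[{"dx":-40,"dy":-28},{"dx":-40,"dy":-28},{"az":0.14},{"az":0.14},{"az":0.14},{"az":0.14},{"az":0.14},{"az":0.128}]'; python3 -c "
from h import *
togo([.539,.079,.15],down(15.9))"
```

```text
t 0.15 pos [0.2803 0.5579 0.1834] yaw_y 63.3 toolz [-0.001 -0.001 -1.   ] w 86.9 F [-0.2  1.  -0.7] q [ 0.93  0.53  1.43 -0.    1.18 -0.18]
shift cur axes [-446.2 -311.7   33.8] |d| 545.4
turn [-0.002  0.     0.828] | shift in target axes [-531.5  117.6   33.4]invalid input
```

```bash
python3 -m inch '[{"ax":0,"ay":0,"az":0,"dx":-40,"dy":-28,"dz":0,"gripper":100}]'
```

```text
time: 0.25
position: [0.3023, 0.5191, 0.1838]
tool_rot: [0.228, 0.974, 0.002, -0.0]
ft_force: [1.5, -0.8, -0.4]
grip_width: 0.087
```

```bash
python3 -m inch '[{"dx":-40,"dy":-28,"gripper":100}]'; python3 -m inch '[{"ax":0,"ay":0,"az":0,"dx":-40,"dy":-28,"dz":0,"gripper":100},{"ax":0,"ay":0,"az":0,"dx":-40,"dy":-28,"dz":0,"gripper":100},{"ax":0,"ay":0,"az":0,"dx":-40,"dy":-28,"dz":0,"gripper":100},{"ax":0,"ay":0,"az":0,"dx":-40,"dy":-28,"dz":0,"gripper":100},{"ax":0,"ay":0,"az":0,"dx":-40,"dy":-28,"dz":0,"gripper":100},{"ax":0,"ay":0,"az":0,"dx":-40,"dy":-28,"dz":0,"gripper":100},{"ax":0,"ay":0,"az":0,"dx":-40,"dy":-28,"dz":0,"gripper":100},{"ax":0,"ay":0,"az":0,"dx":-40,"dy":-28,"dz":0,"gripper":100}]'
```

```text
time: 1.05
position: [0.4896, 0.1697, 0.1841]
tool_rot: [0.231, 0.973, 0.0, -0.0]
ft_force: [1.0, 1.1, 0.3]
grip_width: 0.0874invalid input
```

```bash
python3 -m inch '[{"ax":0,"ay":0,"az":0.14,"dx":0,"dy":0,"dz":0,"gripper":100},{"ax":0,"ay":0,"az":0.14,"dx":0,"dy":0,"dz":0,"gripper":100},{"ax":0,"ay":0,"az":0.14,"dx":0,"dy":0,"dz":0,"gripper":100},{"ax":0,"ay":0,"az":0.14,"dx":0,"dy":0,"dz":0,"gripper":100},{"ax":0,"ay":0,"az":0.14,"dx":0,"dy":0,"dz":0,"gripper":100},{"ax":0,"ay":0,"az":0.128,"dx":0,"dy":0,"dz":0,"gripper":100}]'; python3 -c "
from h import *
togo([.539,.079,.1],down(15.9))"
```

```text
time: 1.65
position: [0.4889, 0.1715, 0.1839]
tool_rot: [0.605, 0.796, -0.0, -0.0]
ft_force: [0.7, 0.4, 0.2]
grip_width: 0.0868
t 1.65 pos [0.4889 0.1715 0.1839] yaw_y 15.5 toolz [-0.001 -0.    -1.   ] w 86.8 F [0.7 0.4 0.2] q [ 0.12  0.38  1.7   0.    1.06 -0.15]
shift cur axes [-102.5   23.6   83.9] |d| 134.5
turn [-0.001 -0.    -0.006] | shift in target axes [-102.6   22.9   83.9]
```

```bash
cat >> h.py <<'E'
def blocks(tag,z=.032):
    c=snap("top",tag); m,l,ids,s,ce=reds(c); P=pts(c)
    for i in ids:
        zz=np.median(P[l==i][:,2]); 
        zp=.032 if zz<.05 else .105
        r=rect_at(c,l==i,zp); print("block px",ce[i].round(0),"z",zz.round(3),"xy",np.round(r[0],1),"size",np.round(r[1],1),"yaw",longyaw(r).round(1))
    return c
E
python3 -c "
from h import *
c=blocks('top1')
togo([.539,.079,.1],down(15.9))"
```

```text
block px [228. 199.] z 0.031 xy [538.4  78.8] size [61.2 31.1] yaw 15.0
block px [260. 199.] z 0.032 xy [540.3 -16. ] size [30.5 60. ] yaw 158.9
block px [220. 240.] z 0.032 xy [420.4  98.8] size [57.5 31.9] yaw 0.6
t 1.7 pos [0.4889 0.1715 0.1839] yaw_y 15.4 toolz [-0.001  0.    -1.   ] w 87.0 F [ 0.4 -0.   0.3] q [ 0.12  0.38  1.7   0.    1.06 -0.15]
shift cur axes [-102.5   23.8   83.9] |d| 134.6
turn [-0.    -0.    -0.009] | shift in target axes [-102.7   22.8   83.9]
```

```bash
python3 -m inch '[{"ax":0,"ay":0,"az":0,"dx":-34,"dy":8,"dz":20,"gripper":100},{"ax":0,"ay":0,"az":0,"dx":-34,"dy":8,"dz":20,"gripper":100},{"ax":0,"ay":0,"az":0,"dx":-34.5,"dy":8,"dz":20,"gripper":100},{"ax":0,"ay":0,"az":0,"dx":0,"dy":0,"dz":38,"gripper":100},{"ax":0,"ay":0,"az":0,"dx":0,"dy":0,"dz":38,"gripper":100},{"ax":0,"ay":0,"az":0,"dx":0,"dy":0,"dz":38,"gripper":100},{"ax":0,"ay":0,"az":0,"dx":0,"dy":0,"dz":0,"gripper":100}]' 20; python3 -c "
from h import *
togo([.539,.079,.008],down(15.5))"
```

```text
time: 2.4
position: [0.5357, 0.0795, 0.0056]
tool_rot: [0.602, 0.798, -0.003, -0.005]
ft_force: [-1.1, -0.3, 0.1]
grip_width: 0.0873
t 2.4 pos [0.5357 0.0795 0.0056] yaw_y 16.0 toolz [-0.011  0.001 -1.   ] w 87.3 F [-1.1 -0.3  0.1] q [-0.06  0.7   1.77 -0.    0.69 -0.34]
shift cur axes [-1.4  3.  -2.5] |d| 4.1
turn [-0.011 -0.004  0.008] | shift in target axes [-1.3  3.  -2.4]
```

```bash
python3 -m inch '[{"ax":0,"ay":0,"az":0,"dx":0,"dy":2,"dz":-1,"gripper":0},{"ax":0,"ay":0,"az":0,"dx":0,"dy":0,"dz":0,"gripper":0},{"ax":0,"ay":0,"az":0,"dx":0,"dy":0,"dz":0,"gripper":0},{"ax":0,"ay":0,"az":0,"dx":0,"dy":0,"dz":0,"gripper":0},{"ax":0,"ay":0,"az":0,"dx":0,"dy":0,"dz":0,"gripper":0}]' 20; python3 -m inch '[{"ax":0,"ay":0,"az":0,"dx":0,"dy":0,"dz":-35,"gripper":0},{"ax":0,"ay":0,"az":0,"dx":0,"dy":0,"dz":-45,"gripper":0},{"ax":0,"ay":0,"az":0,"dx":0,"dy":0,"dz":-45,"gripper":0},{"ax":0,"ay":0,"az":0,"dx":0,"dy":0,"dz":-45,"gripper":0}]'
python3 - <<'E'
from h import *
a=np.radians(-25); T=np.array([.545,.305,0]); ex=np.array([np.cos(a),np.sin(a),0]); ey=np.array([-np.sin(a),np.cos(a),0])
for y in (-45,0,45): print(y,(T+ex*-.020+ey*y/1000).round(4))
togo(T+ex*-.02+ey*-.045+[0,0,.15],down(-25))
E
```

```text
time: 2.9
position: [0.5429, 0.0802, 0.0124]
tool_rot: [0.603, 0.798, 0.001, 0.001]
ft_force: [1.4, 0.3, -0.1]
grip_width: 0.055
time: 3.3
position: [0.5417, 0.0801, 0.1832]
tool_rot: [0.603, 0.798, 0.0, 0.0]
ft_force: [1.0, -0.7, 0.2]
grip_width: 0.0236
-45 [0.5079 0.2727 0.    ]
0 [0.5269 0.3135 0.    ]
45 [0.5459 0.3542 0.    ]
t 3.3 pos [0.5417 0.0801 0.1832] yaw_y 15.9 toolz [ 0.  0. -1.] w 23.6 F [ 1.  -0.7  0.2] q [-0.06  0.42  1.63  0.    1.09 -0.33]
shift cur axes [194.4  20.1  33.2] |d| 198.3
turn [ 0.    -0.     0.713] | shift in target axes [ 160.2 -112.    33.2]
```

```bash
python3 -c "
from h import *
c=blocks('top2'); save(c['img'],'top2',(90,90,450,310),2.2)
w=snap('wrist','w2'); save(w['img'],'w2')"
```

```text
block px [260. 199.] z 0.031 xy [539.8 -15.7] size [30.8 61.1] yaw 159.5
```

View pics/top2.png

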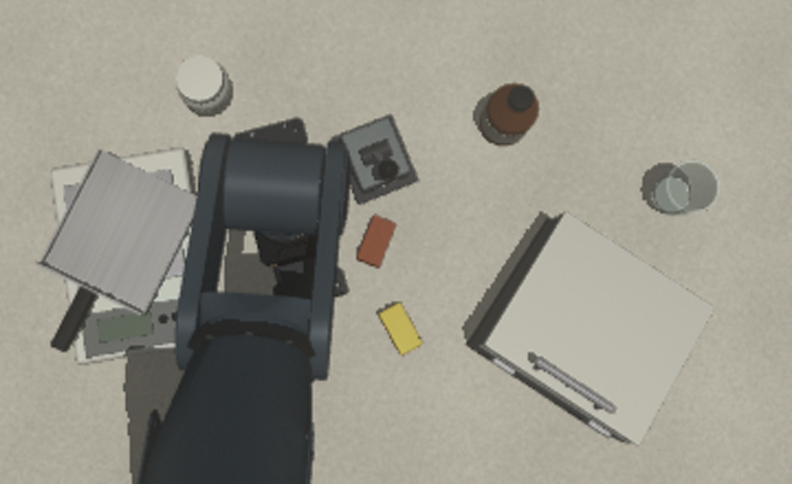

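View pics/w2.png

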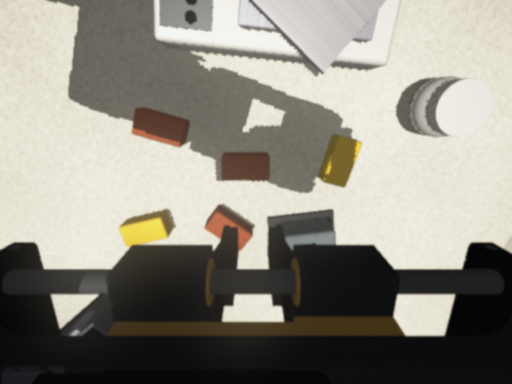

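```bash
python3 -c "
from h import *
w=load('pics/w2.npz'); m,l,ids,s,ce=reds(w); P=pts(w)
for i in ids:
    r=rect_at(w,l==i,.032); print(ce[i].round(),np.median(P[l==i],0).round(3),np.round(r[0]),np.round(r[1]),longyaw(r))
"; python3 -m inch '[{"ax":0,"ay":0,"az":0,"dx":0,"dy":0,"dz":0,"gripper":100}]'
```

```text
[159. 126.] [0.422 0.1   0.032] [424. 100.] [34. 64.] 179.5949
[249. 164.] [0.545 0.084 0.032] [540.  81.] [56. 31.] 15.805086
[227. 228.] [ 0.532 -0.01   0.032] [541. -15.] [33. 62.] 159.88846
time: 3.5
position: [0.5427, 0.0801, 0.1827]
tool_rot: [0.603, 0.798, 0.001, 0.001]
ft_force: [-0.6, 0.4, -0.8]
grip_width: 0.0183
```

```bash
python3 -m inch '[{"ax":0,"ay":0,"az":0,"dx":0,"dy":0,"dz":0,"gripper":100},{"ax":0,"ay":0,"az":0,"dx":0,"dy":0,"dz":0,"gripper":100},{"ax":0,"ay":0,"az":0,"dx":0,"dy":0,"dz":0,"gripper":100},{"ax":0,"ay":0,"az":0,"dx":0,"dy":0,"dz":40,"gripper":100},{"ax":0,"ay":0,"az":0,"dx":0,"dy":0,"dz":40,"gripper":100},{"ax":0,"ay":0,"az":0,"dx":0,"dy":0,"dz":40,"gripper":100}]';python3 -c "
from h import *
togo([.541,.080,.006],down(15.5))
w=snap('wrist','w3'); save(w['img'],'w3')
w=snap('scene','s3'); save(w['img'],'s3',(200,130,340,270),5)"
```

```text
time: 4.1
position: [0.542, 0.0801, 0.0594]
tool_rot: [0.603, 0.798, -0.0, -0.0]
ft_force: [0.2, 0.1, -0.0]
grip_width: 0.0628
t 4.1 pos [0.542  0.0801 0.0594] yaw_y 15.9 toolz [-0. -0. -1.] w 62.8 F [ 0.2  0.1 -0. ] q [-0.06  0.61  1.73 -0.    0.8  -0.33]
shift cur axes [ 0.2 -1.  53.4] |d| 53.4
turn [-0.    -0.     0.007] | shift in target axes [ 0.2 -1.  53.4]
```

View pics/w3.png

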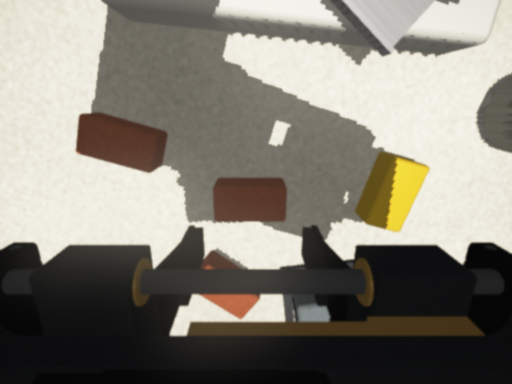

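View pics/s3.png

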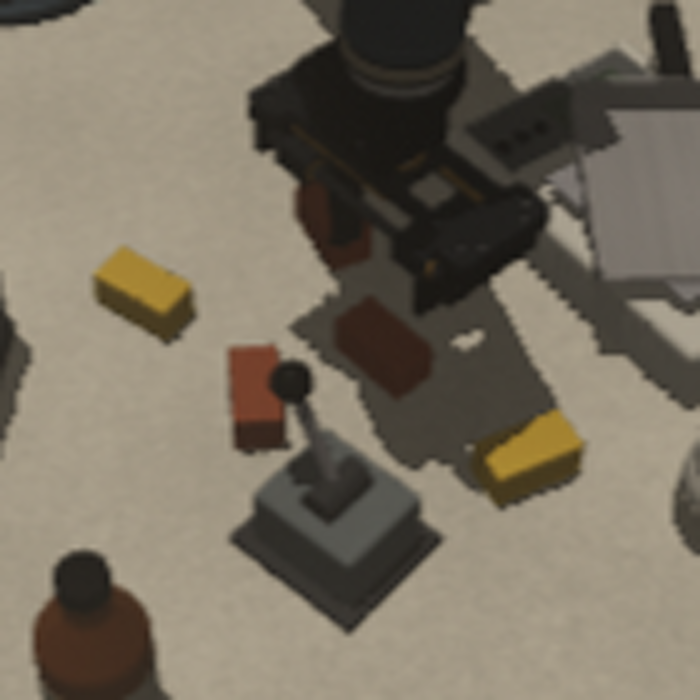

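```bash
python3 -c "
from h import *
from rig import robot
o=robot.get_obs(); p=o['position']; Rc=R.from_quat(o['tool_rot']).as_matrix()
s=load('pics/s3.npz'); w=load('pics/w3.npz')
for k in (-.0314,0,.0314):
    q=p+Rc[:,1]*k; a=proj(s,[q])[0]; print('scene crop',((a-[200,130])*5).round(), 'wrist',proj(w,[q])[0].round())
print(w['position'],p, (Rc.T@(w['position']-p)).round(3))
A=[.540,.080,.032]; print((proj(s,[A])[0]-[200,130])*5, proj(w,[A]))
print((proj(s,[[.62,-.0275,.1315]])[0]-[200,130])*5)
"
```

```text
scene crop [352. 273.] wrist [205. 211.]
scene crop [384. 300.] wrist [245. 211.]
scene crop [417. 328.] wrist [285. 211.]
[0.52028755 0.16013266 0.25993602] [0.53679505 0.08019767 0.05561773] [ 0.082  0.003 -0.204]
[384.91125771 326.74629004] [[249.41536973 202.31295877]]
[290.09110892 373.90158844]
```

```bash
python3 -m inch '[{"ax":0,"ay":0,"az":0,"dx":0,"dy":0,"dz":0,"gripper":100},{"ax":0,"ay":0,"az":0,"dx":0,"dy":0,"dz":0,"gripper":100},{"ax":0,"ay":0,"az":0,"dx":0,"dy":0,"dz":0,"gripper":100},{"ax":0,"ay":0,"az":0,"dx":0,"dy":0,"dz":0,"gripper":100}]';python3 -c "
from h import *
from rig import robot
o=robot.get_obs(); print(o['position'],o['grip_width'])
w=snap('wrist','w4'); save(w['img'],'w4',(120,170,400,330),2.8)
s=snap('scene','s4'); save(s['img'],'s4',(240,150,310,220),10)
o=robot.get_obs(); p=o['position']; Rc=R.from_quat(o['tool_rot']).as_matrix(); print(p,o['grip_width'])
for k in (-1,1):
  for b in (0,.019):
    q=p+Rc[:,1]*k*o['grip_width']/2-Rc[:,2]*b; a=proj(s,[q])[0]; print(k,b,'scene crop',((a-[240,150])*10).round(), 'wrist',((proj(w,[q])[0]-[120,170])*2.8).round())
"
```

```text
time: 4.6
position: [0.5435, 0.0801, 0.0629]
tool_rot: [0.603, 0.798, 0.001, 0.001]
ft_force: [0.5, 0.0, -0.4]
grip_width: 0.0865
[0.54346728 0.0800549  0.06294835] 0.0865135491695534
[0.54294577 0.08007454 0.06241917] 0.08712187940170524
-1 0 scene crop [288. 326.] wrist [209. 125.]
-1 0.019 scene crop [289. 288.] wrist [194. 153.]
1 0 scene crop [470. 478.] wrist [524. 125.]
1 0.019 scene crop [474. 440.] wrist [538. 153.]
```

View pics/w4.png

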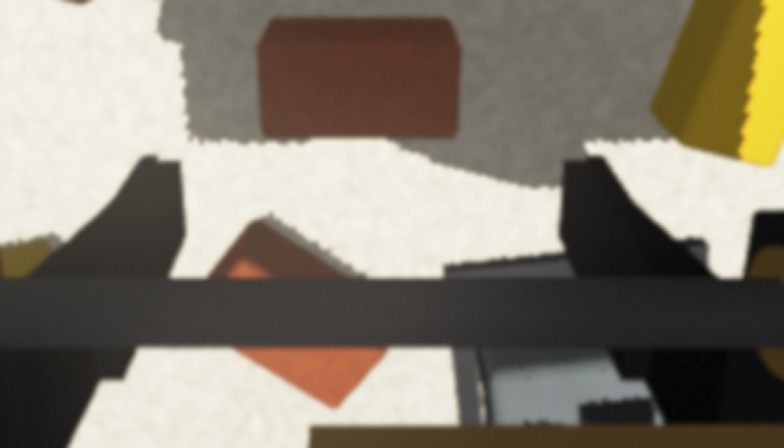

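View pics/s4.png

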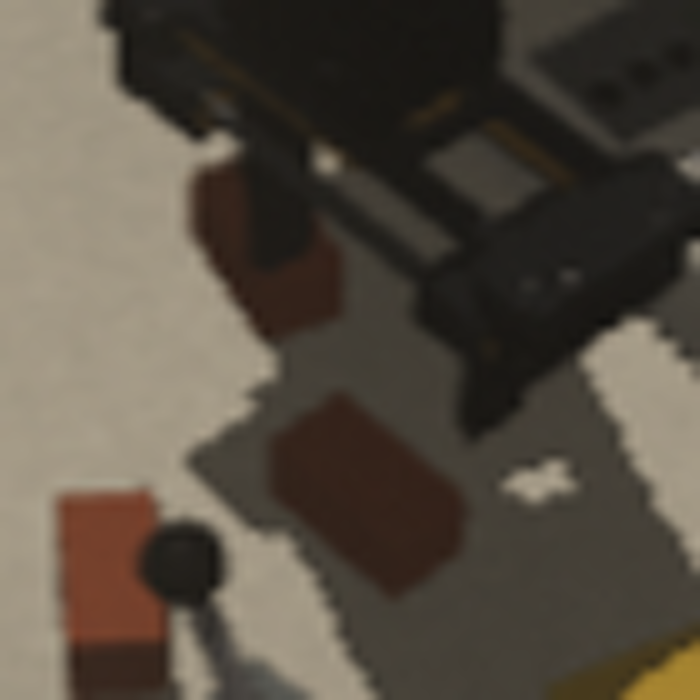

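```bash
python3 -c "
from h import *
from rig import robot
o=robot.get_obs(); p=o['position']; Rc=R.from_quat(o['tool_rot']).as_matrix()
w=load('pics/w4.npz'); P=pts(w); d=w['depth']
for nm,c in (('wrist',w),('scene',load('pics/s4.npz'))):
    P=pts(c); Q=(P-p)@Rc  # tool coords
    m=(np.abs(Q[...,0])<.03)&(np.abs(Q[...,1])<.09)&(Q[...,2]<.03)&(Q[...,2]>-.2)&(c['depth']>0)
    dark=c['img'].max(-1)<45
    for sgn in (-1,1):
        mm=m&dark&(sgn*Q[...,1]>.02); q=Q[mm]; print(nm,sgn,len(q), 'z pct',np.percentile(q[:,2],[50,90,95,98,99.5]).round(3)); t=q[q[:,2]>np.percentile(q[:,2],93)]; print(np.median(t,0).round(3),t[:,1].min().round(3),t[:,1].max().round(3))
print(o['position'])
"
```

```text
wrist -1 14062 z pct [-0.143 -0.122 -0.11  -0.101 -0.091]
[-0.001 -0.047 -0.106] -0.048 -0.043
wrist 1 15471 z pct [-0.144 -0.097 -0.072 -0.056 -0.046]
[ 0.007  0.046 -0.064] 0.044 0.058
scene -1 236 z pct [-0.147 -0.055 -0.047 -0.042 -0.039]
[-0.005 -0.044 -0.043] -0.053 -0.043
scene 1 345 z pct [-0.148 -0.111 -0.058 -0.046 -0.041]
[-0.012  0.051 -0.052] 0.046 0.053
[0.54294577 0.08007454 0.06241917]
```

```bash
python3 -c "
from h import *
p=np.array([.5431,.0801,.0625]); Rc=down(15.9)
c=load('pics/s4.npz'); Q=(pts(c)-p)@Rc*1000
for (u,v0,v1) in ((267,165,180),(287,186,196)):
    for v in range(v0,v1): print(u,v,Q[v,u].round(),c['img'][v,u].tolist())
c=load('pics/w4.npz'); Q=(pts(c)-p)@Rc*1000
for (u,v0,v1) in ((179,222,270,),(328,222,270)):
    for v in range(v0,v1,4): print(u,v,Q[v,u].round(),c['img'][v,u].tolist())
"
```

```text
267 165 [ -32.  -20. -123.] [35, 33, 30]
267 166 [ -36.  -16. -124.] [34, 32, 28]
267 167 [ -36.  -16. -120.] [31, 29, 25]
267 168 [ -9. -44. -76.] [30, 27, 23]
267 169 [-10. -43. -73.] [30, 27, 23]
267 170 [ -9. -44. -66.] [30, 28, 24]
267 171 [ -8. -46. -60.] [30, 26, 23]
267 172 [ -8. -46. -55.] [30, 27, 23]
267 173 [-10. -43. -54.] [29, 27, 23]
267 174 [ -9. -44. -48.] [30, 27, 23]
267 175 [ -8. -45. -42.] [30, 27, 23]
267 176 [ -9. -43. -39.] [34, 29, 25]
267 177 [ 31. -86.  29.] [47, 34, 26]
267 178 [ 31. -87.  35.] [52, 35, 27]
267 179 [ 31. -86.  40.] [51, 35, 26]
287 186 [ -40.   75. -115.] [27, 25, 22]
287 187 [-14.  52. -71.] [27, 25, 21]
287 188 [-12.  50. -63.] [27, 25, 22]
287 189 [-14.  53. -62.] [26, 24, 20]
287 190 [-13.  52. -55.] [26, 24, 20]
287 191 [-13.  52. -52.] [26, 24, 20]
287 192 [-12.  52. -46.] [27, 24, 21]
287 193 [-11.  51. -40.] [33, 31, 26]
287 194 [52. -5. 66.] [57, 53, 45]
287 195 [49. -2. 66.] [68, 63, 54]
179 222 [-34. -74.  62.] [241, 238, 228]
179 226 [-38. -74.  62.] [219, 214, 198]
179 230 [  8. -44. -43.] [69, 65, 59]
179 234 [  7. -43. -48.] [67, 65, 58]
179 238 [  6. -43. -51.] [66, 63, 57]
179 242 [  4. -42. -52.] [65, 62, 57]
179 246 [  2. -42. -54.] [63, 60, 55]
179 250 [ -0. -42. -54.] [61, 58, 52]
179 254 [ -2. -42. -55.] [58, 56, 51]
179 258 [ -5. -43. -55.] [58, 55, 51]
179 262 [ -7. -43. -55.] [55, 52, 48]
179 266 [ -9. -42. -58.] [60, 57, 52]
328 222 [-34.  78.  61.] [158, 153, 140]
328 226 [-39.  79.  63.] [89, 87, 79]
328 230 [  8.  47. -45.] [32, 31, 28]
328 234 [  7.  46. -49.] [33, 31, 29]
328 238 [  7.  45. -53.] [32, 30, 28]
328 242 [  7.  44. -58.] [32, 31, 29]
328 246 [  5.  44. -58.] [31, 29, 27]
328 250 [  2.  44. -58.] [29, 28, 26]
328 254 [ -0.  44. -59.] [28, 27, 26]
328 258 [ -2.  44. -60.] [26, 26, 24]
328 262 [  83.    1. -201.] [25, 25, 23]
328 266 [ -6.  44. -62.] [24, 24, 22]
```

```bash
python3 -c "
from h import *
def chk(f,p,R0):
    c=load(f); Q=(pts(c)-p)@R0*1000
    m=(np.abs(Q[...,0])<14)&(np.abs(Q[...,1])<65)&(Q[...,2]<60)&(Q[...,2]>-100)
    q=Q[m]; q=q[q[:,2].argsort()][::-1]; print(f,len(q),q[:400:40].round())
chk('pics/w2.npz',np.array([.5417,.0801,.1832]),down(15.9))
chk('pics/wrist0.npz',np.array([.2802,.5577,.1832]),down(63.3))
chk('pics/scene0.npz',np.array([.2802,.5577,.1832]),down(63.3))
chk('pics/w3.npz',np.array([.542,.0801,.0594]),down(15.9))
"
```

```text
pics/w2.npz 2016 [[  8. -11. -46.]
 [  8.  23. -48.]
 [  7.  -6. -50.]
 [  8.  23. -52.]
 [  8. -10. -53.]
 [ -0.  -4. -55.]
 [  8.  21. -56.]
 [  7.  -8. -57.]
 [  8. -13. -58.]
 [  8. -11. -60.]]
pics/wrist0.npz 3686 [[  7.  44. -37.]
 [  8. -45. -39.]
 [ -0.  43. -40.]
 [  9.  50. -41.]
 [  7. -45. -42.]
 [  8.  43. -43.]
 [  9. -50. -44.]
 [  5. -44. -44.]
 [ -0.  43. -45.]
 [ -6. -44. -46.]]
pics/scene0.npz 123 [[ -9. -49. -37.]
 [ 10.  42. -60.]
 [-12. -54. -79.]
 [-14.  49. -97.]]
pics/w3.npz 6849 [[ 12. -49.  60.]
 [ -3.  38.  60.]
 [ 13. -35.  60.]
 [ -4. -52.  60.]
 [  8. -37.  60.]
 [ -7. -41.  60.]
 [ 14.  46.  60.]
 [ -6. -62.  60.]
 [ -7. -48.  60.]
 [ -1. -63.  60.]]
```

```bash
python3 -m inch '[{"ax":0,"ay":0,"az":0,"dx":0,"dy":-2,"dz":30,"gripper":100},{"ax":0,"ay":0,"az":0,"dx":0,"dy":0,"dz":30,"gripper":100},{"ax":0,"ay":0,"az":0,"dx":0,"dy":0,"dz":20,"gripper":100},{"ax":0,"ay":0,"az":0,"dx":0,"dy":0,"dz":10,"gripper":100},{"ax":0,"ay":0,"az":0,"dx":0,"dy":0,"dz":0,"gripper":100},{"ax":0,"ay":0,"az":0,"dx":0,"dy":0,"dz":0,"gripper":100}]' 20;python3 -c "
from h import *
w=snap('scene','s5'); save(w['img'],'s5',(240,130,310,200),8)
togo([.540,.080,-.029])
chk=None
c=w; p=np.array([.541,.0801,-.028]); Q=(pts(c)-p)@down(15.9)*1000; W=pts(c)
m=(np.abs(Q[...,0])<14)&(np.abs(Q[...,1])<65)&(np.abs(Q[...,1])>38)&(Q[...,2]>-80)&(c['img'].max(-1)<40); print(np.percentile(W[m][:,2],[0,5,50]))"
```

```text
time: 5.3
position: [0.5409, 0.0795, -0.0282]
tool_rot: [0.603, 0.798, 0.0, 0.001]
ft_force: [0.3, 1.2, -0.3]
grip_width: 0.0873
t 5.35 pos [ 0.5412  0.0795 -0.0279] yaw_y 15.9 toolz [ 0.002 -0.    -1.   ] w 86.8 F [-0.1 -0.1  0.3] q [-0.06  0.76  1.77 -0.    0.61 -0.34]
shift cur axes [ 0.8 -1.   1.1] |d| 1.7
[-0.00157433  0.01161365  0.02356541]
```

View pics/s5.png

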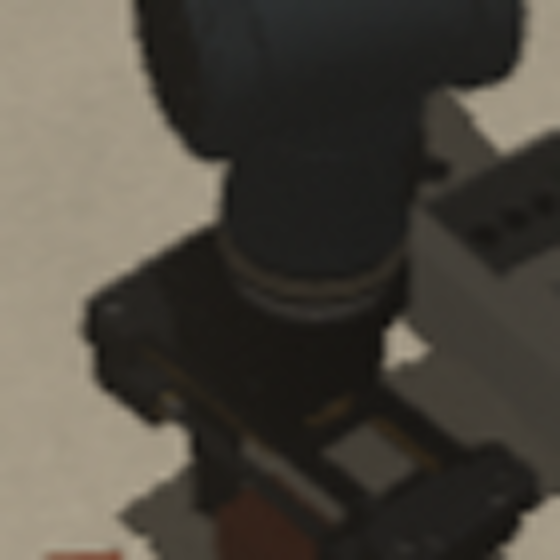

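```bash
python3 -m inch '[{"ax":0,"ay":0,"az":0,"dx":0,"dy":0,"dz":0,"gripper":0},{"ax":0,"ay":0,"az":0,"dx":0,"dy":0,"dz":0,"gripper":0},{"ax":0,"ay":0,"az":0,"dx":0,"dy":0,"dz":0,"gripper":0},{"ax":0,"ay":0,"az":0,"dx":0,"dy":0,"dz":0,"gripper":0},{"ax":0,"ay":0,"az":0,"dx":0,"dy":0,"dz":0,"gripper":0}]' 20; python3 -m inch '[{"ax":0,"ay":0,"az":0,"dx":0,"dy":0,"dz":-35,"gripper":0},{"ax":0,"ay":0,"az":0,"dx":0,"dy":0,"dz":-45,"gripper":0},{"ax":0,"ay":0,"az":0,"dx":0,"dy":0,"dz":-45,"gripper":0},{"ax":0,"ay":0,"az":0,"dx":0,"dy":0,"dz":-45,"gripper":0}]'
python3 - <<'E'
from h import *
togo([.5079,.2727,.12],down(-25))
E
```

```text
time: 5.85
position: [0.5403, 0.0795, -0.0285]
tool_rot: [0.603, 0.798, 0.0, 0.0]
ft_force: [-0.9, 0.9, 2.8]
grip_width: 0.0638
time: 6.25
position: [0.5396, 0.0796, 0.1424]
tool_rot: [0.603, 0.798, -0.0, -0.001]
ft_force: [0.5, 1.3, -0.1]
grip_width: 0.064
t 6.25 pos [0.5396 0.0796 0.1424] yaw_y 15.9 toolz [-0.001  0.    -1.   ] w 64.0 F [ 0.5  1.3 -0.1] q [-0.06  0.48  1.68  0.    0.99 -0.34]
shift cur axes [194.4  22.4  22.5] |d| 197.0
turn [-0.001  0.     0.713] | shift in target axes [ 161.7 -110.3   22.4]
```

```bash
python3 -m inch '[{"ax":0,"ay":0,"az":0,"dx":48.5,"dy":5.5,"dz":0,"gripper":0},{"ax":0,"ay":0,"az":0,"dx":48.5,"dy":5.5,"dz":0,"gripper":0},{"ax":0,"ay":0,"az":0,"dx":48.5,"dy":5.5,"dz":0,"gripper":0},{"ax":0,"ay":0,"az":0.14,"dx":48,"dy":5.5,"dz":0,"gripper":0},{"ax":0,"ay":0,"az":0.144,"dx":0,"dy":0,"dz":0,"gripper":0},{"ax":0,"ay":0,"az":0.144,"dx":0,"dy":0,"dz":0,"gripper":0},{"ax":0,"ay":0,"az":0.144,"dx":0,"dy":0,"dz":0,"gripper":0},{"ax":0,"ay":0,"az":0.14,"dx":0,"dy":0,"dz":0,"gripper":0}]'; 
python3 - <<'E'
from h import *
s=snap('scene','s6'); save(s['img'],'s6',(260,80,400,220),5)
togo([.5079,.2727,.046],down(-25))
E
```

```text
time: 7.05
position: [0.5081, 0.2706, 0.1407]
tool_rot: [0.843, 0.537, -0.001, -0.0]
ft_force: [-0.5, 0.2, -0.2]
grip_width: 0.0637
t 7.1 pos [0.5082 0.2705 0.1407] yaw_y -25.2 toolz [-0.001 -0.    -1.   ] w 63.7 F [-0.6 -0.5  0.4] q [0.3  0.52 1.6  0.   1.02 0.74]
shift cur axes [ 1.9 -1.2 94.7] |d| 94.8
turn [-0.001  0.001 -0.004] | shift in target axes [ 1.9 -1.3 94.7]
```

View pics/s6.png

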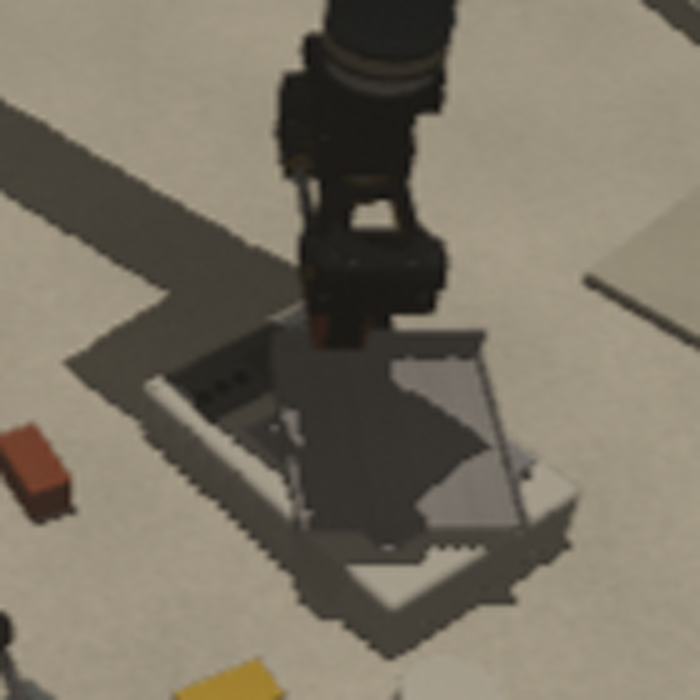

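```bash
python3 -m inch '[{"ax":0,"ay":0,"az":0,"dx":2,"dy":-1,"dz":35,"gripper":0},{"ax":0,"ay":0,"az":0,"dx":0,"dy":0,"dz":30,"gripper":0},{"ax":0,"ay":0,"az":0,"dx":0,"dy":0,"dz":18,"gripper":0},{"ax":0,"ay":0,"az":0,"dx":0,"dy":0,"dz":6,"gripper":0},{"ax":0,"ay":0,"az":0,"dx":0,"dy":0,"dz":3,"gripper":0},{"ax":0,"ay":0,"az":0,"dx":0,"dy":0,"dz":0,"gripper":0},{"ax":0,"ay":0,"az":0,"dx":0,"dy":0,"dz":0,"gripper":0}]'; 
python3 - <<'E'
from h import *
togo([.5079,.2727,.046],down(-25))
E
```

```text
time: 7.8
position: [0.5096, 0.2729, 0.0502]
tool_rot: [0.842, 0.54, 0.001, 0.0]
ft_force: [-0.5, 0.1, -1.1]
grip_width: 0.064
t 7.8 pos [0.5096 0.2729 0.0502] yaw_y -24.7 toolz [ 0.002  0.001 -1.   ] w 64.0 F [-0.5  0.1 -1.1] q [ 0.3   0.65  1.66 -0.    0.83  0.73]
shift cur axes [-0.9 -1.5  4.2] |d| 4.5
turn [ 0.002 -0.001  0.006] | shift in target axes [-0.9 -1.5  4.2]
```

```bash
python3 -m inch '[{"ax":0,"ay":0,"az":0,"dx":0,"dy":0,"dz":3,"gripper":0},{"ax":0,"ay":0,"az":0,"dx":0,"dy":0,"dz":0,"gripper":0},{"ax":0,"ay":0,"az":0,"dx":0,"dy":0,"dz":0,"gripper":86},{"ax":0,"ay":0,"az":0,"dx":0,"dy":0,"dz":0,"gripper":86},{"ax":0,"ay":0,"az":0,"dx":0,"dy":0,"dz":0,"gripper":86}]';  python3 -m inch '[{"ax":0,"ay":0,"az":0,"dx":0,"dy":0,"dz":-30,"gripper":86},{"ax":0,"ay":0,"az":0,"dx":0,"dy":0,"dz":-45,"gripper":86},{"ax":0,"ay":0,"az":0,"dx":-30,"dy":-30,"dz":-20,"gripper":100},{"ax":0,"ay":0,"az":0,"dx":-35,"dy":-35,"dz":0,"gripper":100},{"ax":0,"ay":0,"az":0,"dx":-35,"dy":-35,"dz":0,"gripper":100}]'; 
python3 - <<'E'
from h import *
c=blocks('top3'); save(c['img'],'top3',(90,90,450,310),2.2)
togo([.420,.099,.1],down(0))
E
```

```text
time: 8.3
position: [0.5088, 0.2727, 0.0464]
tool_rot: [0.842, 0.54, 0.0, 0.0]
ft_force: [-0.2, -0.3, 0.2]
grip_width: 0.0733
time: 8.8
position: [0.3755, 0.2232, 0.1421]
tool_rot: [0.842, 0.54, 0.001, 0.0]
ft_force: [0.8, 0.0, 0.1]
grip_width: 0.0855
block px [260. 199.] z 0.032 xy [540.3 -16. ] size [30.5 60. ] yaw 158.9
block px [157. 207.] z 0.105 xy [509.2 270.6] size [30.9 60.9] yaw 155.4
block px [220. 240.] z 0.031 xy [420.4  99.3] size [30.6 58.9] yaw 177.7
t 8.85 pos [0.3586 0.2186 0.1393] yaw_y -24.6 toolz [-0.02  -0.006 -1.   ] w 86.4 F [-12.4  -3.1  -2.8] q [ 0.28  0.34  1.96 -0.    0.86  0.71]
shift cur axes [-82.7 106.2  38.8] |d| 140.1
turn [-0.018  0.01  -0.429] | shift in target axes [-119.6   61.4   39.3]
```

View pics/top3.png

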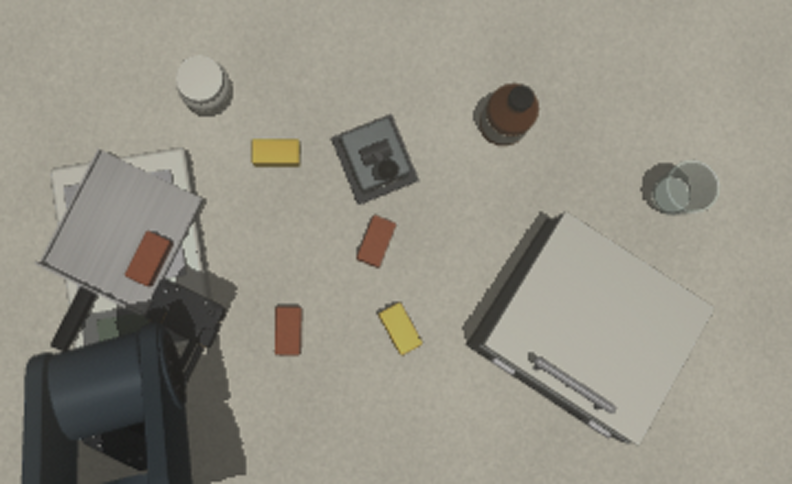

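```bash
python3 -m inch '[{"ax":0,"ay":0,"az":0,"dx":-31,"dy":31,"dz":10,"gripper":100},{"ax":0,"ay":0,"az":0,"dx":-31,"dy":31,"dz":10,"gripper":100},{"ax":0,"ay":0,"az":-0.14,"dx":-31,"dy":32,"dz":10,"gripper":100},{"ax":0,"ay":0,"az":-0.14,"dx":0,"dy":0,"dz":20,"gripper":100},{"ax":0,"ay":0,"az":-0.14,"dx":0,"dy":0,"dz":0,"gripper":100},{"ax":0,"ay":0,"az":0,"dx":0,"dy":0,"dz":0,"gripper":100},{"ax":0,"ay":0,"az":0,"dx":0,"dy":0,"dz":0,"gripper":100}]';
python3 - <<'E'
from h import *
togo([.422,.100,-.029],down(-1))
w=snap('wrist','w7'); m,l,ids,s,ce=reds(w)
for i in ids:
    r=rect_at(w,l==i,.032); print(ce[i].round(),np.round(r[0]),np.round(r[1]),longyaw(r))
E
```

```text
time: 9.55
position: [0.4218, 0.1034, 0.0922]
tool_rot: [0.716, 0.698, 0.0, 0.0]
ft_force: [-1.0, 0.7, -0.7]
grip_width: 0.0871
t 9.55 pos [0.4218 0.1034 0.0922] yaw_y -1.5 toolz [ 0.001  0.    -1.   ] w 87.1 F [-1.   0.7 -0.7] q [-0.02  0.44  1.99  0.    0.71  0.01]
shift cur axes [ -3.4   0.2 121.2] |d| 121.2
turn [ 0.001 -0.    -0.009] | shift in target axes [ -3.4   0.3 121.2]
[407.   2.] [550. 259.] [ 5. 20.] 178.5366
[252. 191.] [422. 104.] [35. 61.] 178.55916
```

```bash
python3 -m inch '[{"ax":0,"ay":0,"az":0,"dx":-1.5,"dy":0,"dz":40,"gripper":100},{"ax":0,"ay":0,"az":0,"dx":0,"dy":0,"dz":35,"gripper":100},{"ax":0,"ay":0,"az":0,"dx":0,"dy":0,"dz":30,"gripper":100},{"ax":0,"ay":0,"az":0,"dx":0,"dy":0,"dz":16,"gripper":100},{"ax":0,"ay":0,"az":0,"dx":0,"dy":0,"dz":0,"gripper":100},{"ax":0,"ay":0,"az":0,"dx":0,"dy":0,"dz":0,"gripper":0},{"ax":0,"ay":0,"az":0,"dx":0,"dy":0,"dz":0,"gripper":0},{"ax":0,"ay":0,"az":0,"dx":0,"dy":0,"dz":0,"gripper":0}]'; python3 -m inch '[{"ax":0,"ay":0,"az":0,"dx":0,"dy":0,"dz":0,"gripper":0},{"ax":0,"ay":0,"az":0,"dx":0,"dy":0,"dz":0,"gripper":0}]'; python3 -m inch '[{"ax":0,"ay":0,"az":0,"dx":0,"dy":0,"dz":-35,"gripper":0},{"ax":0,"ay":0,"az":0,"dx":0,"dy":0,"dz":-45,"gripper":0},{"ax":0,"ay":0,"az":0,"dx":0,"dy":0,"dz":-45,"gripper":0},{"ax":0,"ay":0,"az":0,"dx":0,"dy":0,"dz":-45,"gripper":0}]'
python3 - <<'E'
from h import *
togo([.5459,.3542,.14],down(-25))
E
```

```text
time: 10.4
position: [0.4223, 0.102, -0.0279]
tool_rot: [0.715, 0.699, 0.001, 0.001]
ft_force: [-0.1, 0.1, 0.2]
grip_width: 0.0705
time: 10.6
position: [0.4218, 0.1019, -0.0281]
tool_rot: [0.715, 0.699, 0.001, 0.001]
ft_force: [-0.2, 1.1, 6.5]
grip_width: 0.064
time: 11.0
position: [0.4207, 0.1018, 0.1428]
tool_rot: [0.715, 0.699, -0.0, -0.0]
ft_force: [1.4, -0.1, -0.6]
grip_width: 0.0639
t 11.0 pos [0.4207 0.1018 0.1428] yaw_y -1.3 toolz [-0. -0. -1.] w 63.9 F [ 1.4 -0.1 -0.6] q [-0.02  0.34  1.94 -0.    0.86  0.  ]
shift cur axes [255.2 119.3   2.8] |d| 281.8
turn [-0.     0.     0.413] | shift in target axes [281.7   6.8   2.8]
```

```bash
python3 -m inch '[{"ax":0,"ay":0,"az":0,"dx":42.5,"dy":20,"dz":0,"gripper":0},{"ax":0,"ay":0,"az":0,"dx":42.5,"dy":20,"dz":0,"gripper":0},{"ax":0,"ay":0,"az":0,"dx":42.5,"dy":20,"dz":0,"gripper":0},{"ax":0,"ay":0,"az":0,"dx":42.5,"dy":20,"dz":0,"gripper":0},{"ax":0,"ay":0,"az":0,"dx":42.5,"dy":20,"dz":0,"gripper":0},{"ax":0,"ay":0,"az":0.14,"dx":42.5,"dy":19.5,"dz":0,"gripper":0},{"ax":0,"ay":0,"az":0.14,"dx":0,"dy":0,"dz":0,"gripper":0},{"ax":0,"ay":0,"az":0.133,"dx":0,"dy":0,"dz":0,"gripper":0}]'; 
python3 -m inch '[{"ax":0,"ay":0,"az":0,"dx":0,"dy":0,"dz":0,"gripper":0},{"ax":0,"ay":0,"az":0,"dx":0,"dy":0,"dz":0,"gripper":0}]'; python3 - <<'E'
from h import *
togo([.5459,.3542,.047],down(-25))
E
```

```text
time: 11.8
position: [0.5464, 0.3554, 0.1404]
tool_rot: [0.844, 0.536, -0.0, -0.0]
ft_force: [0.3, -0.6, -0.5]
grip_width: 0.0641
time: 12.0
position: [0.5462, 0.3538, 0.1409]
tool_rot: [0.843, 0.539, -0.0, -0.0]
ft_force: [-0.3, 1.2, -0.6]
grip_width: 0.0639
t 12.0 pos [0.5462 0.3538 0.1409] yaw_y -24.8 toolz [-0.001 -0.    -1.   ] w 63.9 F [-0.3  1.2 -0.6] q [ 0.4   0.61  1.41 -0.    1.13  0.84]
shift cur axes [ 0.3 -0.4 93.9] |d| 93.9
turn [-0.     0.001  0.003] | shift in target axes [ 0.3 -0.5 93.9]
```

```bash
python3 -m inch '[{"ax":0,"ay":0,"az":0,"dx":0,"dy":0,"dz":35,"gripper":0},{"ax":0,"ay":0,"az":0,"dx":0,"dy":0,"dz":30,"gripper":0},{"ax":0,"ay":0,"az":0,"dx":0,"dy":0,"dz":18,"gripper":0},{"ax":0,"ay":0,"az":0,"dx":0,"dy":0,"dz":7,"gripper":0},{"ax":0,"ay":0,"az":0,"dx":0,"dy":0,"dz":4,"gripper":0},{"ax":0,"ay":0,"az":0,"dx":0,"dy":0,"dz":0,"gripper":0},{"ax":0,"ay":0,"az":0,"dx":0,"dy":0,"dz":0,"gripper":0}]'; 
python3 -m inch '[{"ax":0,"ay":0,"az":0,"dx":0,"dy":0,"dz":1,"gripper":0},{"ax":0,"ay":0,"az":0,"dx":0,"dy":0,"dz":0,"gripper":86},{"ax":0,"ay":0,"az":0,"dx":0,"dy":0,"dz":0,"gripper":86},{"ax":0,"ay":0,"az":0,"dx":0,"dy":0,"dz":0,"gripper":86}]';  python3 -m inch '[{"ax":0,"ay":0,"az":0,"dx":0,"dy":0,"dz":-30,"gripper":86},{"ax":0,"ay":0,"az":0,"dx":0,"dy":0,"dz":-45,"gripper":86},{"ax":0,"ay":0,"az":0,"dx":-45,"dy":0,"dz":-10,"gripper":100},{"ax":0,"ay":0,"az":0,"dx":-48,"dy":0,"dz":0,"gripper":100},{"ax":0,"ay":0,"az":0,"dx":-48,"dy":0,"dz":0,"gripper":100},{"ax":0,"ay":0,"az":0,"dx":-48,"dy":0,"dz":0,"gripper":100}]'; 
python3 - <<'E'
from h import *
c=blocks('top4'); save(c['img'],'top4',(90,90,450,310),2.2)
togo([.541,-.016,.06],down(-21))
E
```

```text
time: 12.7
position: [0.5477, 0.3544, 0.0482]
tool_rot: [0.843, 0.538, 0.001, 0.0]
ft_force: [-0.2, 0.3, -0.5]
grip_width: 0.0639
time: 13.1
position: [0.5469, 0.3542, 0.0464]
tool_rot: [0.843, 0.537, 0.0, 0.0]
ft_force: [0.2, 0.3, 0.4]
grip_width: 0.0732
time: 13.7
position: [0.4662, 0.1815, 0.1315]
tool_rot: [0.843, 0.538, 0.001, 0.0]
ft_force: [0.8, -0.4, -0.3]
grip_width: 0.0867
block px [128. 193.] z 0.104 xy [546.6 350.3] size [31.1 61.1] yaw 155.8
block px [260. 199.] z 0.031 xy [540.  -15.9] size [30.5 60.5] yaw 158.9
t 13.75 pos [0.4596 0.1758 0.1305] yaw_y -25.0 toolz [-0.009 -0.005 -1.   ] w 86.5 F [-5.  -3.9 -0. ] q [ 0.14  0.43  1.81 -0.    0.91  0.58]
shift cur axes [-138.8  155.3   70.7] |d| 220.0
turn [-0.006  0.008 -0.07 ] | shift in target axes [-149.9  144.7   70.5]
```

View pics/top4.png

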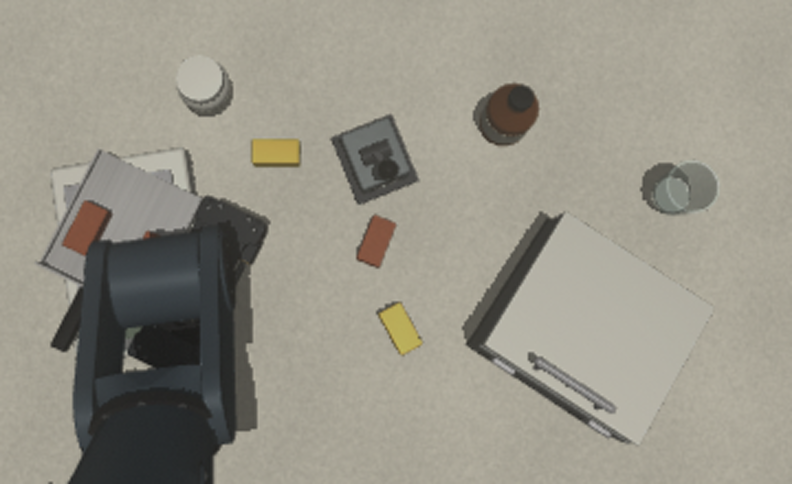

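```bash
python3 -m inch '[{"ax":0,"ay":0,"az":-0.14,"dx":0,"dy":0,"dz":0,"gripper":100},{"ax":0,"ay":0,"az":-0.14,"dx":0,"dy":0,"dz":0,"gripper":100},{"ax":0,"ay":0,"az":-0.14,"dx":0,"dy":0,"dz":0,"gripper":100},{"ax":0,"ay":0,"az":-0.14,"dx":0,"dy":0,"dz":0,"gripper":100},{"ax":0,"ay":0,"az":-0.14,"dx":0,"dy":0,"dz":0,"gripper":100},{"ax":0,"ay":0,"az":-0.14,"dx":0,"dy":0,"dz":0,"gripper":100},{"ax":0,"ay":0,"az":-0.14,"dx":0,"dy":0,"dz":0,"gripper":100},{"ax":0,"ay":0,"az":-0.14,"dx":0,"dy":0,"dz":0,"gripper":100}]' >/dev/null; python3 -m inch '[{"ax":0,"ay":0,"az":-0.14,"dx":0,"dy":0,"dz":0,"gripper":100},{"ax":0,"ay":0,"az":-0.14,"dx":0,"dy":0,"dz":0,"gripper":100},{"ax":0,"ay":0,"az":-0.14,"dx":0,"dy":0,"dz":0,"gripper":100},{"ax":0,"ay":0,"az":-0.1,"dx":0,"dy":0,"dz":0,"gripper":100},{"ax":0,"ay":0,"az":0,"dx":-32,"dy":-36,"dz":0,"gripper":100},{"ax":0,"ay":0,"az":0,"dx":-32,"dy":-36,"dz":0,"gripper":100},{"ax":0,"ay":0,"az":0,"dx":-32,"dy":-36,"dz":0,"gripper":100}]'
python3 - <<'E'
from h import *
c=blocks('top5')
togo([.541,-.015,.03],down(69.5))
w=snap('wrist','w8'); m,l,ids,s,ce=reds(w)
for i in ids:
    r=rect_at(w,l==i,.032); print(ce[i].round(),np.round(r[0]),np.round(r[1]),longyaw(r))
E
```

```text
time: 15.25
position: [0.5186, 0.0466, 0.1314]
tool_rot: [0.182, 0.983, 0.0, 0.001]
ft_force: [0.6, 0.5, -0.1]
grip_width: 0.0872
block px [128. 193.] z 0.104 xy [546.6 350.3] size [31.1 61.1] yaw 155.8
block px [157. 207.] z 0.104 xy [509.1 270.6] size [31.  60.8] yaw 155.4
t 15.3 pos [0.5236 0.039  0.1317] yaw_y 68.8 toolz [ 0.007 -0.006 -1.   ] w 87.0 F [ 1.5 -3.9  0.2] q [-0.14  0.46  1.74 -0.01  0.93 -1.33]
shift cur axes [-34.8 -43.8 102.1] |d| 116.5
turn [-0.003  0.009 -0.012] | shift in target axes [-35.2 -44.5 101.7]
[497.  90.] [522. 296.] [37. 82.] 174.98772
[219. 216.] [545. -17.] [31. 53.] 157.3522
```

```bash
python3 -m inch '[{"ax":0,"ay":0,"az":0,"dx":-22,"dy":-25,"dz":0,"gripper":70},{"ax":0,"ay":0,"az":0,"dx":-22,"dy":-25,"dz":0,"gripper":70},{"ax":0,"ay":0,"az":0,"dx":0,"dy":0,"dz":40,"gripper":70},{"ax":0,"ay":0,"az":0,"dx":0,"dy":0,"dz":40,"gripper":70},{"ax":0,"ay":0,"az":0,"dx":0,"dy":0,"dz":20,"gripper":70},{"ax":0,"ay":0,"az":0,"dx":0,"dy":0,"dz":0,"gripper":70}]'; 
python3 - <<'E'
from h import *
w=snap('scene','s8'); m,l,ids,s,ce=reds(w); save(w['img'],'s8',(220,150,320,270),5)
togo([.541,-.015,-.029],down(69.5))
E
```

```text
time: 15.95
position: [0.5381, -0.0137, 0.0283]
tool_rot: [0.182, 0.983, 0.0, -0.004]
ft_force: [-0.4, -0.5, -0.1]
grip_width: 0.0612
t 16.0 pos [ 0.5397 -0.014   0.03  ] yaw_y 69.0 toolz [-0.003  0.001 -1.   ] w 61.2 F [-0.2  0.   0.4] q [-0.23  0.65  1.77  0.    0.73 -1.44]
shift cur axes [-1.7 -0.4 59. ] |d| 59.0
turn [-0.    -0.003 -0.009] | shift in target axes [-1.5 -0.5 59. ]
```

View pics/s8.png

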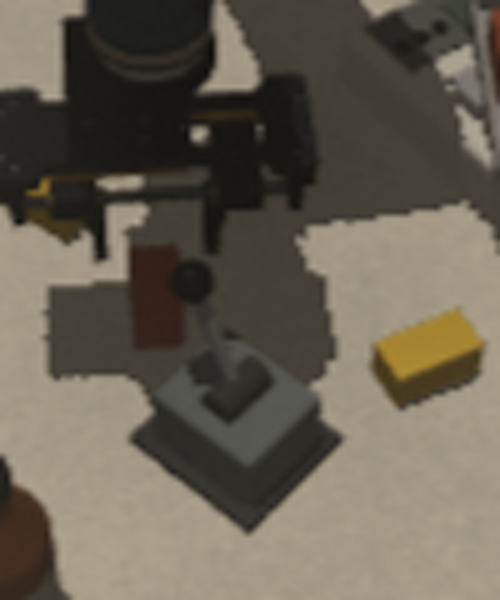

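```bash
python3 -m inch '[{"ax":0,"ay":0,"az":0,"dx":-1,"dy":0,"dz":30,"gripper":70},{"ax":0,"ay":0,"az":0,"dx":0,"dy":0,"dz":20,"gripper":70},{"ax":0,"ay":0,"az":0,"dx":0,"dy":0,"dz":9,"gripper":70},{"ax":0,"ay":0,"az":0,"dx":0,"dy":0,"dz":0,"gripper":70},{"ax":0,"ay":0,"az":0,"dx":0,"dy":0,"dz":0,"gripper":0},{"ax":0,"ay":0,"az":0,"dx":0,"dy":0,"dz":0,"gripper":0},{"ax":0,"ay":0,"az":0,"dx":0,"dy":0,"dz":0,"gripper":0},{"ax":0,"ay":0,"az":0,"dx":0,"dy":0,"dz":0,"gripper":0}]'; python3 -m inch '[{"ax":0,"ay":0,"az":0,"dx":0,"dy":0,"dz":0,"gripper":0},{"ax":0,"ay":0,"az":0,"dx":0,"dy":0,"dz":0,"gripper":0}]'; python3 -m inch '[{"ax":0,"ay":0,"az":0,"dx":0,"dy":0,"dz":-35,"gripper":0},{"ax":0,"ay":0,"az":0,"dx":0,"dy":0,"dz":-45,"gripper":0},{"ax":0,"ay":0,"az":0,"dx":0,"dy":0,"dz":-45,"gripper":0},{"ax":0,"ay":0,"az":0,"dx":0,"dy":0,"dz":-45,"gripper":0}]'
python3 - <<'E'
from h import *
a=np.radians(-25); T=np.array([.545,.305,0]); ex=np.array([np.cos(a),np.sin(a),0])
t=T+ex*.042; print(t)
togo([t[0],t[1],.14],down(155)); togo([t[0],t[1],.14],down(-25))
E
```

```text
time: 16.8
position: [0.5423, -0.0154, -0.0273]
tool_rot: [0.182, 0.983, -0.0, 0.001]
ft_force: [-0.3, 0.9, -0.4]
grip_width: 0.0366
time: 17.0
position: [0.5422, -0.0154, -0.0274]
tool_rot: [0.182, 0.983, -0.0, 0.0]
ft_force: [-0.3, 0.3, 5.5]
grip_width: 0.0338
time: 17.4
position: [0.5411, -0.0152, 0.1432]
tool_rot: [0.182, 0.983, 0.0, -0.001]
ft_force: [1.0, -0.1, -0.1]
grip_width: 0.0338
[0.58306493 0.28725003 0.        ]
t 17.4 pos [ 0.5411 -0.0152  0.1432] yaw_y 69.0 toolz [-0.001  0.    -1.   ] w 33.8 F [ 1.  -0.1 -0.1] q [-0.23  0.47  1.68 -0.    0.99 -1.44]
shift cur axes [ 69.3 297.4   3.3] |d| 305.4
turn [ 1.000e-03 -1.000e-03 -1.501e+00] | shift in target axes [-291.8   89.8    3.2]
t 17.4 pos [ 0.5411 -0.0152  0.1432] yaw_y 69.0 toolz [-0.001  0.    -1.   ] w 33.8 F [ 1.  -0.1 -0.1] q [-0.23  0.47  1.68 -0.    0.99 -1.44]
shift cur axes [ 69.3 297.4   3.3] |d| 305.4
turn [-1.00e-03 -1.00e-03  1.64e+00] | shift in target axes [291.8 -89.8   3.2]
```

```bash
python3 -m inch '[{"ax":0,"ay":0,"az":0,"dx":9.9,"dy":42.5,"dz":0,"gripper":0},{"ax":0,"ay":0,"az":0,"dx":9.9,"dy":42.5,"dz":0,"gripper":0},{"ax":0,"ay":0,"az":0,"dx":9.9,"dy":42.5,"dz":0,"gripper":0},{"ax":0,"ay":0,"az":0,"dx":9.9,"dy":42.5,"dz":0,"gripper":0},{"ax":0,"ay":0,"az":0,"dx":9.9,"dy":42.5,"dz":0,"gripper":0},{"ax":0,"ay":0,"az":0,"dx":9.9,"dy":42.5,"dz":0,"gripper":0},{"ax":0,"ay":0,"az":0,"dx":9.9,"dy":42.4,"dz":0,"gripper":0},{"ax":0,"ay":0,"az":0.1,"dx":0,"dy":0,"dz":0,"gripper":0}]'; python3 -m inch '[{"ax":0,"ay":0,"az":0.14,"dx":0,"dy":0,"dz":0,"gripper":0},{"ax":0,"ay":0,"az":0.14,"dx":0,"dy":0,"dz":0,"gripper":0},{"ax":0,"ay":0,"az":0.14,"dx":0,"dy":0,"dz":0,"gripper":0},{"ax":0,"ay":0,"az":0.14,"dx":0,"dy":0,"dz":0,"gripper":0},{"ax":0,"ay":0,"az":0.14,"dx":0,"dy":0,"dz":0,"gripper":0},{"ax":0,"ay":0,"az":0.14,"dx":0,"dy":0,"dz":0,"gripper":0},{"ax":0,"ay":0,"az":0.14,"dx":0,"dy":0,"dz":0,"gripper":0},{"ax":0,"ay":0,"az":0.14,"dx":0,"dy":0,"dz":0,"gripper":0}]' >/dev/null; python3 -m inch '[{"ax":0,"ay":0,"az":0.14,"dx":0,"dy":0,"dz":0,"gripper":0},{"ax":0,"ay":0,"az":0.14,"dx":0,"dy":0,"dz":0,"gripper":0},{"ax":0,"ay":0,"az":0.14,"dx":0,"dy":0,"dz":0,"gripper":0},{"ax":0,"ay":0,"az":0,"dx":0,"dy":0,"dz":0,"gripper":0},{"ax":0,"ay":0,"az":0,"dx":0,"dy":0,"dz":0,"gripper":0}]';python3 - <<'E'
from h import *
togo([.583,.287,.0465],down(-25))
E
```

```text
time: 18.2
position: [0.5837, 0.2929, 0.1415]
tool_rot: [0.23, 0.973, 0.001, 0.0]
ft_force: [-0.5, -0.7, -1.0]
grip_width: 0.0341
time: 19.5
position: [0.5834, 0.287, 0.1415]
tool_rot: [0.843, 0.539, -0.0, -0.0]
ft_force: [0.7, 0.1, -0.4]
grip_width: 0.0335
t 19.5 pos [0.5834 0.287  0.1415] yaw_y -24.8 toolz [-0.001 -0.    -1.   ] w 33.5 F [ 0.7  0.1 -0.4] q [ 0.29  0.61  1.41 -0.    1.13  0.72]
shift cur axes [-0.1 -0.3 95. ] |d| 95.0
turn [-0.001  0.001  0.003] | shift in target axes [-0.2 -0.4 95. ]
```

```bash
python3 -m inch '[{"ax":0,"ay":0,"az":0,"dx":0,"dy":0,"dz":35,"gripper":0},{"ax":0,"ay":0,"az":0,"dx":0,"dy":0,"dz":30,"gripper":0},{"ax":0,"ay":0,"az":0,"dx":0,"dy":0,"dz":18,"gripper":0},{"ax":0,"ay":0,"az":0,"dx":0,"dy":0,"dz":8,"gripper":0},{"ax":0,"ay":0,"az":0,"dx":0,"dy":0,"dz":4,"gripper":0},{"ax":0,"ay":0,"az":0,"dx":0,"dy":0,"dz":0,"gripper":0},{"ax":0,"ay":0,"az":0,"dx":0,"dy":0,"dz":0,"gripper":0}]'; 
python3 -m inch '[{"ax":0,"ay":0,"az":0,"dx":0,"dy":0,"dz":0.5,"gripper":0},{"ax":0,"ay":0,"az":0,"dx":0,"dy":0,"dz":0,"gripper":55},{"ax":0,"ay":0,"az":0,"dx":0,"dy":0,"dz":0,"gripper":55},{"ax":0,"ay":0,"az":0,"dx":0,"dy":0,"dz":0,"gripper":55}]';  python3 -m inch '[{"ax":0,"ay":0,"az":0,"dx":0,"dy":0,"dz":-30,"gripper":55},{"ax":0,"ay":0,"az":0,"dx":0,"dy":0,"dz":-45,"gripper":55},{"ax":0,"ay":0,"az":0,"dx":-45,"dy":0,"dz":-10,"gripper":0},{"ax":0,"ay":0,"az":0,"dx":-48,"dy":0,"dz":0,"gripper":0},{"ax":0,"ay":0,"az":0,"dx":-48,"dy":0,"dz":0,"gripper":0},{"ax":0,"ay":0,"az":0,"dx":-48,"dy":0,"dz":0,"gripper":0}]'; 
python3 - <<'E'
from h import *
c=blocks('top6'); save(c['img'],'top6',(90,90,450,310),2.2)
s=snap('scene','s9'); save(s['img'],'s9',(220,100,400,260),4)
togo([.541,-.016,.06],down(-21))
E
```

```text
time: 20.2
position: [0.5848, 0.2874, 0.0481]
tool_rot: [0.843, 0.538, 0.001, 0.0]
ft_force: [0.1, -0.3, -0.0]
grip_width: 0.0338
time: 20.6
position: [0.584, 0.2872, 0.0469]
tool_rot: [0.843, 0.537, 0.0, 0.0]
ft_force: [-0.4, 0.2, 0.4]
grip_width: 0.0459
time: 21.2
position: [0.5033, 0.1146, 0.132]
tool_rot: [0.843, 0.538, 0.0, 0.0]
ft_force: [0.3, -0.1, 0.3]
grip_width: 0.0238
block px [152. 180.] z 0.105 xy [584.8 286.6] size [61.2 31. ] yaw 65.4
block px [128. 193.] z 0.105 xy [546.6 350.3] size [31.1 61.1] yaw 155.8
block px [156. 207.] z 0.104 xy [509.3 270.6] size [30.9 61.2] yaw 155.4
t 21.3 pos [0.5002 0.1119 0.1314] yaw_y -25.3 toolz [-0.005 -0.001 -1.   ] w 15.7 F [ 0.1  0.4 -0.4] q [ 0.    0.45  1.76 -0.    0.93  0.44]
shift cur axes [-98.   91.7  71.4] |d| 152.0
turn [-0.004  0.003 -0.074] | shift in target axes [-104.8   83.9   71.4]
```

View pics/top6.png

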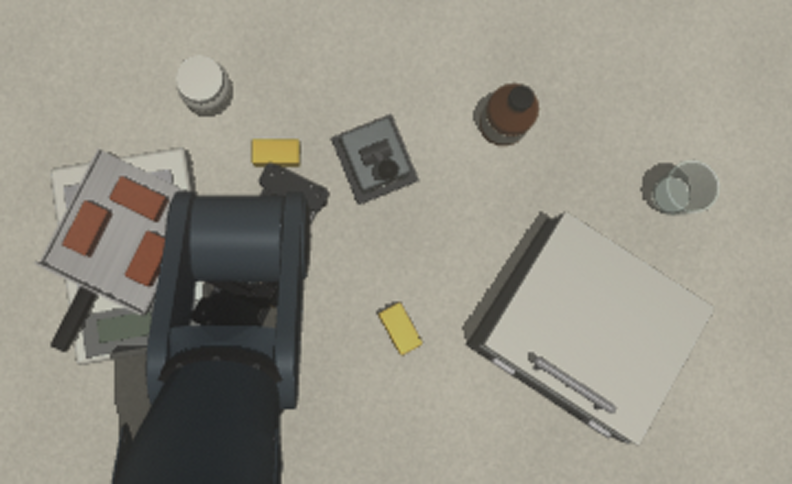

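View pics/s9.png

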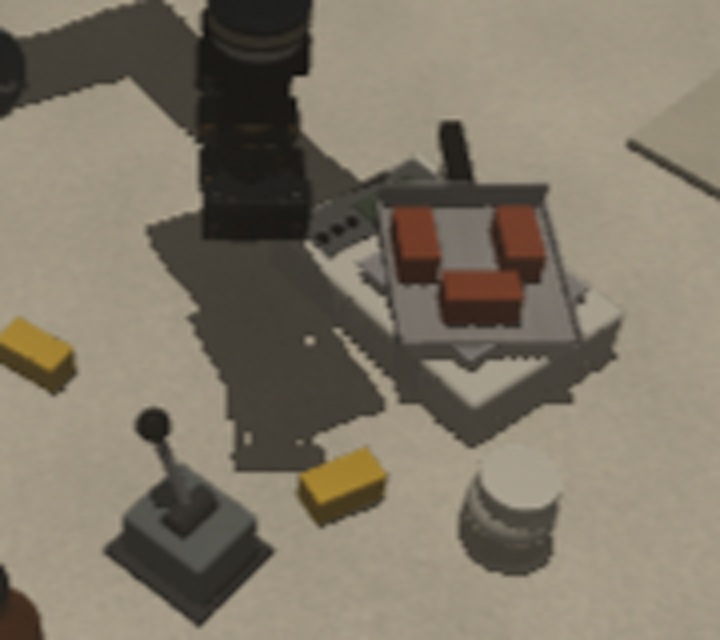

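All three blocks lie on the tray in three clear slots (front one across at crop (480,297)), and no red is left on the bench. Next is the lever, pushed with closed fingers from behind the ball.

```bash
python3 -m inch '[{"ax":0,"ay":0,"az":0.145,"dx":0,"dy":0,"dz":0,"gripper":0},{"ax":0,"ay":0,"az":0.145,"dx":0,"dy":0,"dz":0,"gripper":0},{"ax":0,"ay":0,"az":0.145,"dx":0,"dy":0,"dz":0,"gripper":0},{"ax":0,"ay":0,"az":0.145,"dx":0,"dy":0,"dz":0,"gripper":0},{"ax":0,"ay":0,"az":0.145,"dx":0,"dy":0,"dz":0,"gripper":0},{"ax":0,"ay":0,"az":0,"dx":0,"dy":0,"dz":0,"gripper":0},{"ax":0,"ay":0,"az":0,"dx":0,"dy":0,"dz":0,"gripper":0}]'; 
python3 - <<'E'
from h import *
c=blocks('top7'); P=pts(c); z=P[...,2]
m=(P[...,0]>.57)&(P[...,0]<.72)&(P[...,1]>-.08)&(P[...,1]<.05)&(z>.12)&(z<.16); print(np.median(P[m],0),m.sum())
togo([.581,-.044,.081],down(-66.5))
E
```

```text
time: 22.0
position: [0.5044, 0.1162, 0.1316]
tool_rot: [0.979, 0.205, 0.0, -0.0]
ft_force: [0.2, 0.7, -0.8]
grip_width: 0.0
block px [152. 180.] z 0.105 xy [584.8 286.6] size [61.2 31. ] yaw 65.4
block px [128. 193.] z 0.105 xy [546.6 350.3] size [31.1 61.1] yaw 155.8
block px [156. 207.] z 0.105 xy [509.3 270.6] size [30.9 61.2] yaw 155.4
[ 0.62060582 -0.02750747  0.14014275] 70
t 22.05 pos [0.5043 0.1162 0.1316] yaw_y -66.4 toolz [ 0.  0. -1.] w 0.4 F [0.4 0.1 0.4] q [0.01 0.46 1.76 0.   0.93 1.17]
shift cur axes [  6.  177.5  50.6] |d| 184.7
turn [ 0.    -0.     0.003] | shift in target axes [  6.5 177.5  50.6]
```

```bash
python3 -m inch '[{"ax":0,"ay":0,"az":0,"dx":1.5,"dy":44,"dz":0,"gripper":0},{"ax":0,"ay":0,"az":0,"dx":1.5,"dy":44,"dz":0,"gripper":0},{"ax":0,"ay":0,"az":0,"dx":1.5,"dy":44,"dz":0,"gripper":0},{"ax":0,"ay":0,"az":0,"dx":1.5,"dy":45,"dz":0,"gripper":0},{"ax":0,"ay":0,"az":0,"dx":0,"dy":0,"dz":30,"gripper":0},{"ax":0,"ay":0,"az":0,"dx":0,"dy":0,"dz":20,"gripper":0},{"ax":0,"ay":0,"az":0,"dx":0,"dy":0,"dz":0,"gripper":0}]'; 
python3 - <<'E'
from h import *
s=snap('scene','s10'); save(s['img'],'s10',(210,150,310,270),5)
togo([.581,-.044,.081],down(-66.5))
E
```

```text
time: 22.75
position: [0.5775, -0.044, 0.0787]
tool_rot: [0.979, 0.204, -0.003, -0.002]
ft_force: [-0.4, 0.8, -0.1]
grip_width: 0.0005
t 22.8 pos [ 0.5788 -0.0439  0.0803] yaw_y -66.5 toolz [-0.003  0.001 -1.   ] w 0.6 F [ 0.6 -0.1 -0.1] q [-0.27  0.61  1.64  0.    0.9   0.89]
shift cur axes [ 2.   1.  -0.8] |d| 2.3
turn [-0.002  0.003  0.001] | shift in target axes [ 2.   1.  -0.7]
```

View pics/s10.png

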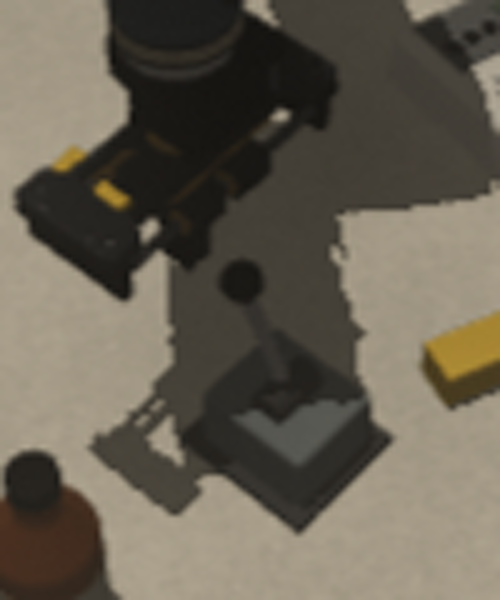

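```bash
python3 -m inch '[{"ax":0,"ay":0,"az":0,"dx":13,"dy":0,"dz":0,"gripper":0},{"ax":0,"ay":0,"az":0,"dx":13,"dy":0,"dz":0,"gripper":0},{"ax":0,"ay":0,"az":0,"dx":13,"dy":0,"dz":0,"gripper":0},{"ax":0,"ay":0,"az":0,"dx":13,"dy":0,"dz":0,"gripper":0},{"ax":0,"ay":0,"az":0,"dx":13,"dy":0,"dz":0,"gripper":0},{"ax":0,"ay":0,"az":0,"dx":13,"dy":0,"dz":0,"gripper":0}]'; 
python3 - <<'E'
from h import *
s=snap('scene','s11'); save(s['img'],'s11',(210,150,310,270),5)
togo([.581,-.044,.081],down(-66.5))
E
```

```text
time: 23.4
position: [0.6536, -0.0129, 0.0837]
tool_rot: [0.979, 0.204, 0.001, 0.001]
ft_force: [-1.1, -4.0, -1.5]
grip_width: 0.0004
t 23.45 pos [ 0.6558 -0.0122  0.0836] yaw_y -66.4 toolz [ 0.006 -0.002 -1.   ] w 0.3 F [ 0.8 -1.6 -0.3] q [-0.19  0.68  1.44 -0.    1.01  0.97]
shift cur axes [-81.3  -0.8   2.2] |d| 81.3
turn [ 0.004 -0.005  0.002] | shift in target axes [-81.3  -0.6   2.6]
```

View pics/s11.png

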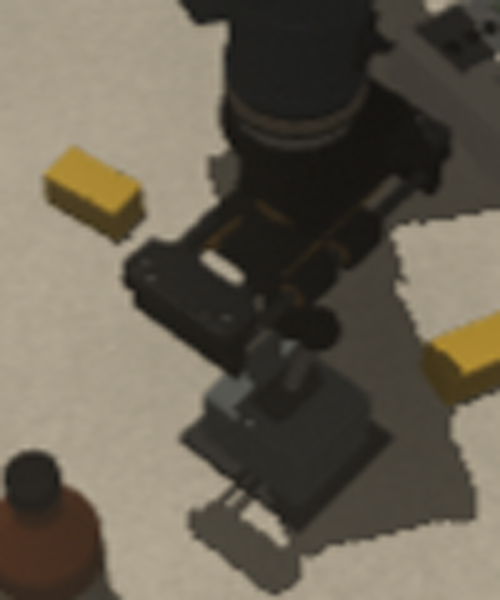

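```bash
python3 - <<'E'
from h import *
s=load('pics/s11.npz')
a=np.radians(23.5)
for t in (0,.3,.5,.6,.7,.8,.9):
    b=.085*np.sin(t-.45); p=[.654+b*np.cos(a),-.0135+b*np.sin(a),.055+.085*np.cos(t-.45)]
    print(t,np.round(p,3),((proj(s,[p])[0]-[210,150])*5).round())
print(((proj(s,[[.6558,-.0122,.124]])[0]-[210,150])*5).round())
P=pts(s); print(P[150+328//5,210+315//5])
E
```

```text
0 [ 0.62  -0.028  0.132] [239. 274.]
0.3 [ 0.642 -0.019  0.139] [271. 288.]
0.5 [ 0.658 -0.012  0.14 ] [293. 303.]
0.6 [ 0.666 -0.008  0.139] [305. 312.]
0.7 [ 0.673 -0.005  0.137] [316. 321.]
0.8 [ 0.681 -0.002  0.135] [327. 331.]
0.9 [0.688 0.001 0.132] [337. 342.]
[291. 317.]
[ 0.68124575 -0.00996573  0.1462488 ]
```

```bash
python3 -m inch '[{"ax":0,"ay":0,"az":0,"dx":8,"dy":0,"dz":0,"gripper":0},{"ax":0,"ay":0,"az":0,"dx":8,"dy":0,"dz":0,"gripper":0},{"ax":0,"ay":0,"az":0,"dx":2,"dy":0,"dz":0,"gripper":0},{"ax":0,"ay":0,"az":0,"dx":0,"dy":0,"dz":0,"gripper":0}]'; 
python3 - <<'E'
from h import *
s=snap('scene','s12'); save(s['img'],'s12',(210,150,310,270),5)
togo([.581,-.044,.081],down(-66.5))
E
```

```text
time: 23.85
position: [0.6675, -0.006, 0.0812]
tool_rot: [0.979, 0.204, -0.001, 0.0]
ft_force: [-2.5, -2.3, -1.3]
grip_width: 0.0006
t 23.9 pos [ 0.6675 -0.006   0.0813] yaw_y -66.5 toolz [-0.001 -0.    -1.   ] w 0.1 F [-1.3 -3.2 -0.9] q [-0.18  0.7   1.4  -0.    1.04  0.99]
shift cur axes [-94.5   0.4   0.4] |d| 94.5
turn [-0.     0.001 -0.   ] | shift in target axes [-94.5   0.4   0.3]
```

View pics/s12.png

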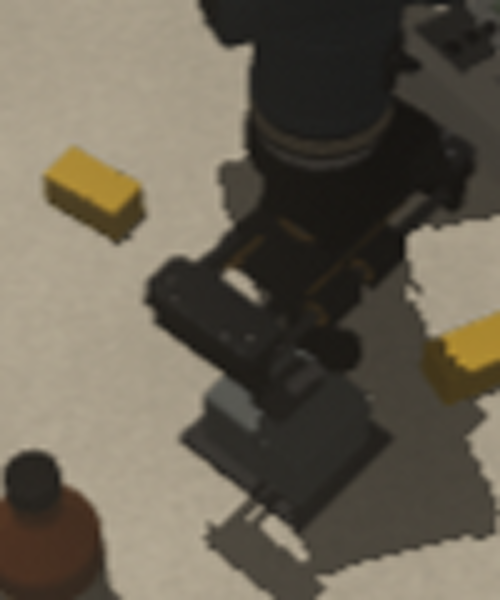

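```bash
python3 -m inch '[{"ax":0,"ay":0,"az":0,"dx":3,"dy":0,"dz":0,"gripper":0},{"ax":0,"ay":0,"az":0,"dx":0,"dy":0,"dz":0,"gripper":0}]'; python3 -m inch '[{"ax":0,"ay":0,"az":0,"dx":3,"dy":0,"dz":0,"gripper":0},{"ax":0,"ay":0,"az":0,"dx":0,"dy":0,"dz":0,"gripper":0}]'
```

```text
time: 24.1
position: [0.6676, -0.0059, 0.0811]
tool_rot: [0.979, 0.204, -0.004, 0.0]
ft_force: [-7.2, -6.5, 2.0]
grip_width: 0.0005
time: 24.3
position: [0.6676, -0.0058, 0.0811]
tool_rot: [0.979, 0.204, -0.007, 0.0]
ft_force: [-12.1, -8.7, 4.4]
grip_width: 0.0006
```

```bash
python3 -m inch '[{"ax":0,"ay":0,"az":0,"dx":-25,"dy":0,"dz":0,"gripper":0},{"ax":0,"ay":0,"az":0,"dx":-30,"dy":0,"dz":0,"gripper":0},{"ax":0,"ay":0,"az":0,"dx":-30,"dy":0,"dz":0,"gripper":0},{"ax":0,"ay":0,"az":0,"dx":-30,"dy":0,"dz":0,"gripper":0},{"ax":0,"ay":0,"az":-0.14,"dx":0,"dy":0,"dz":-40,"gripper":30},{"ax":0,"ay":0,"az":-0.15,"dx":0,"dy":0,"dz":-40,"gripper":30},{"ax":0,"ay":0,"az":-0.15,"dx":0,"dy":0,"dz":-40,"gripper":30},{"ax":0,"ay":0,"az":-0.15,"dx":0,"dy":0,"dz":0,"gripper":30}]'; 
python3 - <<'E'
from h import *
s=snap('scene','s13'); save(s['img'],'s13',(100,100,400,280),2.6)
c=blocks('top8')
togo([.362,-.246,.2],down(-32.5))
E
```

```text
time: 25.1
position: [0.5739, -0.0495, 0.2087]
tool_rot: [0.876, 0.482, 0.007, 0.005]
ft_force: [1.3, -0.0, -0.2]
grip_width: 0.0225
block px [152. 180.] z 0.105 xy [584.7 286.6] size [61.2 30.4] yaw 66.0
block px [128. 193.] z 0.104 xy [546.6 350.3] size [31.1 61.1] yaw 155.8
block px [157. 207.] z 0.105 xy [508.7 270.8] size [30.9 60. ] yaw 155.4
t 25.2 pos [ 0.5701 -0.0487  0.2039] yaw_y -32.7 toolz [ 0.007  0.    -1.   ] w 24.8 F [ 0.2 -0.1  1. ] q [-0.28  0.43  1.55  0.    1.15  0.29]
shift cur axes [-278.5  -68.4    2.5] |d| 286.8
turn [ 0.005 -0.004 -0.004] | shift in target axes [-278.2  -69.5    3.9]
```

View pics/s13.png

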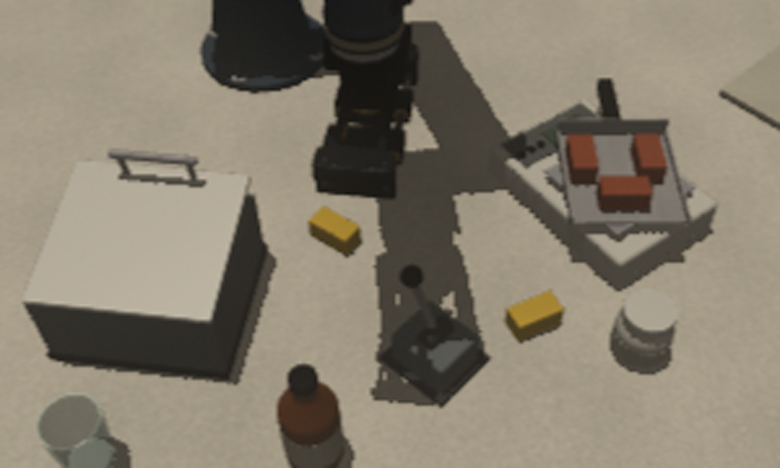

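```bash
python3 - <<'E'
from h import *
s=load('pics/s13.npz')
print((proj(s,[[.3625,-.2455,.1786],[.3892,-.2033,.1786],[.3358,-.2877,.1786]])-[100,100])*2.6)
E
python3 -m inch '[{"ax":0,"ay":0,"az":0,"dx":-46,"dy":-11.5,"dz":0,"gripper":45},{"ax":0,"ay":0,"az":0,"dx":-46,"dy":-11.5,"dz":0,"gripper":45},{"ax":0,"ay":0,"az":0,"dx":-46,"dy":-11.5,"dz":0,"gripper":45},{"ax":0,"ay":0,"az":0,"dx":-46,"dy":-11.5,"dz":0,"gripper":45},{"ax":0,"ay":0,"az":0,"dx":-46,"dy":-11.5,"dz":0,"gripper":45},{"ax":0,"ay":0,"az":0,"dx":-46,"dy":-11.5,"dz":0,"gripper":45},{"ax":0,"ay":0,"az":0,"dx":0,"dy":0,"dz":0,"gripper":45},{"ax":0,"ay":0,"az":0,"dx":0,"dy":0,"dz":0,"gripper":45}]'; 
python3 - <<'E'
from h import *
w=snap('wrist','w14'); save(w['img'],'w14')
s=snap('scene','s14'); save(s['img'],'s14',(100,100,300,280),4)
togo([.362,-.246,.122],down(-32.5))
E
```

```text
[[152.65877829 155.45738041]
 [193.35774784 159.00013747]
 [112.32136481 151.94609602]]
time: 26.0
position: [0.3605, -0.2445, 0.201]
tool_rot: [0.879, 0.477, 0.001, -0.001]
ft_force: [0.2, 0.9, -0.0]
grip_width: 0.039
t 26.1 pos [ 0.3614 -0.2433  0.2011] yaw_y -32.8 toolz [ 0.     0.001 -1.   ] w 39.3 F [-0.1  0.6  0.3] q [-0.85  0.25  1.86  0.    1.03 -0.28]
shift cur axes [-2.   1.9 79.1] |d| 79.2
turn [-0.    -0.001 -0.005] | shift in target axes [-2.   1.9 79.1]
```

View pics/w14.png

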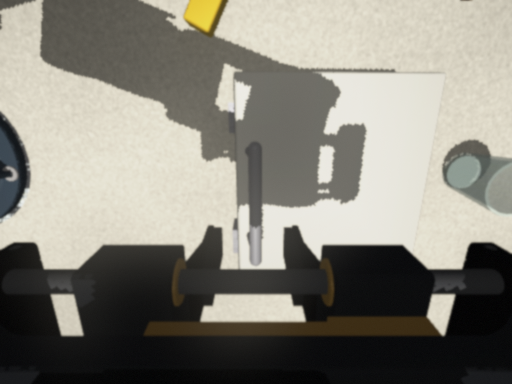

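View pics/s14.png

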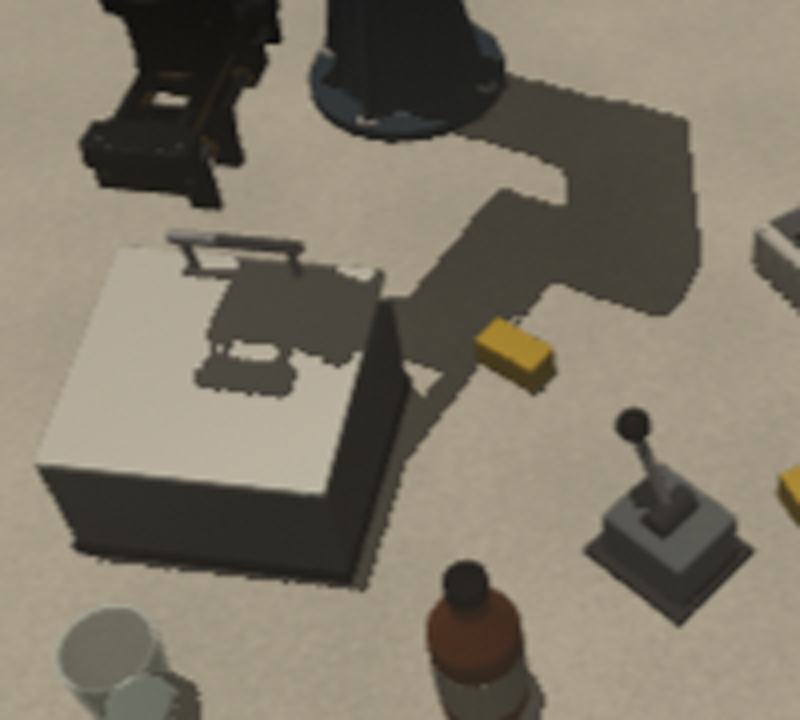

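```bash
python3 -m inch '[{"ax":0,"ay":0,"az":0,"dx":-2,"dy":2,"dz":30,"gripper":45},{"ax":0,"ay":0,"az":0,"dx":0,"dy":0,"dz":30,"gripper":45},{"ax":0,"ay":0,"az":0,"dx":0,"dy":0,"dz":18,"gripper":45},{"ax":0,"ay":0,"az":0,"dx":0,"dy":0,"dz":0,"gripper":45},{"ax":0,"ay":0,"az":0,"dx":0,"dy":0,"dz":0,"gripper":0},{"ax":0,"ay":0,"az":0,"dx":0,"dy":0,"dz":0,"gripper":0},{"ax":0,"ay":0,"az":0,"dx":0,"dy":0,"dz":0,"gripper":0},{"ax":0,"ay":0,"az":0,"dx":0,"dy":0,"dz":0,"gripper":0}]' 15; python3 -m inch '[{"ax":0,"ay":0,"az":0,"dx":0,"dy":0,"dz":0,"gripper":0}]'
python3 - <<'E'
from h import *
togo([.362,-.246,.122],down(-32.5))
h=[];ths=[.139,.25,.4,.55,.7,.85,1.0,1.15,1.3,1.45,1.6,1.72]
for i,t in enumerate(ths):
    X=-(.188*np.cos(t)-.043*np.sin(t)); Z=.188*np.sin(t)+.043*np.cos(t); h.append((X,Z))
h=np.array(h)*1000; d=np.diff(h,axis=0)
for t,hh,dd in zip(ths[1:],h[1:],d): print(t,"cum out",(hh-h[0]).round(1),"step (outward,up)",dd.round(1))
E
```

```text
time: 26.9
position: [0.362, -0.2474, 0.1243]
tool_rot: [0.878, 0.479, 0.0, 0.001]
ft_force: [0.7, 0.5, 0.3]
grip_width: 0.0145
time: 27.0
position: [0.3612, -0.2469, 0.124]
tool_rot: [0.878, 0.479, -0.0, 0.0]
ft_force: [-0.6, 1.3, 1.2]
grip_width: 0.0103
t 27.0 pos [ 0.3612 -0.2469  0.124 ] yaw_y -32.7 toolz [-0. -0. -1.] w 10.3 F [-0.6  1.3  1.2] q [-0.86  0.38  1.95 -0.    0.81 -0.28]
shift cur axes [1.2 0.2 2. ] |d| 2.3
turn [ 0.     0.    -0.004] | shift in target axes [1.2 0.2 2. ]
0.25 cum out [ 8.7 19.5] step (outward,up) [ 8.7 19.5]
0.4 cum out [23.8 44.2] step (outward,up) [15.1 24.6]
0.55 cum out [42.4 66.3] step (outward,up) [18.6 22.1]
0.7 cum out [64.1 85.4] step (outward,up) [21.7 19.1]
0.85 cum out [ 88.5 101. ] step (outward,up) [24.3 15.6]
1.0 cum out [114.8 112.8] step (outward,up) [26.4 11.8]
1.15 cum out [142.7 120.5] step (outward,up) [27.8  7.7]
1.3 cum out [171.4 124. ] step (outward,up) [28.7  3.5]
1.45 cum out [200.3 123.2] step (outward,up) [28.9 -0.8]
1.6 cum out [228.7 118. ] step (outward,up) [28.4 -5.1]
1.72 cum out [250.7 110.9] step (outward,up) [22.  -7.1]
```

```bash
python3 -m inch '[{"ax":0,"ay":0,"az":0,"dx":0,"dy":4,"dz":-10,"gripper":0},{"ax":0,"ay":0,"az":0,"dx":0,"dy":5,"dz":-10,"gripper":0},{"ax":0,"ay":0,"az":0,"dx":0,"dy":7,"dz":-12,"gripper":0},{"ax":0,"ay":0,"az":0,"dx":0,"dy":8,"dz":-12,"gripper":0}]'; python3 - <<'E'
from h import *
s=snap('scene','s15'); save(s['img'],'s15',(90,90,260,260),4)
togo([.362,-.246,.122],down(-32.5))
E
```

```text
time: 27.4
position: [0.3803, -0.259, 0.1675]
tool_rot: [0.878, 0.479, -0.001, -0.002]
ft_force: [-1.0, -0.3, -2.2]
grip_width: 0.01
t 27.45 pos [ 0.3815 -0.2598  0.1692] yaw_y -32.7 toolz [-0.001  0.001 -1.   ] w 10.5 F [-3.6  3.6  5.4] q [-0.84  0.33  1.84 -0.    0.97 -0.27]
shift cur axes [  1.1 -23.7  47.3] |d| 52.9
turn [-0.002 -0.    -0.004] | shift in target axes [  1.2 -23.8  47.2]
```

View pics/s15.png

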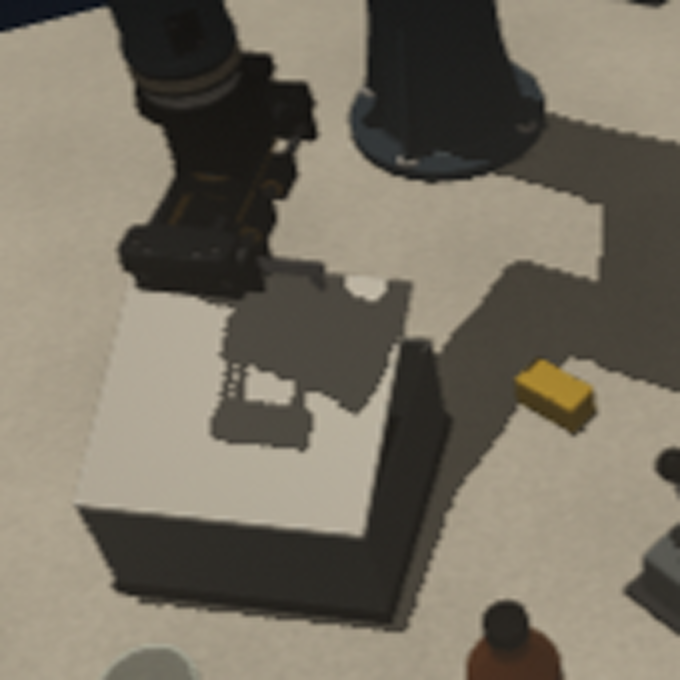

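```bash
python3 -m inch '[{"ax":0,"ay":0,"az":0,"dx":0,"dy":9,"dz":-11,"gripper":0},{"ax":0,"ay":0,"az":0,"dx":0,"dy":9.5,"dz":-11,"gripper":0},{"ax":0,"ay":0,"az":0,"dx":0,"dy":10.5,"dz":-9.5,"gripper":0},{"ax":0,"ay":0,"az":0,"dx":0,"dy":11,"dz":-9.5,"gripper":0},{"ax":0,"ay":0,"az":0,"dx":0,"dy":12,"dz":-8,"gripper":0},{"ax":0,"ay":0,"az":0,"dx":0,"dy":12.5,"dz":-7.5,"gripper":0}]'; python3 - <<'E'
from h import *
s=snap('scene','s16'); save(s['img'],'s16',(90,50,260,260),3)
togo([.362,-.246,.122],down(-32.5))
E
```

```text
time: 28.05
position: [0.4329, -0.2927, 0.2244]
tool_rot: [0.878, 0.479, -0.002, -0.003]
ft_force: [-4.2, 3.2, 4.9]
grip_width: 0.0104
t 28.1 pos [ 0.4362 -0.2948  0.226 ] yaw_y -32.7 toolz [-0.001  0.001 -1.   ] w 10.2 F [-4.1  4.6 12.2] q [-0.81  0.34  1.63  0.    1.17 -0.24]
shift cur axes [  0.9 -88.7 104.1] |d| 136.8
turn [-0.001 -0.001 -0.004] | shift in target axes [  1.3 -88.8 104. ]
```

View pics/s16.png

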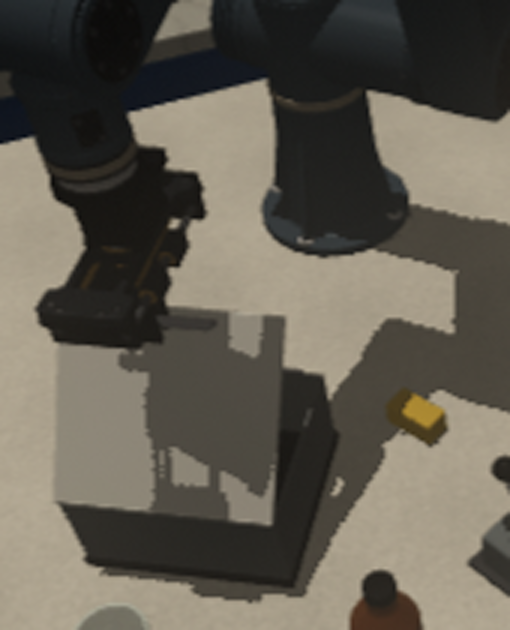

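```bash
python3 -m inch '[{"ax":0,"ay":0,"az":0,"dx":0,"dy":13,"dz":-8,"gripper":0},{"ax":0,"ay":0,"az":0,"dx":0,"dy":13,"dz":-7,"gripper":0},{"ax":0,"ay":0,"az":0,"dx":0,"dy":14,"dz":-5,"gripper":0},{"ax":0,"ay":0,"az":0,"dx":0,"dy":14,"dz":-4,"gripper":0}]';  python3 -m inch '[{"ax":0,"ay":0,"az":0,"dx":0,"dy":14,"dz":-3,"gripper":0},{"ax":0,"ay":0,"az":0,"dx":0,"dy":14.5,"dz":-1,"gripper":0}]'; python3 - <<'E'
from h import *
s=snap('scene','s17'); save(s['img'],'s17',(90,50,260,260),3)
togo([.362,-.246,.122],down(-32.5))
E
```

```text
time: 28.5
position: [0.4804, -0.323, 0.2468]
tool_rot: [0.878, 0.479, -0.0, -0.002]
ft_force: [-0.8, 0.6, -4.6]
grip_width: 0.0103
time: 28.7
position: [0.5045, -0.3384, 0.251]
tool_rot: [0.878, 0.479, -0.0, -0.002]
ft_force: [-1.3, 1.4, 1.2]
grip_width: 0.01
t 28.75 pos [ 0.507  -0.3401  0.2512] yaw_y -32.7 toolz [ 0.001  0.001 -1.   ] w 10.0 F [ 1.8  0.1 -0.8] q [-0.77  0.44  1.39  0.    1.31 -0.2 ]
shift cur axes [   0.5 -172.9  129.1] |d| 215.8
turn [ 0.    -0.001 -0.004] | shift in target axes [   1.4 -172.8  129.2]
```

View pics/s17.png

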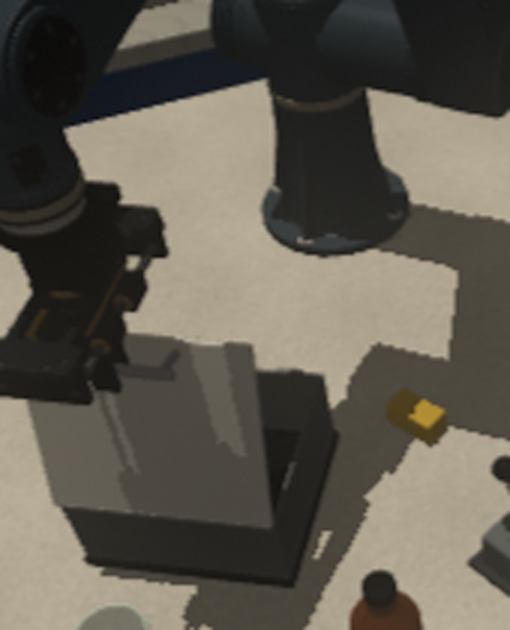

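```bash
python3 -m inch '[{"ax":0,"ay":0,"az":0,"dx":0,"dy":14.5,"dz":0,"gripper":0},{"ax":0,"ay":0,"az":0,"dx":0,"dy":14.5,"dz":1,"gripper":0},{"ax":0,"ay":0,"az":0,"dx":0,"dy":14,"dz":2,"gripper":0},{"ax":0,"ay":0,"az":0,"dx":0,"dy":14,"dz":3,"gripper":0}]';  python3 -m inch '[{"ax":0,"ay":0,"az":0,"dx":0,"dy":10,"dz":3,"gripper":0},{"ax":0,"ay":0,"az":0,"dx":0,"dy":0,"dz":0,"gripper":0}]';  python3 -m inch '[{"ax":0,"ay":0,"az":0,"dx":0,"dy":8,"dz":2.5,"gripper":0},{"ax":0,"ay":0,"az":0,"dx":0,"dy":0,"dz":0,"gripper":0}]'; python3 - <<'E'
from h import *
s=snap('scene','s18'); save(s['img'],'s18',(70,50,260,260),3)
togo([.362,-.246,.122],down(-32.5))
E
```

```text
time: 29.15
position: [0.553, -0.3697, 0.246]
tool_rot: [0.878, 0.479, 0.0, -0.001]
ft_force: [-0.8, 1.4, 2.2]
grip_width: 0.0101
time: 29.35
position: [0.5627, -0.376, 0.2423]
tool_rot: [0.878, 0.479, 0.001, 0.0]
ft_force: [1.6, 0.5, 0.2]
grip_width: 0.01
time: 29.55
position: [0.5688, -0.3799, 0.2399]
tool_rot: [0.878, 0.479, 0.0, -0.0]
ft_force: [1.4, 1.5, -2.0]
grip_width: 0.0105
t 29.6 pos [ 0.5686 -0.3798  0.24  ] yaw_y -32.7 toolz [ 0.  0. -1.] w 10.5 F [ 1.8  1.8 -1. ] q [-0.75  0.56  1.21  0.    1.37 -0.18]
shift cur axes [   0.9 -246.2  118. ] |d| 273.0
turn [ 0.    -0.    -0.004] | shift in target axes [   1.9 -246.2  118. ]
```

View pics/s18.png

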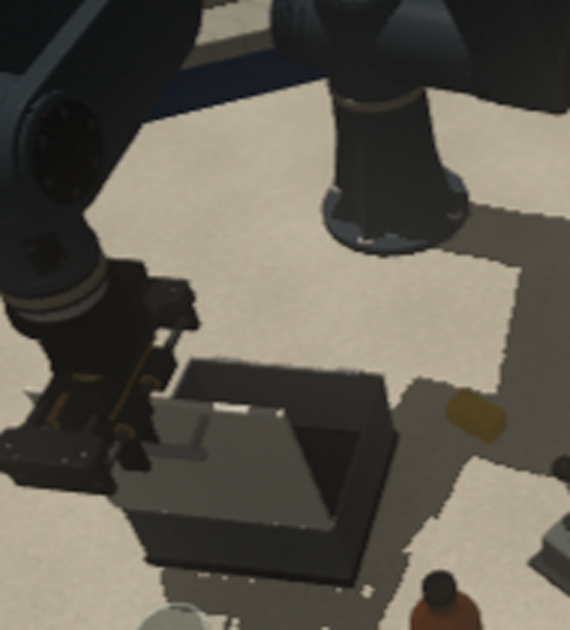

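```bash
python3 -m inch '[{"ax":0,"ay":0,"az":0,"dx":0,"dy":4,"dz":1.5,"gripper":0},{"ax":0,"ay":0,"az":0,"dx":0,"dy":0,"dz":0,"gripper":0}]';  python3 -m inch '[{"ax":0,"ay":0,"az":0,"dx":0,"dy":4,"dz":1.5,"gripper":0},{"ax":0,"ay":0,"az":0,"dx":0,"dy":0,"dz":0,"gripper":0}]'
```

```text
time: 29.8
position: [0.5687, -0.3799, 0.2398]
tool_rot: [0.878, 0.479, -0.002, -0.004]
ft_force: [-7.0, 5.8, 6.0]
grip_width: 0.0103
time: 30.0
position: [0.5685, -0.3798, 0.2396]
tool_rot: [0.878, 0.479, -0.004, -0.007]
ft_force: [-14.8, 11.2, 13.3]
grip_width: 0.0107
```

```bash
python3 -m inch '[{"ax":0,"ay":0,"az":0,"dx":0,"dy":-3,"dz":-2,"gripper":30},{"ax":0,"ay":0,"az":0,"dx":0,"dy":0,"dz":0,"gripper":30},{"ax":0,"ay":0,"az":0,"dx":0,"dy":0,"dz":0,"gripper":30},{"ax":0,"ay":0,"az":0,"dx":0,"dy":0,"dz":-20,"gripper":30},{"ax":0,"ay":0,"az":0,"dx":0,"dy":0,"dz":-40,"gripper":30},{"ax":0,"ay":0,"az":0,"dx":0,"dy":0,"dz":-40,"gripper":30}]'; python3 - <<'E'
from h import *
s=snap('scene','s19'); save(s['img'],'s19',(70,50,260,260),3)
c=load('pics/s19.npz')
togo([.45,.355,.3],down(65))
E
```

```text
time: 30.6
position: [0.5727, -0.3832, 0.3394]
tool_rot: [0.878, 0.479, -0.0, -0.0]
ft_force: [-0.3, 0.1, 0.4]
grip_width: 0.0256
t 30.65 pos [ 0.5758 -0.3859  0.3491] yaw_y -32.7 toolz [ 0.011 -0.011 -1.   ] w 26.2 F [ 0.6 -0.9  5.4] q [-0.75  0.5   1.03 -0.    1.6  -0.18]
shift cur axes [ 555.4 -507.1   39.7] |d| 753.1
turn [ 0.009  0.015 -1.706] | shift in target axes [427.1 618.3  49.1]
```

View pics/s19.png

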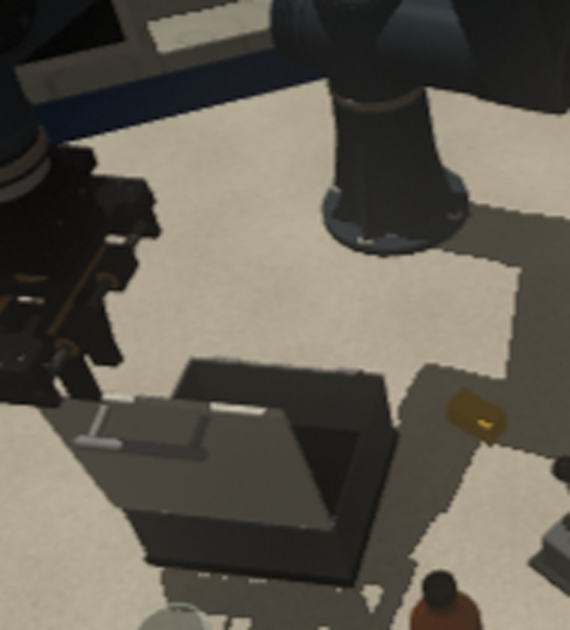

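```bash
python3 -m inch '[{"ax":0,"ay":0,"az":0,"dx":34.7,"dy":-31.7,"dz":0,"gripper":60},{"ax":0,"ay":0,"az":0,"dx":34.7,"dy":-31.7,"dz":0,"gripper":60},{"ax":0,"ay":0,"az":0,"dx":34.7,"dy":-31.7,"dz":0,"gripper":60},{"ax":0,"ay":0,"az":0,"dx":34.7,"dy":-31.7,"dz":0,"gripper":60},{"ax":0,"ay":0,"az":0,"dx":34.7,"dy":-31.7,"dz":0,"gripper":60},{"ax":0,"ay":0,"az":0,"dx":34.7,"dy":-31.7,"dz":0,"gripper":60},{"ax":0,"ay":0,"az":0,"dx":34.7,"dy":-31.7,"dz":0,"gripper":60},{"ax":0,"ay":0,"az":0,"dx":34.7,"dy":-31.7,"dz":0,"gripper":60}]'; python3 -m inch '[{"ax":0,"ay":0,"az":0,"dx":34.7,"dy":-31.7,"dz":0,"gripper":60},{"ax":0,"ay":0,"az":0,"dx":34.7,"dy":-31.7,"dz":0,"gripper":60},{"ax":0,"ay":0,"az":0,"dx":34.7,"dy":-31.7,"dz":0,"gripper":60},{"ax":0,"ay":0,"az":0,"dx":34.7,"dy":-31.7,"dz":0,"gripper":60},{"ax":0,"ay":0,"az":0,"dx":34.7,"dy":-31.7,"dz":0,"gripper":60},{"ax":0,"ay":0,"az":0,"dx":34.7,"dy":-31.7,"dz":0,"gripper":60},{"ax":0,"ay":0,"az":-0.14,"dx":34.7,"dy":-31.7,"dz":0,"gripper":60},{"ax":0,"ay":0,"az":-0.14,"dx":0,"dy":0,"dz":0,"gripper":60}]';python3 -m inch '[{"ax":0,"ay":0,"az":-0.14,"dx":0,"dy":0,"dz":0,"gripper":60},{"ax":0,"ay":0,"az":-0.14,"dx":0,"dy":0,"dz":0,"gripper":60},{"ax":0,"ay":0,"az":-0.14,"dx":0,"dy":0,"dz":0,"gripper":60},{"ax":0,"ay":0,"az":-0.14,"dx":0,"dy":0,"dz":0,"gripper":60},{"ax":0,"ay":0,"az":-0.14,"dx":0,"dy":0,"dz":0,"gripper":60},{"ax":0,"ay":0,"az":-0.14,"dx":0,"dy":0,"dz":0,"gripper":60},{"ax":0,"ay":0,"az":-0.14,"dx":0,"dy":0,"dz":0,"gripper":60},{"ax":0,"ay":0,"az":-0.14,"dx":0,"dy":0,"dz":0,"gripper":60}]';python3 -m inch '[{"ax":0,"ay":0,"az":-0.14,"dx":0,"dy":0,"dz":0,"gripper":60},{"ax":0,"ay":0,"az":-0.14,"dx":0,"dy":0,"dz":0,"gripper":60},{"ax":0,"ay":0,"az":0,"dx":0,"dy":0,"dz":0,"gripper":60}]'
python3 -c "
from h import *
togo([.450,.3494,.10],down(65))
c=load('pics/top8.npz')
# handle axis from the top view: dark elongated blob
P=pts(c); X,Y=P[...,0],P[...,1]; hsv=cv2.cvtColor(c['img'],cv2.COLOR_RGB2HSV)
d=((X>.36)&(X<.52)&(Y>.3)&(Y<.45)&(hsv[...,2]<50)&(P[...,2]>.08)&(P[...,2]<.12)).astype(np.uint8)
v,u=np.nonzero(d); w=ray(c,u,v,.102)[:,:2]; m=w.mean(0); e=np.linalg.svd(w-m)[2][0]; print(m,np.degrees(np.arctan2(e[1],e[0])),len(w)); r=rect_at(c,d,.102); print(r)
"
```

```text
time: 31.45
position: [0.5097, -0.0108, 0.3397]
tool_rot: [0.878, 0.479, 0.001, 0.001]
ft_force: [0.7, 0.2, -0.3]
grip_width: 0.0519
time: 32.25
position: [0.4533, 0.3178, 0.3394]
tool_rot: [0.798, 0.602, 0.002, -0.001]
ft_force: [0.1, -0.5, 0.7]
grip_width: 0.0521
time: 33.05
position: [0.455, 0.3125, 0.3394]
tool_rot: [0.36, 0.933, 0.001, 0.001]
ft_force: [-0.1, 0.2, 1.0]
grip_width: 0.0522
time: 33.35
position: [0.4548, 0.3124, 0.3394]
tool_rot: [0.229, 0.973, 0.0, 0.001]
ft_force: [0.7, -0.1, -0.5]
grip_width: 0.0521
t 33.35 pos [0.4548 0.3124 0.3394] yaw_y 63.5 toolz [ 0.001  0.    -1.   ] w 52.1 F [ 0.7 -0.1 -0.5] q [ 0.4   0.28  1.4  -0.    1.46 -0.71]
shift cur axes [ 21.1  30.7 239.4] |d| 242.3
turn [ 0.001  0.001 -0.026] | shift in target axes [ 20.   31.5 239.4]
[nan nan] 0.0 0<string>:8: RuntimeWarning: Mean of empty slice.
  ret = um.true_divide(
Traceback (most recent call last):
  File "h.py", line 34, in rect_at
    k=max(cs,key=cv2.contourArea)[:,0,:]
      ~~~^^^^^^^^^^^^^^^^^^^^^^^^
ValueError: max() iterable argument is empty
```

```bash
python3 -c "
from h import *
for f in ('top0','top3'):
    c=load(f'pics/{f}.npz')
    P=pts(c); X,Y=P[...,0],P[...,1]; hsv=cv2.cvtColor(c['img'],cv2.COLOR_RGB2HSV)
    d=((X>.36)&(X<.52)&(Y>.3)&(Y<.45)&(hsv[...,2]<60)&(P[...,2]>.08)&(P[...,2]<.12)).astype(np.uint8)
    v,u=np.nonzero(d); w=ray(c,u,v,.102)[:,:2]; m=w.mean(0); e=np.linalg.svd(w-m)[2][0]; print(f,m,np.degrees(np.arctan2(e[1],e[0])),len(w))
w=snap('wrist','w20'); save(w['img'],'w20')
"
```

```text
top0 [0.4314296  0.36075945] 153.99557601323266 233
top3 [0.43146518 0.36064444] 154.1323968934758 234
```

View pics/w20.png

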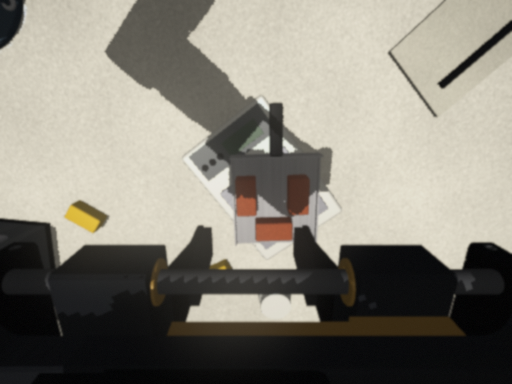

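```bash
python3 -c "
from h import *
w=load('pics/w20.npz'); a=ray(w,[276,277,278],[108,130,150],.102); print(a.round(4)); d=a[2]-a[0]; print(np.degrees(np.arctan2(d[1],d[0])))
togo([.4488,.352,.10],down(64.5))"
python3 -m inch '[{"ax":0,"ay":0,"az":-0.02,"dx":12,"dy":15,"dz":40,"gripper":60},{"ax":0,"ay":0,"az":0,"dx":12,"dy":16,"dz":40,"gripper":60},{"ax":0,"ay":0,"az":0,"dx":0,"dy":0,"dz":45,"gripper":60},{"ax":0,"ay":0,"az":0,"dx":0,"dy":0,"dz":45,"gripper":60},{"ax":0,"ay":0,"az":0,"dx":0,"dy":0,"dz":45,"gripper":60},{"ax":0,"ay":0,"az":0,"dx":0,"dy":0,"dz":20,"gripper":60},{"ax":0,"ay":0,"az":0,"dx":0,"dy":0,"dz":0,"gripper":60},{"ax":0,"ay":0,"az":0,"dx":0,"dy":0,"dz":0,"gripper":60}]'
python3 -c "
from h import *
w=snap('wrist','w21'); save(w['img'],'w21')
togo([.4488,.352,.031],down(64.5))"
```

```text
[[0.4031 0.3764 0.102 ]
 [0.4331 0.3642 0.102 ]
 [0.4617 0.3526 0.102 ]]
-22.136513495134643
t 33.4 pos [0.4546 0.3124 0.3395] yaw_y 63.4 toolz [ 0.001  0.    -1.   ] w 52.3 F [-0.   0.9  0.9] q [ 0.4   0.28  1.4  -0.    1.46 -0.71]
shift cur axes [ 23.2  32.6 239.5] |d| 242.8
turn [ 0.001  0.001 -0.02 ] | shift in target axes [ 22.3  33.2 239.5]
time: 34.2
position: [0.4467, 0.351, 0.1048]
tool_rot: [0.22, 0.976, 0.0, 0.0]
ft_force: [-0.1, 0.5, -0.5]
grip_width: 0.052
t 34.25 pos [0.4474 0.3514 0.1057] yaw_y 64.6 toolz [ 0.003  0.001 -1.   ] w 52.1 F [-0.2  1.   0.8] q [ 0.47  0.55  1.65 -0.    0.93 -0.66]
shift cur axes [-0.9  1.  74.7] |d| 74.8
turn [0.002 0.002 0.002] | shift in target axes [-1.   1.2 74.7]
```

View pics/w21.png

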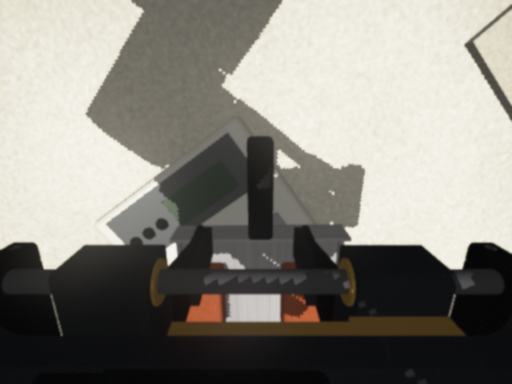

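```bash
python3 -m inch '[{"ax":0,"ay":0,"az":0,"dx":0,"dy":4,"dz":30,"gripper":60},{"ax":0,"ay":0,"az":0,"dx":0,"dy":0,"dz":30,"gripper":60},{"ax":0,"ay":0,"az":0,"dx":0,"dy":0,"dz":14,"gripper":60},{"ax":0,"ay":0,"az":0,"dx":0,"dy":0,"dz":0,"gripper":60},{"ax":0,"ay":0,"az":0,"dx":0,"dy":0,"dz":0,"gripper":60}]'
python3 -c "
from h import *
s=snap('scene','s21'); save(s['img'],'s21',(270,80,400,220),5)
togo([.4488,.352,.031],down(64.5))"
```

```text
time: 34.75
position: [0.4486, 0.3548, 0.0318]
tool_rot: [0.219, 0.976, 0.001, 0.001]
ft_force: [-0.7, 0.2, 0.3]
grip_width: 0.0522
t 34.8 pos [0.4489 0.355  0.0321] yaw_y 64.7 toolz [ 0.003  0.001 -1.   ] w 52.2 F [ 0.8 -0.5  0.7] q [ 0.47  0.67  1.69 -0.    0.78 -0.65]
shift cur axes [-1.2 -2.7  1.1] |d| 3.2
turn [0.003 0.002 0.003] | shift in target axes [-1.2 -2.7  1.1]
```

View pics/s21.png

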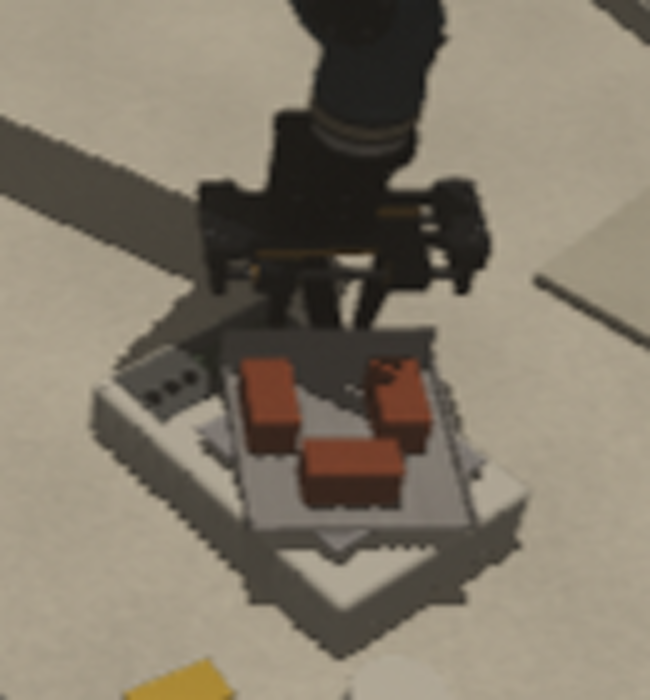

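Handle is between the fingers. Closing firmly.

```bash
python3 -m inch '[{"ax":0,"ay":0,"az":0,"dx":0,"dy":0,"dz":0,"gripper":0},{"ax":0,"ay":0,"az":0,"dx":0,"dy":0,"dz":0,"gripper":0},{"ax":0,"ay":0,"az":0,"dx":0,"dy":0,"dz":0,"gripper":0},{"ax":0,"ay":0,"az":0,"dx":0,"dy":0,"dz":0,"gripper":0},{"ax":0,"ay":0,"az":0,"dx":0,"dy":0,"dz":0,"gripper":0},{"ax":0,"ay":0,"az":0,"dx":0,"dy":0,"dz":0,"gripper":0},{"ax":0,"ay":0,"az":0,"dx":0,"dy":0,"dz":0,"gripper":0}]' 60
python3 -c "
from h import *
c=blocks('top9')
s=snap('scene','s22'); save(s['img'],'s22',(270,80,400,220),5)
togo([.4488,.352,.031],down(64.5))"
```

```text
time: 35.5
position: [0.448, 0.3548, 0.0308]
tool_rot: [0.219, 0.976, 0.001, 0.0]
ft_force: [-0.3, 2.7, 2.1]
grip_width: 0.0193
block px [152. 180.] z 0.104 xy [584.5 286. ] size [59.9 30.7] yaw 65.6
block px [129. 191.] z 0.105 xy [547.8 348.4] size [31.1 57.3] yaw 155.8
block px [157. 207.] z 0.105 xy [508.9 269.4] size [31.  60.9] yaw 155.3
t 35.6 pos [0.4479 0.3548 0.0308] yaw_y 64.7 toolz [ 0.001  0.001 -1.   ] w 19.2 F [-0.3  2.3  2.6] q [ 0.47  0.67  1.69  0.    0.78 -0.66]
shift cur axes [-2.  -2.2 -0.2] |d| 3.0
turn [0.001 0.    0.003] | shift in target axes [-2.  -2.2 -0.2]
```

View pics/s22.png

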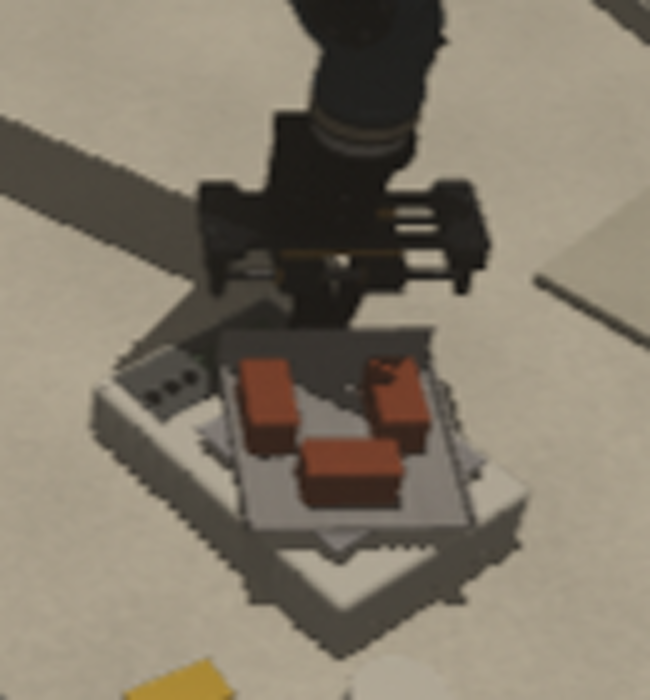

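```bash
python3 -m inch '[{"ax":0,"ay":0,"az":0,"dx":0,"dy":0,"dz":-4,"gripper":0},{"ax":0,"ay":0,"az":0,"dx":0,"dy":0,"dz":-5,"gripper":0},{"ax":0,"ay":0,"az":0,"dx":0,"dy":0,"dz":-5,"gripper":0},{"ax":0,"ay":0,"az":0,"dx":0,"dy":0,"dz":0,"gripper":0},{"ax":0,"ay":0,"az":0,"dx":0,"dy":0,"dz":0,"gripper":0}]'
cat >> h.py <<'E'
def trayplane(c,box=(.45,.68,.18,.42),zr=(.06,.3)):
    """fit plane to grey tray floor/blocks tops from depth: print floor heights"""
    P=pts(c); X,Y,Z=P[...,0],P[...,1],P[...,2]; hsv=cv2.cvtColor(c["img"],cv2.COLOR_RGB2HSV)
    m,l,ids,s,ce=reds(c)
    q=[]
    for i in ids:
        k=cv2.erode((l==i).astype(np.uint8),np.ones((3,3)))>0; p=np.median(P[k],0); q.append(p); print("block",ce[i].round(),p.round(4))
    return np.array(q)
E
python3 -c "
from h import *
c=snap('top','top10'); q=trayplane(c)
s=snap('scene','s23'); save(s['img'],'s23',(270,80,400,220),5)
togo([.4488,.352,.031],down(64.5))"
```

```text
time: 36.1
position: [0.4473, 0.354, 0.0445]
tool_rot: [0.219, 0.976, -0.0, -0.0]
ft_force: [-0.8, 0.1, -4.2]
grip_width: 0.019
block [152. 179.] [0.5845 0.2849 0.1149]
block [128. 191.] [0.5551 0.3442 0.1162]
block [157. 207.] [0.5082 0.2686 0.1163]
t 36.2 pos [0.4472 0.354  0.0443] yaw_y 64.7 toolz [-0.001 -0.    -1.   ] w 19.3 F [-0.1 -0.2 -3.4] q [ 0.47  0.65  1.69 -0.    0.81 -0.66]
shift cur axes [-2.3 -1.1 13.3] |d| 13.5
turn [-0.001 -0.     0.003] | shift in target axes [-2.3 -1.1 13.3]
```

View pics/s23.png

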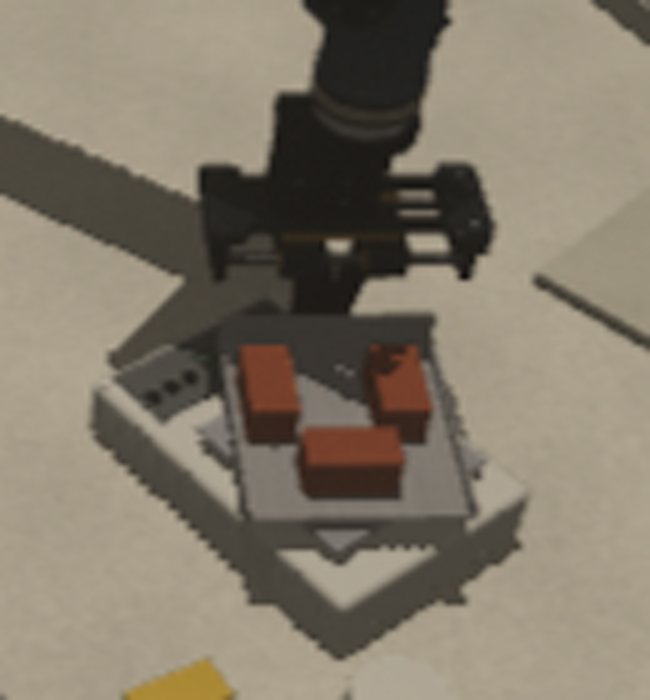

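```bash
python3 -m inch '[{"ax":0,"ay":-0.02,"az":0,"dx":0,"dy":0,"dz":-12,"gripper":0},{"ax":0,"ay":-0.02,"az":0,"dx":0,"dy":0,"dz":-20,"gripper":0},{"ax":0,"ay":-0.02,"az":0,"dx":0,"dy":0,"dz":-28,"gripper":0},{"ax":0,"ay":-0.02,"az":0,"dx":0,"dy":0,"dz":-32,"gripper":0},{"ax":0,"ay":0,"az":0,"dx":0,"dy":0,"dz":-32,"gripper":0},{"ax":0,"ay":0,"az":0,"dx":0,"dy":0,"dz":-32,"gripper":0},{"ax":0,"ay":0,"az":0,"dx":0,"dy":0,"dz":-22,"gripper":0},{"ax":0,"ay":0,"az":0,"dx":0,"dy":0,"dz":-10,"gripper":0}]'
cat >> h.py <<'E'
CASE=np.array([.430,-.291,0.]); CPSI=-32.5
MT=np.array([-.193,0,-.042])
def ttool(psi,th):
    return (R.from_euler('z',psi,degrees=True)*R.from_euler('y',th)).as_matrix()@np.diag([-1,1,-1.])
def tcp_for_mouth(cx,cy,z,psi,th):
    """tool pose putting the tray mouth at case frame (cx,cy), world z"""
    a=np.radians(CPSI); m=CASE+[np.cos(a)*cx-np.sin(a)*cy,np.sin(a)*cx+np.cos(a)*cy,z]
    Rt=ttool(psi,th); return m-Rt@MT,Rt
E
python3 -c "
from h import *
c=snap('top','top11'); q=trayplane(c); save(c['img'],'top11',(60,60,300,300),2.4)
togo([.55,.07,.235],ttool(-25.3,-.08))
for th in (-.08,0,.2,.4,.6): print(th,tcp_for_mouth(-.01,.06,.16,-122.5,th)[0].round(4))"
```

```text
time: 37.0
position: [0.438, 0.3598, 0.2354]
tool_rot: [0.219, 0.975, -0.007, 0.041]
ft_force: [-0.0, 0.6, -3.3]
grip_width: 0.0191
block [129. 174.] [0.5695 0.2922 0.3175]
block [101. 191.] [0.5303 0.3554 0.3143]
block [135. 207.] [0.4942 0.2767 0.314 ]
t 37.05 pos [0.4382 0.3599 0.2357] yaw_y 64.7 toolz [ 0.077 -0.031 -0.997] w 19.4 F [-0.   0.7 -1.9] q [ 0.53  0.37  1.55 -0.07  1.17 -0.57]
shift cur axes [-224.2 -214.4   18.5] |d| 310.8
turn [ 0.005  0.003 -0.   ] | shift in target axes [-224.2 -214.4   18.7]
-0.08 [ 0.5554 -0.0756  0.1027]
0 [ 0.5575 -0.0722  0.118 ]
0.2 [ 0.5599 -0.0685  0.1572]
0.4 [ 0.5581 -0.0713  0.1965]
0.6 [ 0.5521 -0.0807  0.2343]
```

View pics/top11.png

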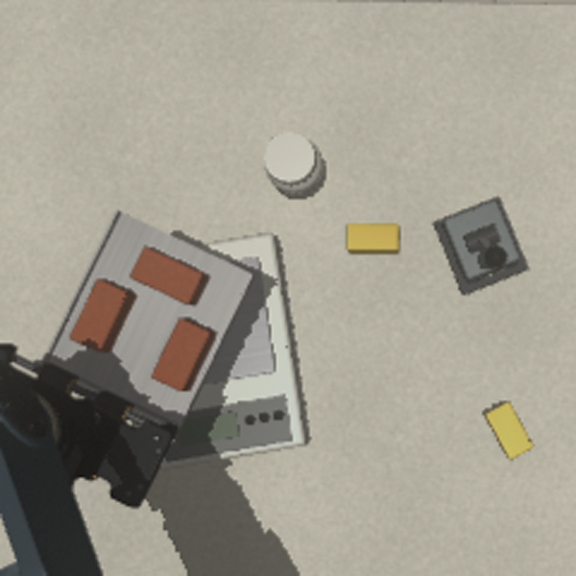

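```bash
python3 -m inch '[{"ax":0,"ay":0,"az":0,"dx":-11,"dy":-10.5,"dz":1,"gripper":0},{"ax":0,"ay":0,"az":0,"dx":-18,"dy":-17,"dz":1.5,"gripper":0},{"ax":0,"ay":0,"az":0,"dx":-24,"dy":-23,"dz":2,"gripper":0},{"ax":0,"ay":0,"az":0,"dx":-24,"dy":-23,"dz":2,"gripper":0},{"ax":0,"ay":0,"az":0,"dx":-24,"dy":-23,"dz":2,"gripper":0},{"ax":0,"ay":0,"az":0,"dx":-24,"dy":-23,"dz":2,"gripper":0},{"ax":0,"ay":0,"az":0,"dx":-24,"dy":-23,"dz":2,"gripper":0},{"ax":0,"ay":0,"az":0,"dx":-24,"dy":-23,"dz":2,"gripper":0}]'; python3 -m inch '[{"ax":0,"ay":0,"az":0,"dx":-24,"dy":-23,"dz":2,"gripper":0},{"ax":0,"ay":0,"az":0,"dx":-18,"dy":-17,"dz":1.5,"gripper":0},{"ax":0,"ay":0,"az":0,"dx":-9,"dy":-9,"dz":1,"gripper":0},{"ax":0,"ay":0,"az":0,"dx":0,"dy":0,"dz":0,"gripper":0}]'; python3 -c "
from h import *
c=snap('top','top12'); q=trayplane(c); save(c['img'],'top12',(100,60,400,300),2.4)
Rt=ttool(-122.5,-.08); togo([.55,.07,.235],Rt)
from rig import robot
Rc=R.from_quat(robot.get_obs()['tool_rot']).as_matrix(); print('world-z turn in tool axes',(Rc.T@[0,0,-1]).round(3))"
```

```text
time: 37.85
position: [0.5222, 0.1324, 0.2293]
tool_rot: [0.219, 0.975, -0.01, 0.037]
ft_force: [0.8, 0.1, -3.8]
grip_width: 0.0192
time: 38.25
position: [0.5483, 0.0669, 0.2295]
tool_rot: [0.22, 0.975, -0.009, 0.037]
ft_force: [-0.2, 0.2, -3.5]
grip_width: 0.0192
block [256. 130.] [0.6785 0.0026 0.3118]
block [229. 146.] [0.6397 0.0653 0.308 ]
block [262. 162.] [ 0.603  -0.0125  0.3082]
t 38.3 pos [0.5478 0.0684 0.2297] yaw_y 64.6 toolz [ 0.069 -0.034 -0.997] w 19.3 F [ 0.2  0.1 -4.3] q [-0.06  0.35  1.61 -0.03  1.11 -1.17]
shift cur axes [-1.7  2.4 -5.2] |d| 5.9
turn [ 0.132 -0.002  1.689] | shift in target axes [ 2.1  1.  -5.4]
world-z turn in tool axes [0.077 0.001 0.997]
```

View pics/top12.png

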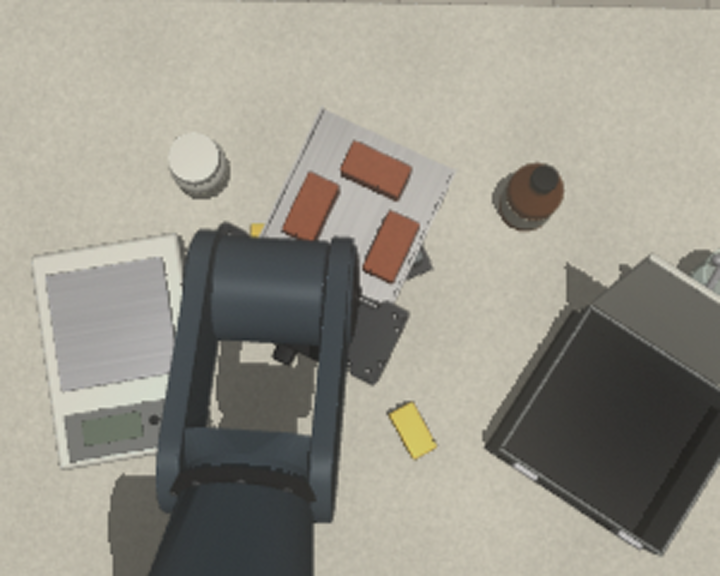

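```bash
python3 -m inch '[{"ax":0.004,"ay":0,"az":0.05,"dx":0,"dy":0,"dz":0,"gripper":0},{"ax":0.007,"ay":0,"az":0.09,"dx":0,"dy":0,"dz":0,"gripper":0},{"ax":0.009,"ay":0,"az":0.12,"dx":0,"dy":0,"dz":0,"gripper":0},{"ax":0.009,"ay":0,"az":0.12,"dx":0,"dy":0,"dz":0,"gripper":0},{"ax":0.009,"ay":0,"az":0.12,"dx":0,"dy":0,"dz":0,"gripper":0},{"ax":0.009,"ay":0,"az":0.12,"dx":0,"dy":0,"dz":0,"gripper":0},{"ax":0.009,"ay":0,"az":0.12,"dx":0,"dy":0,"dz":0,"gripper":0},{"ax":0.009,"ay":0,"az":0.12,"dx":0,"dy":0,"dz":0,"gripper":0}]'; python3 -m inch '[{"ax":0.009,"ay":0,"az":0.12,"dx":0,"dy":0,"dz":0,"gripper":0},{"ax":0.009,"ay":0,"az":0.12,"dx":0,"dy":0,"dz":0,"gripper":0},{"ax":0.009,"ay":0,"az":0.12,"dx":0,"dy":0,"dz":0,"gripper":0},{"ax":0.009,"ay":0,"az":0.12,"dx":0,"dy":0,"dz":0,"gripper":0},{"ax":0.009,"ay":0,"az":0.12,"dx":0,"dy":0,"dz":0,"gripper":0},{"ax":0.009,"ay":0,"az":0.12,"dx":0,"dy":0,"dz":0,"gripper":0},{"ax":0.008,"ay":0,"az":0.11,"dx":0,"dy":0,"dz":0,"gripper":0},{"ax":0,"ay":0,"az":0,"dx":0,"dy":0,"dz":0,"gripper":0}]'; python3 -c "
from h import *
c=snap('top','top13'); q=trayplane(c); save(c['img'],'top13',(140,60,440,300),2.4)
p,Rt=tcp_for_mouth(-.01,.06,.21,-122.5,-.08); togo(p,Rt)
P=pts(c)
"
```

```text
time: 39.1
position: [0.548, 0.071, 0.2307]
tool_rot: [0.608, 0.793, -0.022, 0.032]
ft_force: [0.3, 0.7, -4.3]
grip_width: 0.0194
time: 39.9
position: [0.5488, 0.0706, 0.2308]
tool_rot: [0.875, 0.482, -0.031, 0.02]
ft_force: [-0.4, 0.0, -3.4]
grip_width: 0.0195
block [266. 191.] [ 0.5354 -0.0221  0.3092]
block [278. 221.] [ 0.4664 -0.0501  0.3121]
block [247. 223.] [0.4609 0.0229 0.3089]
t 39.95 pos [0.5488 0.0704 0.2309] yaw_y -32.2 toolz [-0.035 -0.065 -0.997] w 19.2 F [ 0.1  0.1 -3.2] q [-0.03  0.4   1.52 -0.07  1.25  0.55]
shift cur axes [-113.9   82.9   87.3] |d| 165.7
turn [ 0.006 -0.006  0.005] | shift in target axes [-112.9   83.9   87.5]
```

View pics/top13.png

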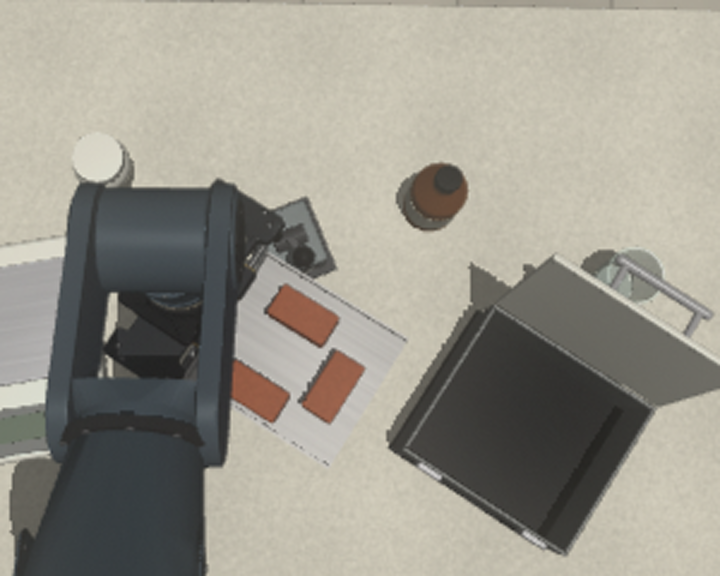

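```bash
python3 -c "
from h import *
c=load('pics/top13.npz')
q=ray(c,np.array([344.2,412.9,308.8,375.4]),np.array([186.3,230,247.5,290.4]),.11); print(q.round(4)); print(q.mean(0)); 
for a,b in ((0,1),(2,3),(2,0),(3,1)):
    d=q[a]-q[b]; print(np.linalg.norm(d).round(4),np.degrees(np.arctan2(d[1],d[0])).round(1))
# pan from top12
c=load('pics/top12.npz')
uv=np.array([(47,275),(163,257),(175,372),(62,390)])/2.4+[100,60]
q=ray(c,uv[:,0],uv[:,1],.07); print('pan',q.mean(0),[np.linalg.norm(q[i]-q[i-1]).round(3) for i in range(4)])
"
```

```text
[[ 0.5721 -0.2454  0.11  ]
 [ 0.4538 -0.4333  0.11  ]
 [ 0.4031 -0.1471  0.11  ]
 [ 0.29   -0.3272  0.11  ]]
[ 0.4297424  -0.28824214  0.11      ]
0.222 57.8
0.2127 57.9
0.1956 149.8
0.1952 147.1
pan [0.54595383 0.30791345 0.07      ] [np.float64(0.138), np.float64(0.138), np.float64(0.138), np.float64(0.133)]
```

```bash
python3 -c "
from h import *
from rig import robot
o=robot.get_obs(); Rc=R.from_quat(o['tool_rot']).as_matrix(); m=o['position']+Rc@MT; print('mouth model',m.round(4))
c=load('pics/top13.npz'); P=pts(c)
q=ray(c,np.array([309.2,276.7]),np.array([201.7,253.8]),m[2]+.01); print(q.round(4),q.mean(0).round(4)); d=q[0]-q[1]; print(np.linalg.norm(d),np.degrees(np.arctan2(d[1],d[0])))
for u,v in ((300,205),(295,215),(290,225),(283,238),(270,230)): print(P[v,u].round(4))
"
```

```text
mouth model [ 0.4477 -0.0897  0.287 ]
[[ 0.5128 -0.1238  0.297 ]
 [ 0.3914 -0.0485  0.297 ]] [ 0.4521 -0.0862  0.297 ]
0.14278670783504502 -31.79751741585273
[0.4265 0.0136 1.3425]
[ 0.4821 -0.0921  0.2817]
[ 0.4585 -0.0805  0.2805]
[ 0.4278 -0.0639  0.2834]
[ 0.4456 -0.032   0.3125]
```

```bash
python3 -m inch '[{"ax":0,"ay":0,"az":0,"dx":-8,"dy":6,"dz":6,"gripper":0},{"ax":0,"ay":0,"az":0,"dx":-15,"dy":11,"dz":11,"gripper":0},{"ax":0,"ay":0,"az":0,"dx":-18,"dy":13,"dz":14,"gripper":0},{"ax":0,"ay":0,"az":0,"dx":-18,"dy":13,"dz":14,"gripper":0},{"ax":0,"ay":0,"az":0,"dx":-18,"dy":13,"dz":14,"gripper":0},{"ax":0,"ay":0,"az":0,"dx":-18,"dy":13,"dz":14,"gripper":0},{"ax":0,"ay":0,"az":0,"dx":-12,"dy":9,"dz":10,"gripper":0},{"ax":0,"ay":0,"az":0,"dx":-7,"dy":5,"dz":4,"gripper":0}]'; python3 -m inch '[{"ax":0,"ay":0,"az":0,"dx":0,"dy":0,"dz":0,"gripper":0},{"ax":0,"ay":0,"az":0,"dx":0,"dy":0,"dz":0,"gripper":0}]'; python3 -c "
from h import *
c=snap('top','top14'); q=trayplane(c); save(c['img'],'top14',(180,60,440,300),2.4)
s=snap('scene','s24'); save(s['img'],'s24',(60,50,360,280),2.6)
for th,z in ((-.08,.21),(.2,.16),(.4,.15),(.6,.15)):
    p,Rt=tcp_for_mouth(-.01,.05,z,-122.5,th); print(th,p.round(4)); togo(p,Rt)
"
```

```text
time: 40.75
position: [0.5543, -0.0785, 0.152]
tool_rot: [0.876, 0.481, -0.032, 0.02]
ft_force: [-0.5, 0.9, -2.8]
grip_width: 0.0189
time: 40.95
position: [0.5552, -0.0767, 0.1536]
tool_rot: [0.876, 0.481, -0.031, 0.02]
ft_force: [-0.2, -1.3, -2.8]
grip_width: 0.0192
block [324. 193.] [ 0.5404 -0.169   0.232 ]
block [335. 220.] [ 0.4733 -0.1958  0.235 ]
block [310. 225.] [ 0.4604 -0.134   0.2323]
-0.08 [ 0.55   -0.084   0.1527]
t 41.05 pos [ 0.5553 -0.0763  0.1539] yaw_y -32.4 toolz [-0.034 -0.066 -0.997] w 19.4 F [-0.5 -0.  -3.2] q [-0.29  0.49  1.61 -0.08  1.06  0.32]
shift cur axes [-9.3 -0.4  1.8] |d| 9.5
turn [ 0.006 -0.006  0.002] | shift in target axes [-9.3 -0.3  1.9]
0.2 [ 0.5545 -0.0769  0.1572]
t 41.05 pos [ 0.5553 -0.0763  0.1539] yaw_y -32.4 toolz [-0.034 -0.066 -0.997] w 19.4 F [-0.5 -0.  -3.2] q [-0.29  0.49  1.61 -0.08  1.06  0.32]
shift cur axes [-1.1 -0.3 -3.2] |d| 3.5
turn [0.006 0.274 0.003] | shift in target axes [-0.2 -0.3 -3.4]
0.4 [ 0.5527 -0.0797  0.1865]
t 41.05 pos [ 0.5553 -0.0763  0.1539] yaw_y -32.4 toolz [-0.034 -0.066 -0.997] w 19.4 F [-0.5 -0.  -3.2] q [-0.29  0.49  1.61 -0.08  1.06  0.32]
shift cur axes [ -6.7  -0.1 -32.2] |d| 32.9
turn [0.006 0.474 0.004] | shift in target axes [  8.8  -0.3 -31.7]
0.6 [ 0.5468 -0.0891  0.2243]
t 41.05 pos [ 0.5553 -0.0763  0.1539] yaw_y -32.4 toolz [-0.034 -0.066 -0.997] w 19.4 F [-0.5 -0.  -3.2] q [-0.29  0.49  1.61 -0.08  1.06  0.32]
shift cur axes [-20.6   0.1 -69.1] |d| 72.1
turn [0.005 0.674 0.004] | shift in target axes [ 27.1  -0.3 -66.8]
```

View pics/top14.png

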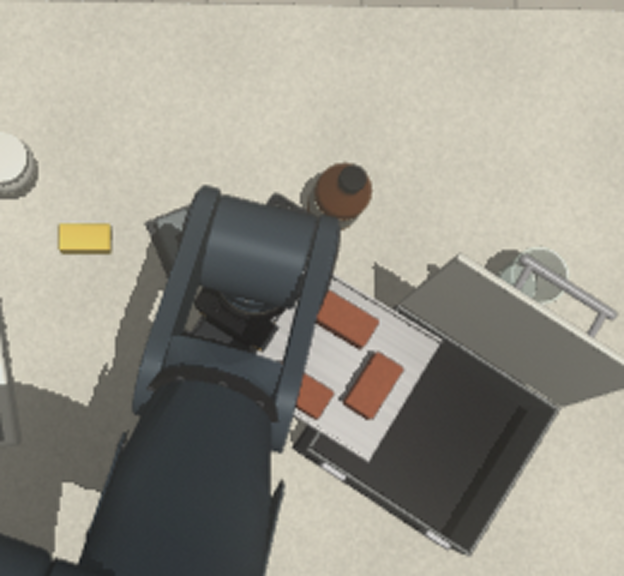

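View pics/s24.png

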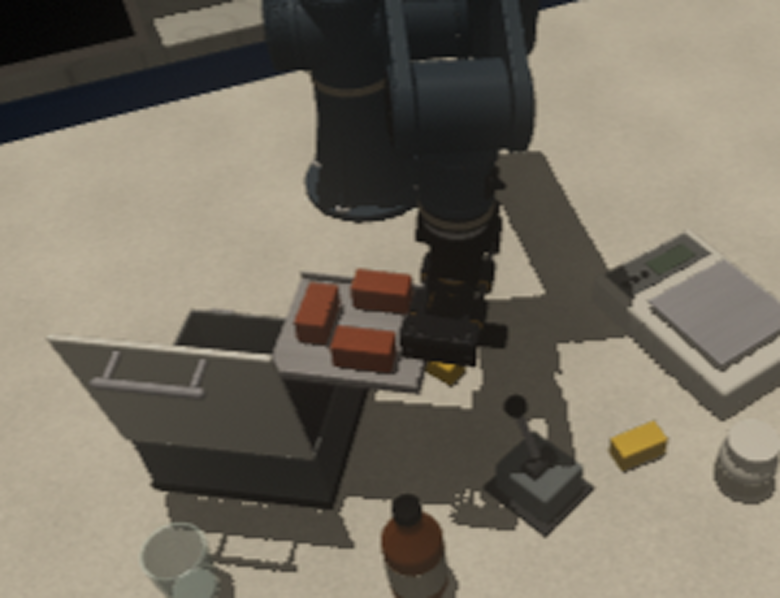

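```bash
python3 -m inch '[{"ax":0.0015,"ay":0.07,"az":0.001,"dx":0,"dy":0,"dz":-1,"gripper":0},{"ax":0.0015,"ay":0.07,"az":0.001,"dx":0,"dy":0,"dz":-1,"gripper":0},{"ax":0.0015,"ay":0.07,"az":0.001,"dx":0,"dy":0,"dz":-1,"gripper":0},{"ax":0.0015,"ay":0.065,"az":0,"dx":0,"dy":0,"dz":-1,"gripper":0},{"ax":0,"ay":0,"az":0,"dx":0,"dy":0,"dz":0,"gripper":0}]'; python3 -c "
from h import *
c=snap('top','top15'); q=trayplane(c); save(c['img'],'top15',(180,60,440,300),2.4)
s=snap('scene','s25'); save(s['img'],'s25',(60,50,360,280),2.6)
for th,z in ((.3,.15),(.4,.15),(.6,.15)):
    p,Rt=tcp_for_mouth(-.01,.05,z,-122.5,th); print(th,p.round(4)); togo(p,Rt)
"
```

```text
time: 41.55
position: [0.5541, -0.0781, 0.1576]
tool_rot: [0.873, 0.478, 0.087, -0.048]
ft_force: [0.2, 0.3, -4.5]
grip_width: 0.0195
block [313. 223.] [ 0.4626 -0.1513  0.2083]
0.3 [ 0.5542 -0.0775  0.1669]
t 41.65 pos [ 0.5549 -0.0771  0.1577] yaw_y -32.6 toolz [ 0.106  0.167 -0.98 ] w 19.2 F [ 0.5  0.4 -4.8] q [-0.46  0.45  1.69  0.24  0.99 -0.02]
shift cur axes [ 1.1 -0.4 -9.2] |d| 9.3
turn [-0.     0.101 -0.001] | shift in target axes [ 2.  -0.4 -9. ]
0.4 [ 0.5527 -0.0797  0.1865]
t 41.65 pos [ 0.5549 -0.0771  0.1577] yaw_y -32.6 toolz [ 0.106  0.167 -0.98 ] w 19.2 F [ 0.5  0.4 -4.8] q [-0.46  0.45  1.69  0.24  0.99 -0.02]
shift cur axes [  2.4  -0.4 -28.9] |d| 29.0
turn [ 0.     0.201 -0.001] | shift in target axes [  8.1  -0.4 -27.9]
0.6 [ 0.5468 -0.0891  0.2243]
t 41.65 pos [ 0.5549 -0.0771  0.1577] yaw_y -32.6 toolz [ 0.106  0.167 -0.98 ] w 19.2 F [ 0.5  0.4 -4.8] q [-0.46  0.45  1.69  0.24  0.99 -0.02]
shift cur axes [ -1.   -0.4 -68.2] |d| 68.2
turn [ 0.     0.401 -0.001] | shift in target axes [ 25.7  -0.4 -63.2]
```

View pics/s25.png

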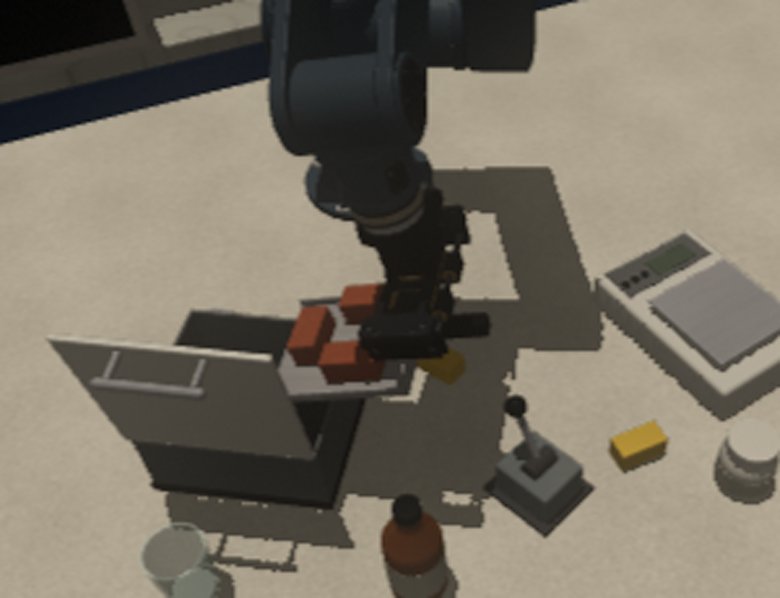

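```bash
python3 -m inch '[{"ax":0,"ay":0.067,"az":0,"dx":0.5,"dy":0,"dz":-8,"gripper":0},{"ax":0,"ay":0.067,"az":0,"dx":1,"dy":0,"dz":-10,"gripper":0},{"ax":0,"ay":0.067,"az":0,"dx":2,"dy":0,"dz":-10,"gripper":0},{"ax":0,"ay":0,"az":0,"dx":0,"dy":0,"dz":0,"gripper":0}]'; python3 -c "
from h import *
s=snap('scene','s26'); save(s['img'],'s26',(60,50,360,280),2.6)
for th,z in ((.6,.15),(.7,.15)):
    p,Rt=tcp_for_mouth(-.01,.05,z,-122.5,th); print(th,p.round(4)); togo(p,Rt)
"
```

```text
time: 42.05
position: [0.5529, -0.0818, 0.1857]
tool_rot: [0.86, 0.471, 0.174, -0.095]
ft_force: [-0.6, -1.3, -4.3]
grip_width: 0.0193
0.6 [ 0.5468 -0.0891  0.2243]
t 42.1 pos [ 0.5528 -0.0812  0.1854] yaw_y -32.6 toolz [ 0.209  0.327 -0.921] w 19.4 F [-0.   0.4 -4.9] q [-0.6   0.42  1.73  0.46  1.06 -0.27]
shift cur axes [  6.   -0.9 -39.7] |d| 40.2
turn [ 0.001  0.201 -0.001] | shift in target axes [ 13.8  -0.9 -37.8]
0.7 [ 0.5423 -0.0961  0.2422]
t 42.1 pos [ 0.5528 -0.0812  0.1854] yaw_y -32.6 toolz [ 0.209  0.327 -0.921] w 19.4 F [-0.   0.4 -4.9] q [-0.6   0.42  1.73  0.46  1.06 -0.27]
shift cur axes [  5.3  -0.8 -59.5] |d| 59.7
turn [ 0.001  0.301 -0.001] | shift in target axes [ 22.7  -0.9 -55.2]
```

View pics/s26.png

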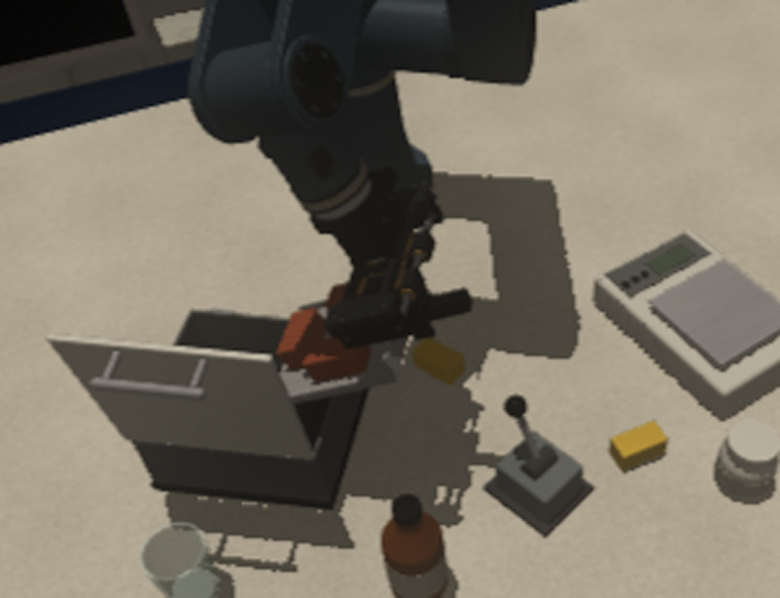

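```bash
python3 -m inch '[{"ax":0,"ay":0.05,"az":0,"dx":1,"dy":0,"dz":-9,"gripper":0},{"ax":0,"ay":0.05,"az":0,"dx":2,"dy":0,"dz":-9,"gripper":0},{"ax":0,"ay":0.05,"az":0,"dx":2,"dy":0,"dz":-9,"gripper":0},{"ax":0,"ay":0.05,"az":0,"dx":3,"dy":0,"dz":-9,"gripper":0},{"ax":0,"ay":0,"az":0,"dx":0,"dy":0,"dz":0,"gripper":0},{"ax":0,"ay":0,"az":0,"dx":0,"dy":0,"dz":0,"gripper":0}]'; python3 -c "
from h import *
s=snap('scene','s27'); save(s['img'],'s27',(60,50,360,280),2.6)
for th,z in ((.7,.15),(.8,.15)):
    p,Rt=tcp_for_mouth(-.01,.05,z,-122.5,th); print(th,p.round(4)); togo(p,Rt)
"
```

```text
time: 42.7
position: [0.5477, -0.0882, 0.2206]
tool_rot: [0.838, 0.459, 0.258, -0.142]
ft_force: [0.5, 0.5, -3.4]
grip_width: 0.0189
0.7 [ 0.5423 -0.0961  0.2422]
t 42.75 pos [ 0.5477 -0.0879  0.2207] yaw_y -32.5 toolz [ 0.302  0.477 -0.826] w 19.3 F [ 0.4 -0.9 -2.4] q [-0.74  0.41  1.74  0.64  1.19 -0.47]
shift cur axes [  4.   -0.2 -23.4] |d| 23.7
turn [-0.001  0.1   -0.   ] | shift in target axes [  6.3  -0.1 -22.8]
0.8 [ 0.5369 -0.1046  0.2592]
t 42.75 pos [ 0.5477 -0.0879  0.2207] yaw_y -32.5 toolz [ 0.302  0.477 -0.826] w 19.3 F [ 0.4 -0.9 -2.4] q [-0.74  0.41  1.74  0.64  1.19 -0.47]
shift cur axes [  5.3  -0.2 -43.1] |d| 43.4
turn [-0.001  0.2   -0.   ] | shift in target axes [ 13.7  -0.1 -41.1]
```

View pics/s27.png

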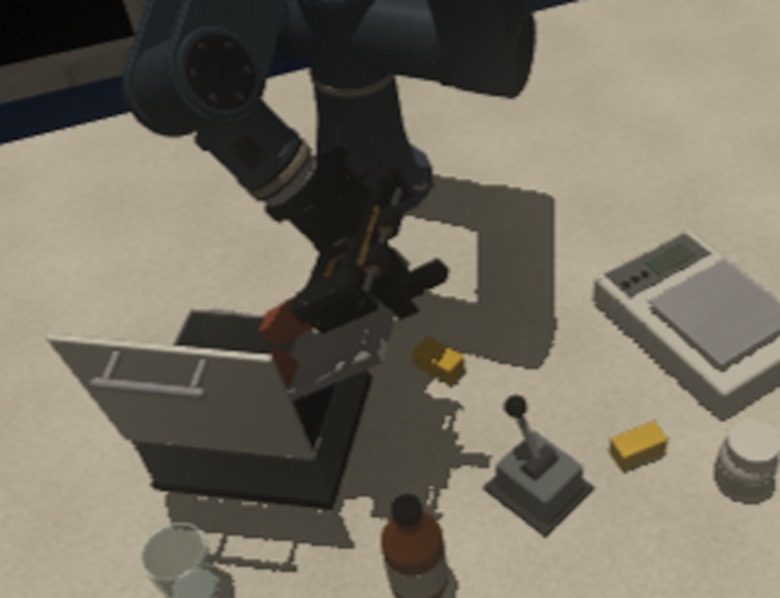

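Blocks are sliding off the open end. I'll hold a moment and look again.

```bash
python3 -m inch '[{"ax":0,"ay":0,"az":0,"dx":0,"dy":0,"dz":0,"gripper":0},{"ax":0,"ay":0,"az":0,"dx":0,"dy":0,"dz":0,"gripper":0},{"ax":0,"ay":0,"az":0,"dx":0,"dy":0,"dz":0,"gripper":0},{"ax":0,"ay":0,"az":0,"dx":0,"dy":0,"dz":0,"gripper":0}]'; python3 -c "
from h import *
s=snap('scene','s28'); save(s['img'],'s28',(60,50,360,280),2.6)
c=snap('top','top16'); q=trayplane(c); save(c['img'],'top16',(240,120,440,300),3)
"
```

```text
time: 43.15
position: [0.5477, -0.0887, 0.221]
tool_rot: [0.838, 0.459, 0.259, -0.142]
ft_force: [-0.1, 0.5, -1.7]
grip_width: 0.0189
block [340. 243.] [nan nan nan]
  return _methods._mean(a, axis=axis, dtype=dtype,
  ret = um.true_divide(
```

View pics/s28.png

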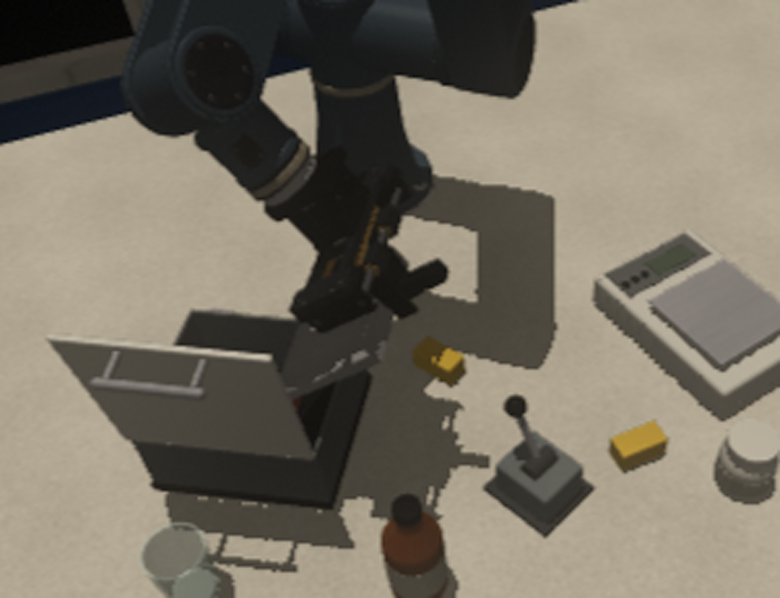

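View pics/top16.png

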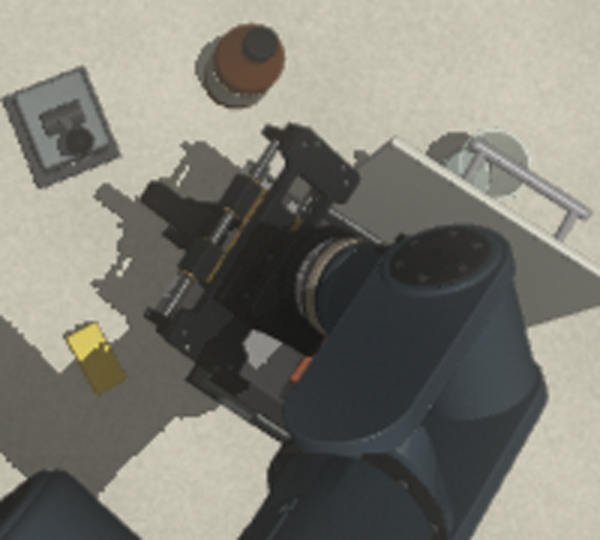

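```bash
python3 -m inch '[{"ax":0,"ay":0.06,"az":0,"dx":2,"dy":0,"dz":-12,"gripper":0},{"ax":0,"ay":0.06,"az":0,"dx":2,"dy":0,"dz":-12,"gripper":0},{"ax":0,"ay":0.06,"az":0,"dx":2,"dy":0,"dz":-12,"gripper":0},{"ax":0,"ay":0,"az":0,"dx":0,"dy":0,"dz":0,"gripper":0},{"ax":0,"ay":0,"az":0,"dx":0,"dy":0,"dz":0,"gripper":0}]'; python3 -c "
from h import *
p,Rt=tcp_for_mouth(-.01,.05,.22,-122.5,-.02); togo(p,Rt)"
```

```text
time: 43.75
position: [0.5382, -0.1039, 0.2527]
tool_rot: [0.811, 0.444, 0.333, -0.183]
ft_force: [-0.2, -0.7, -1.8]
grip_width: 0.0189
t 43.75 pos [ 0.5382 -0.1039  0.2527] yaw_y -32.6 toolz [ 0.379  0.593 -0.711] w 18.9 F [-0.2 -0.7 -1.8] q [-0.87  0.42  1.75  0.76  1.34 -0.62]
shift cur axes [-36.7  -0.7  74.2] |d| 82.8
turn [-0.    -0.8   -0.003] | shift in target axes [27.7 -0.8 78. ]
```

```bash
python3 -m inch '[{"ax":0,"ay":-0.06,"az":0,"dx":0,"dy":0,"dz":0,"gripper":0},{"ax":0,"ay":-0.12,"az":0,"dx":0,"dy":0,"dz":0,"gripper":0},{"ax":0,"ay":-0.12,"az":0,"dx":0,"dy":0,"dz":0,"gripper":0},{"ax":0,"ay":-0.12,"az":0,"dx":0,"dy":0,"dz":0,"gripper":0},{"ax":0,"ay":-0.12,"az":0,"dx":0,"dy":0,"dz":0,"gripper":0},{"ax":0,"ay":-0.12,"az":0,"dx":0,"dy":0,"dz":0,"gripper":0},{"ax":0,"ay":-0.1,"az":0,"dx":0,"dy":0,"dz":0,"gripper":0},{"ax":0,"ay":-0.04,"az":0,"dx":0,"dy":0,"dz":0,"gripper":0}]'; python3 -c "
from h import *
togo([.55,.07,.25],ttool(-122.5,0))
c=snap('top','top17'); q=trayplane(c); save(c['img'],'top17',(220,90,440,300),2.7)"
```

```text
time: 44.55
position: [0.5393, -0.1002, 0.2537]
tool_rot: [0.876, 0.482, -0.008, 0.005]
ft_force: [0.5, 0.8, -2.0]
grip_width: 0.0198
t 44.55 pos [ 0.5393 -0.1002  0.2537] yaw_y -32.3 toolz [-0.01  -0.017 -1.   ] w 19.8 F [ 0.5  0.8 -2. ] q [-0.37  0.35  1.53 -0.02  1.26  0.2 ]
shift cur axes [149.6 -82.1   0.6] |d| 170.6
turn [0.001 0.02  0.003] | shift in target axes [149.3 -82.5   3.7]
block [384. 238.] [ 0.4328 -0.3751  0.0364]
block [357. 262.] [ 0.359  -0.2983  0.0363]
```

View pics/top17.png

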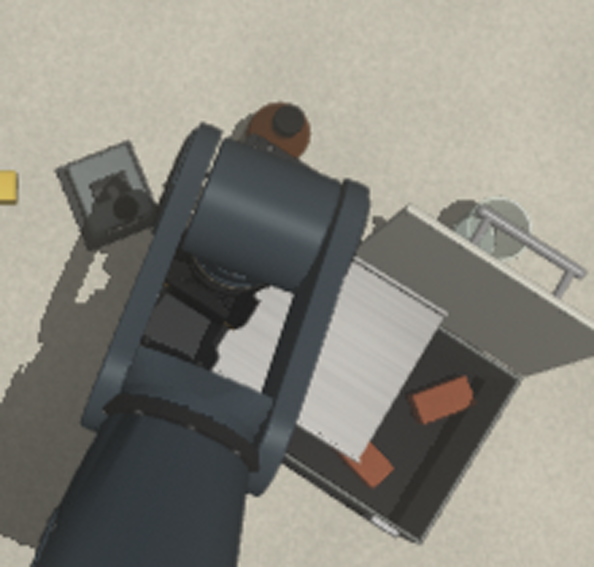

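```bash
python3 -m inch '[{"ax":0,"ay":0,"az":0,"dx":18,"dy":-10,"dz":0,"gripper":0},{"ax":0,"ay":0.02,"az":0,"dx":36,"dy":-20,"dz":0,"gripper":0},{"ax":0,"ay":0,"az":0,"dx":36,"dy":-20,"dz":0,"gripper":0},{"ax":0,"ay":0,"az":0,"dx":36,"dy":-20,"dz":0,"gripper":0},{"ax":0,"ay":0,"az":0,"dx":24,"dy":-13,"dz":0,"gripper":0},{"ax":0,"ay":0,"az":0,"dx":0,"dy":0,"dz":0,"gripper":0}]'; python3 -c "
from h import *
c=snap('top','top18'); q=trayplane(c); save(c['img'],'top18',(140,90,440,300),2.4)
togo([.448,.3548,.25],ttool(-25.3,0))"
```

```text
time: 45.2
position: [0.5483, 0.072, 0.2521]
tool_rot: [0.876, 0.483, 0.001, -0.002]
ft_force: [-0.5, 0.1, -2.6]
grip_width: 0.0194
block [350. 250.] [ 0.3955 -0.2754  0.0372]
block [383. 238.] [ 0.4315 -0.3731  0.0364]
t 45.25 pos [0.5484 0.0699 0.252 ] yaw_y -32.4 toolz [-0.     0.002 -1.   ] w 19.2 F [ 0.3 -0.8 -2. ] q [-0.08  0.35  1.53  0.    1.26  0.49]
shift cur axes [ 186.9 -237.3    2.7] |d| 302.1
turn [ 1.000e-03 -3.000e-03 -1.694e+00] | shift in target axes [212.5 214.6   2. ]
```

View pics/top18.png

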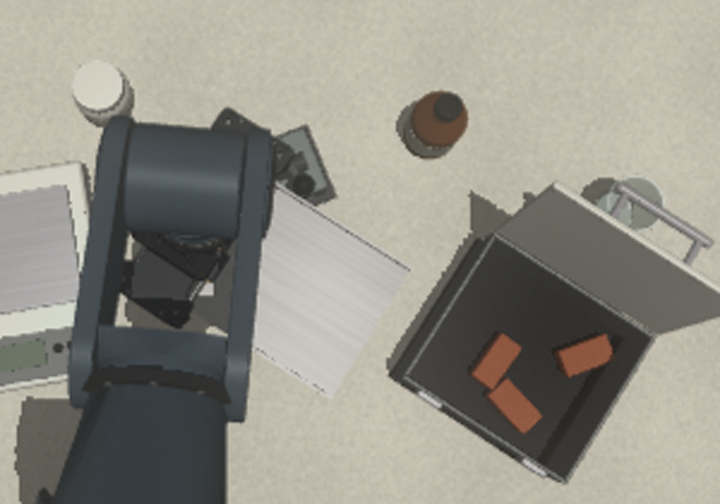

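All three blocks are inside the case (crop (497,360), (515,405), (585,355)) and the tray is empty. Now I'll turn the tray back and return it to the balance.

```bash
python3 -m inch '[{"ax":0,"ay":0,"az":-0.1,"dx":0,"dy":0,"dz":0,"gripper":0},{"ax":0,"ay":0,"az":-0.14,"dx":0,"dy":0,"dz":0,"gripper":0},{"ax":0,"ay":0,"az":-0.14,"dx":0,"dy":0,"dz":0,"gripper":0},{"ax":0,"ay":0,"az":-0.14,"dx":0,"dy":0,"dz":0,"gripper":0},{"ax":0,"ay":0,"az":-0.14,"dx":0,"dy":0,"dz":0,"gripper":0},{"ax":0,"ay":0,"az":-0.14,"dx":0,"dy":0,"dz":0,"gripper":0},{"ax":0,"ay":0,"az":-0.14,"dx":0,"dy":0,"dz":0,"gripper":0},{"ax":0,"ay":0,"az":-0.14,"dx":0,"dy":0,"dz":0,"gripper":0}]'; python3 -m inch '[{"ax":0,"ay":0,"az":-0.14,"dx":0,"dy":0,"dz":0,"gripper":0},{"ax":0,"ay":0,"az":-0.14,"dx":0,"dy":0,"dz":0,"gripper":0},{"ax":0,"ay":0,"az":-0.14,"dx":0,"dy":0,"dz":0,"gripper":0},{"ax":0,"ay":0,"az":-0.13,"dx":0,"dy":0,"dz":0,"gripper":0},{"ax":0,"ay":0,"az":-0.064,"dx":0,"dy":0,"dz":0,"gripper":0},{"ax":0,"ay":0,"az":0,"dx":0,"dy":0,"dz":0,"gripper":0}]'; python3 -c "
from h import *
togo([.448,.3548,.25],ttool(-25.3,0))"
```

```text
time: 46.05
position: [0.5486, 0.0665, 0.252]
tool_rot: [0.503, 0.864, 0.0, -0.001]
ft_force: [0.2, 0.5, -2.3]
grip_width: 0.0194
time: 46.65
position: [0.5486, 0.0667, 0.2519]
tool_rot: [0.222, 0.975, 0.001, -0.001]
ft_force: [-0.5, -0.4, -1.5]
grip_width: 0.0195
t 46.65 pos [0.5486 0.0667 0.2519] yaw_y 64.4 toolz [-0.001  0.001 -1.   ] w 19.5 F [-0.5 -0.4 -1.5] q [-0.08  0.36  1.53  0.    1.26 -1.21]
shift cur axes [215.2 216.4   2.4] |d| 305.2
turn [ 0.001 -0.001 -0.005] | shift in target axes [214.1 217.5   1.9]
```

```bash
python3 -m inch '[{"ax":0,"ay":0,"az":0,"dx":15,"dy":15,"dz":0,"gripper":0},{"ax":0,"ay":0,"az":0,"dx":31,"dy":31,"dz":0,"gripper":0},{"ax":0,"ay":0,"az":0,"dx":31,"dy":31,"dz":0,"gripper":0},{"ax":0,"ay":0,"az":0,"dx":31,"dy":31,"dz":0,"gripper":0},{"ax":0,"ay":0,"az":-0.005,"dx":31,"dy":31,"dz":0,"gripper":0},{"ax":0,"ay":0,"az":0,"dx":31,"dy":31,"dz":0,"gripper":0},{"ax":0,"ay":0,"az":0,"dx":30,"dy":31,"dz":0,"gripper":0},{"ax":0,"ay":0,"az":0,"dx":15,"dy":15.5,"dz":0,"gripper":0}]'; python3 -m inch '[{"ax":0,"ay":0,"az":0,"dx":0,"dy":0,"dz":0,"gripper":0},{"ax":0,"ay":0,"az":0,"dx":0,"dy":0,"dz":40,"gripper":0},{"ax":0,"ay":0,"az":0,"dx":0,"dy":0,"dz":40,"gripper":0},{"ax":0,"ay":0,"az":0,"dx":0,"dy":0,"dz":40,"gripper":0},{"ax":0,"ay":0,"az":0,"dx":0,"dy":0,"dz":40,"gripper":0},{"ax":0,"ay":0,"az":0,"dx":0,"dy":0,"dz":20,"gripper":0},{"ax":0,"ay":0,"az":0,"dx":0,"dy":0,"dz":10,"gripper":0},{"ax":0,"ay":0,"az":0,"dx":0,"dy":0,"dz":0,"gripper":0}]'; python3 -c "
from h import *
togo([.448,.3548,.031],ttool(-25.3,0))
c=snap('top','top19'); save(c['img'],'top19',(80,110,280,290),3)
s=snap('scene','s30'); save(s['img'],'s30',(270,80,400,220),5)"
```

```text
time: 47.45
position: [0.4462, 0.3579, 0.2525]
tool_rot: [0.218, 0.976, 0.001, -0.001]
ft_force: [0.9, 0.4, -1.5]
grip_width: 0.0194
time: 48.25
position: [0.4477, 0.3544, 0.0615]
tool_rot: [0.219, 0.976, -0.0, -0.001]
ft_force: [0.9, 0.5, -2.2]
grip_width: 0.0192
t 48.25 pos [0.4477 0.3544 0.0615] yaw_y 64.7 toolz [-0.002  0.    -1.   ] w 19.2 F [ 0.9  0.5 -2.2] q [ 0.47  0.63  1.67  0.    0.85 -0.66]
shift cur axes [-0.2  0.5 30.5] |d| 30.5
turn [-0.001 -0.002 -0.001] | shift in target axes [-0.2  0.5 30.5]
```

View pics/top19.png

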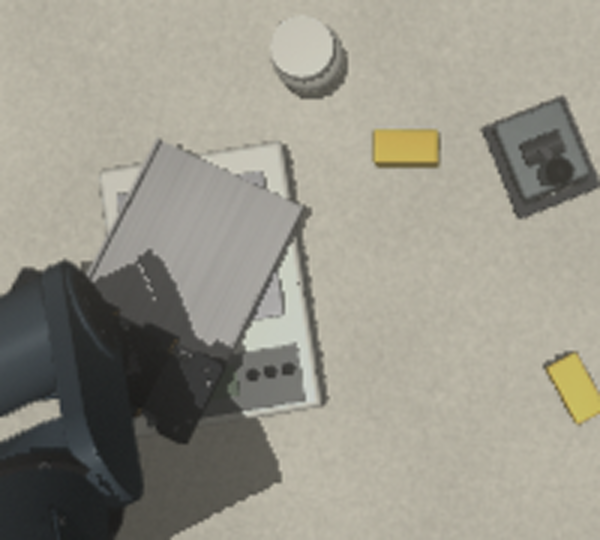

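View pics/s30.png

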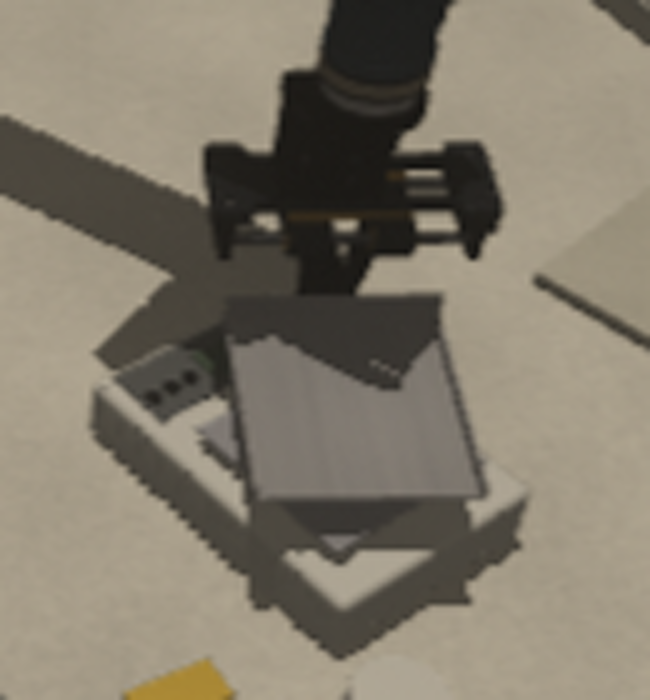

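```bash
python3 -m inch '[{"ax":0,"ay":0,"az":0,"dx":0,"dy":0,"dz":10,"gripper":0},{"ax":0,"ay":0,"az":0,"dx":0,"dy":0,"dz":8,"gripper":0},{"ax":0,"ay":0,"az":0,"dx":0,"dy":0,"dz":5,"gripper":0},{"ax":0,"ay":0,"az":0,"dx":0,"dy":0,"dz":4,"gripper":0},{"ax":0,"ay":0,"az":0,"dx":0,"dy":0,"dz":0,"gripper":0}]'; python3 -m inch '[{"ax":0,"ay":0,"az":0,"dx":0,"dy":0,"dz":3,"gripper":0},{"ax":0,"ay":0,"az":0,"dx":0,"dy":0,"dz":0,"gripper":0}]'; python3 -m inch '[{"ax":0,"ay":0,"az":0,"dx":0,"dy":0,"dz":0.5,"gripper":0},{"ax":0,"ay":0,"az":0,"dx":0,"dy":0,"dz":0,"gripper":0}]'
```

```text
time: 48.85
position: [0.4473, 0.3556, 0.0349]
tool_rot: [0.218, 0.976, 0.0, -0.001]
ft_force: [-0.2, 0.1, -1.5]
grip_width: 0.019
time: 49.05
position: [0.4478, 0.3558, 0.0324]
tool_rot: [0.218, 0.976, 0.001, -0.0]
ft_force: [0.3, -1.5, -1.7]
grip_width: 0.0194
time: 49.25
position: [0.4479, 0.3559, 0.0322]
tool_rot: [0.218, 0.976, 0.001, 0.0]
ft_force: [-0.9, -0.2, -2.4]
grip_width: 0.0191
```

```bash
python3 -m inch '[{"ax":0,"ay":0,"az":0,"dx":0,"dy":0,"dz":1.5,"gripper":0},{"ax":0,"ay":0,"az":0,"dx":0,"dy":0,"dz":0,"gripper":0}]'; python3 -m inch '[{"ax":0,"ay":0,"az":0,"dx":0,"dy":0,"dz":0.5,"gripper":0},{"ax":0,"ay":0,"az":0,"dx":0,"dy":0,"dz":0,"gripper":0}]';  python3 -c "
from h import *
s=snap('scene','s31'); save(s['img'],'s31',(270,80,400,220),5)"
```

```text
time: 49.45
position: [0.448, 0.3559, 0.0308]
tool_rot: [0.218, 0.976, 0.001, 0.0]
ft_force: [-0.0, -0.3, -1.7]
grip_width: 0.0192
time: 49.65
position: [0.448, 0.356, 0.0307]
tool_rot: [0.218, 0.976, 0.001, 0.0]
ft_force: [-0.5, -1.1, 3.4]
grip_width: 0.019
```

View pics/s31.png

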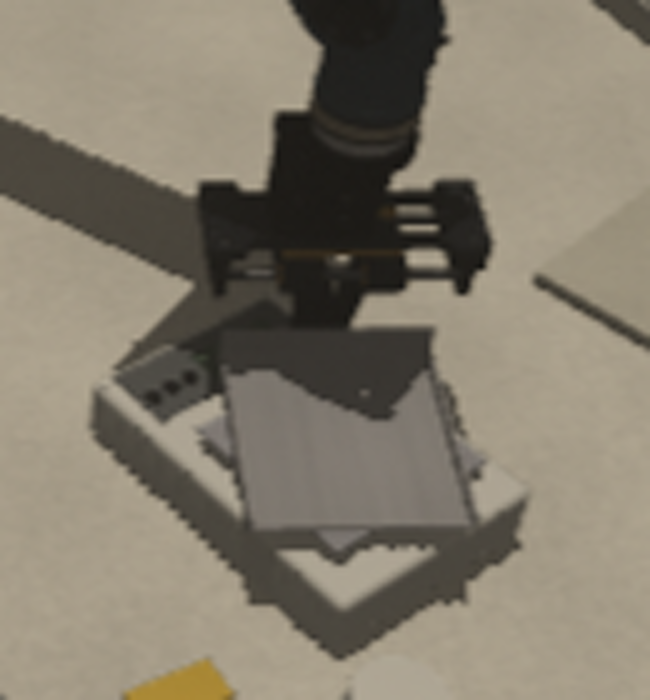

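```bash
python3 -m inch '[{"ax":0,"ay":0,"az":0,"dx":0,"dy":0,"dz":0,"gripper":60},{"ax":0,"ay":0,"az":0,"dx":0,"dy":0,"dz":0,"gripper":60},{"ax":0,"ay":0,"az":0,"dx":0,"dy":0,"dz":0,"gripper":60},{"ax":0,"ay":0,"az":0,"dx":0,"dy":0,"dz":0,"gripper":60},{"ax":0,"ay":0,"az":0,"dx":0,"dy":0,"dz":-15,"gripper":60},{"ax":0,"ay":0,"az":0,"dx":0,"dy":0,"dz":-40,"gripper":60},{"ax":0,"ay":0,"az":0,"dx":0,"dy":0,"dz":-50,"gripper":60},{"ax":0,"ay":0,"az":0,"dx":0,"dy":0,"dz":-50,"gripper":60}]' 15; python3 -m inch '[{"ax":0,"ay":0,"az":0,"dx":0,"dy":0,"dz":-50,"gripper":60},{"ax":0,"ay":0,"az":0,"dx":0,"dy":0,"dz":-50,"gripper":60},{"ax":0,"ay":0,"az":0,"dx":0,"dy":0,"dz":-50,"gripper":40},{"ax":0,"ay":0,"az":0,"dx":0,"dy":0,"dz":0,"gripper":40}]'; python3 -c "
from h import *
togo([.5685,-.3798,.345],down(-32.7))
s=snap('scene','s32'); save(s['img'],'s32',(270,80,400,220),5)"
```

```text
time: 50.5
position: [0.4472, 0.3552, 0.186]
tool_rot: [0.218, 0.976, 0.0, -0.001]
ft_force: [0.6, 0.2, 0.0]
grip_width: 0.0517
time: 50.9
position: [0.4517, 0.3576, 0.3436]
tool_rot: [0.218, 0.976, 0.006, 0.007]
ft_force: [0.5, 1.5, 0.2]
grip_width: 0.0429
t 50.9 pos [0.4517 0.3576 0.3436] yaw_y 64.8 toolz [ 0.016  0.009 -1.   ] w 42.9 F [0.5 1.5 0.2] q [ 0.47  0.31  1.35  0.    1.47 -0.66]
shift cur axes [-419.8 -617.3   -6.5] |d| 746.6
turn [ 0.02  -0.005  1.701] | shift in target axes [-557.4  496.6   -1.4]
```

View pics/s32.png

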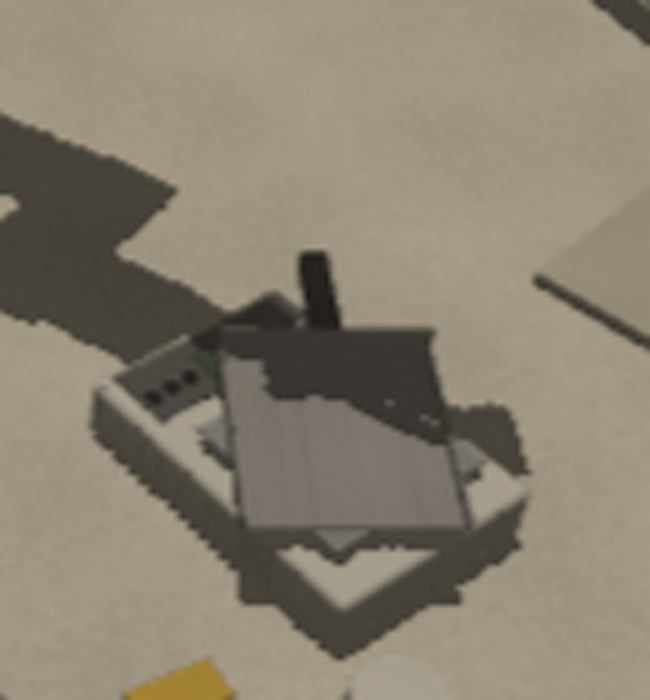

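```bash
python3 -m inch '[{"ax":0,"ay":0,"az":0.142,"dx":0,"dy":0,"dz":0,"gripper":35},{"ax":0,"ay":0,"az":0.142,"dx":0,"dy":0,"dz":0,"gripper":35},{"ax":0,"ay":0,"az":0.142,"dx":0,"dy":0,"dz":0,"gripper":35},{"ax":0,"ay":0,"az":0.142,"dx":0,"dy":0,"dz":0,"gripper":35},{"ax":0,"ay":0,"az":0.142,"dx":0,"dy":0,"dz":0,"gripper":35},{"ax":0,"ay":0,"az":0.142,"dx":0,"dy":0,"dz":0,"gripper":35},{"ax":0,"ay":0,"az":0.142,"dx":0,"dy":0,"dz":0,"gripper":35},{"ax":0,"ay":0,"az":0.142,"dx":0,"dy":0,"dz":0,"gripper":35}]' >/dev/null; python3 -m inch '[{"ax":0,"ay":0,"az":0.142,"dx":0,"dy":0,"dz":0,"gripper":35},{"ax":0,"ay":0,"az":0.142,"dx":0,"dy":0,"dz":0,"gripper":35},{"ax":0,"ay":0,"az":0.142,"dx":0,"dy":0,"dz":0,"gripper":35},{"ax":0,"ay":0,"az":0.139,"dx":0,"dy":0,"dz":0,"gripper":35},{"ax":0,"ay":0,"az":0,"dx":-35,"dy":31,"dz":0,"gripper":35},{"ax":0,"ay":0,"az":0,"dx":-35,"dy":31,"dz":0,"gripper":35},{"ax":0,"ay":0,"az":0,"dx":-35,"dy":31,"dz":0,"gripper":35},{"ax":0,"ay":0,"az":0,"dx":-35,"dy":31,"dz":0,"gripper":35}]'; python3 -m inch '[{"ax":0,"ay":0,"az":0,"dx":-35,"dy":31,"dz":0,"gripper":35},{"ax":0,"ay":0,"az":0,"dx":-35,"dy":31,"dz":0,"gripper":35},{"ax":0,"ay":0,"az":0,"dx":-35,"dy":31,"dz":0,"gripper":35},{"ax":0,"ay":0,"az":0,"dx":-35,"dy":31,"dz":0,"gripper":35},{"ax":0,"ay":0,"az":0,"dx":-35,"dy":31,"dz":0,"gripper":35},{"ax":0,"ay":0,"az":0,"dx":-35,"dy":31,"dz":0,"gripper":35},{"ax":0,"ay":0,"az":0,"dx":-35,"dy":31,"dz":0,"gripper":35},{"ax":0,"ay":0,"az":0,"dx":0,"dy":0,"dz":0,"gripper":35}]'; python3 -c "
from h import *
togo([.5685,-.3798,.345],down(-32.7))
c=blocks('top20'); save(c['img'],'top20',(80,90,440,310),2.2)"
```

```text
time: 52.55
position: [0.4754, 0.1689, 0.3328]
tool_rot: [0.877, 0.48, -0.001, -0.001]
ft_force: [0.4, 0.3, -0.3]
grip_width: 0.0304
time: 53.35
position: [0.5268, -0.1585, 0.3318]
tool_rot: [0.879, 0.477, -0.001, -0.001]
ft_force: [-0.2, 0.6, 0.0]
grip_width: 0.0304
t 53.35 pos [ 0.5268 -0.1585  0.3318] yaw_y -33.1 toolz [-0.003  0.    -1.   ] w 30.4 F [-0.2  0.6  0. ] q [-0.49  0.29  1.41 -0.    1.45  0.08]
shift cur axes [-162.8  155.7  -13.4] |d| 225.6
turn [-0.002  0.001 -0.006] | shift in target axes [-163.8  154.6  -13.2]
block px [348. 238.] z 0.038 xy [ 430.4 -270.1] size [34.5 50.6] yaw 142.8
block px [388. 237.] z 0.036 xy [ 432.9 -391.1] size [27.1 47.5] yaw 152.5
```

View pics/top20.png

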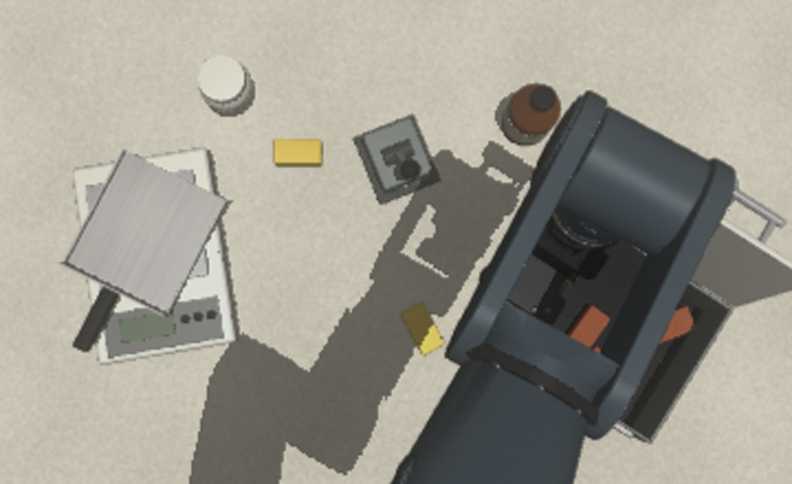

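```bash
python3 -m inch '[{"ax":0,"ay":0,"az":0,"dx":-33,"dy":20,"dz":-7,"gripper":35},{"ax":0,"ay":0,"az":0,"dx":-33,"dy":34,"dz":-7,"gripper":35},{"ax":0,"ay":0,"az":0,"dx":-33,"dy":34,"dz":0,"gripper":35},{"ax":0,"ay":0,"az":0,"dx":-33,"dy":34,"dz":0,"gripper":35},{"ax":0,"ay":0,"az":0,"dx":-31,"dy":33,"dz":0,"gripper":35},{"ax":0,"ay":0,"az":0,"dx":0,"dy":0,"dz":0,"gripper":35},{"ax":0,"ay":0,"az":0,"dx":0,"dy":0,"dz":0,"gripper":35}]'; python3 -c "
from h import *
togo([.5685,-.3798,.241],down(-32.7))
w=snap('wrist','w33'); save(w['img'],'w33')
s=snap('scene','s33'); save(s['img'],'s33',(60,80,200,220),5)"
```

```text
time: 54.1
position: [0.5689, -0.3725, 0.3457]
tool_rot: [0.878, 0.48, 0.0, -0.003]
ft_force: [-0.1, 0.4, -0.2]
grip_width: 0.0304
t 54.1 pos [ 0.5689 -0.3725  0.3457] yaw_y -32.7 toolz [-0.003  0.005 -1.   ] w 30.4 F [-0.1  0.4 -0.2] q [-0.74  0.49  1.05  0.    1.61 -0.17]
shift cur axes [ -6.7   4.1 104.7] |d| 105.0
turn [-0.005 -0.003  0.   ] | shift in target axes [ -6.4   3.6 104.7]
```

View pics/w33.png

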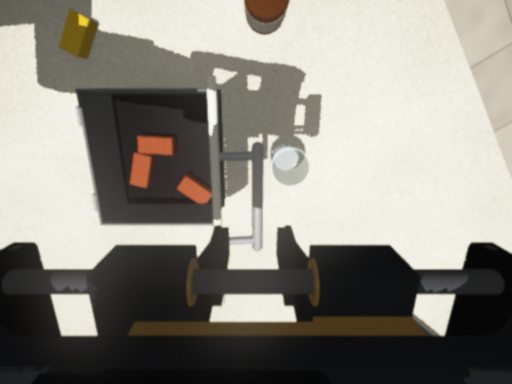

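View pics/s33.png

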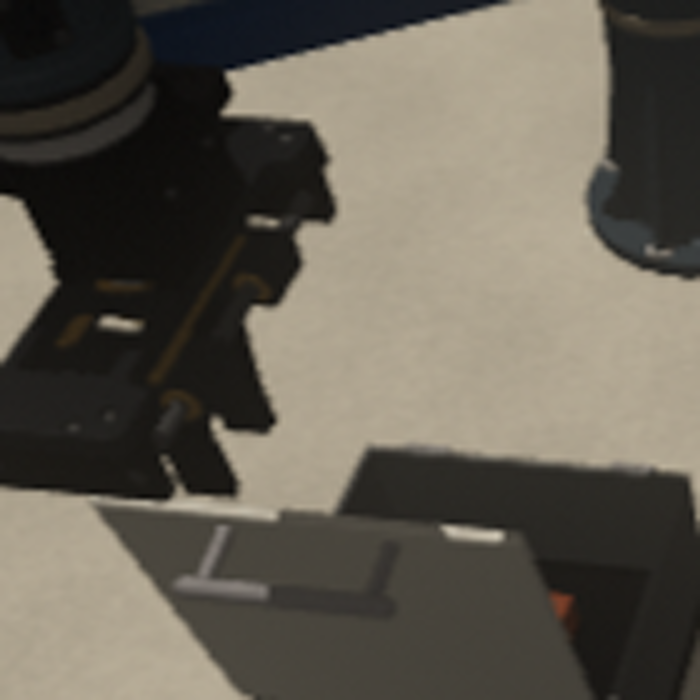

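```bash
python3 -m inch '[{"ax":0,"ay":0,"az":0,"dx":-6,"dy":4,"dz":30,"gripper":35},{"ax":0,"ay":0,"az":0,"dx":0,"dy":0,"dz":30,"gripper":35},{"ax":0,"ay":0,"az":0,"dx":0,"dy":0,"dz":25,"gripper":35},{"ax":0,"ay":0,"az":0,"dx":0,"dy":0,"dz":17,"gripper":35},{"ax":0,"ay":0,"az":0,"dx":0,"dy":0,"dz":0,"gripper":35}]'; python3 -m inch '[{"ax":0,"ay":0,"az":0,"dx":0,"dy":0,"dz":0,"gripper":0},{"ax":0,"ay":0,"az":0,"dx":0,"dy":0,"dz":0,"gripper":0},{"ax":0,"ay":0,"az":0,"dx":0,"dy":0,"dz":0,"gripper":0},{"ax":0,"ay":0,"az":0,"dx":0,"dy":0,"dz":0,"gripper":0}]'; python3 -c "
from h import *
togo([.5685,-.3798,.241],down(-32.7))"
```

```text
time: 54.7
position: [0.568, -0.377, 0.2434]
tool_rot: [0.877, 0.481, -0.001, -0.004]
ft_force: [-0.7, 1.5, -0.4]
grip_width: 0.0305
time: 55.1
position: [0.5689, -0.3801, 0.2477]
tool_rot: [0.877, 0.48, 0.0, -0.001]
ft_force: [-3.2, 3.1, 4.9]
grip_width: 0.0104
t 55.1 pos [ 0.5689 -0.3801  0.2477] yaw_y -32.7 toolz [-0.001  0.002 -1.   ] w 10.4 F [-3.2  3.1  4.9] q [-0.75  0.56  1.19  0.    1.39 -0.18]
shift cur axes [ 0.  -0.4  6.7] |d| 6.7
turn [-0.002 -0.001  0.001] | shift in target axes [ 0.  -0.4  6.7]
```

```bash
python3 -m inch '[{"ax":0,"ay":0,"az":0,"dx":0,"dy":-9,"dz":-3,"gripper":0},{"ax":0,"ay":0,"az":0,"dx":0,"dy":-10,"dz":-3,"gripper":0},{"ax":0,"ay":0,"az":0,"dx":0,"dy":-14,"dz":-3,"gripper":0},{"ax":0,"ay":0,"az":0,"dx":0,"dy":-14,"dz":-2,"gripper":0},{"ax":0,"ay":0,"az":0,"dx":0,"dy":-14.5,"dz":-1,"gripper":0},{"ax":0,"ay":0,"az":0,"dx":0,"dy":-14.5,"dz":0,"gripper":0}]'; python3 -m inch '[{"ax":0,"ay":0,"az":0,"dx":0,"dy":-14.5,"dz":1,"gripper":0},{"ax":0,"ay":0,"az":0,"dx":0,"dy":-14,"dz":2,"gripper":0},{"ax":0,"ay":0,"az":0,"dx":0,"dy":-14,"dz":3,"gripper":0},{"ax":0,"ay":0,"az":0,"dx":0,"dy":-14,"dz":4,"gripper":0}]';  python3 -m inch '[{"ax":0,"ay":0,"az":0,"dx":0,"dy":-13.5,"dz":5.5,"gripper":0},{"ax":0,"ay":0,"az":0,"dx":0,"dy":-13,"dz":6.5,"gripper":0},{"ax":0,"ay":0,"az":0,"dx":0,"dy":-12.5,"dz":7.5,"gripper":0},{"ax":0,"ay":0,"az":0,"dx":0,"dy":-12,"dz":8,"gripper":0}]'; python3 -c "
from h import *
togo([.361,-.247,.124],down(-32.7))
s=snap('scene','s34'); save(s['img'],'s34',(60,50,260,260),3)"
```

```text
time: 55.7
position: [0.5056, -0.3397, 0.2591]
tool_rot: [0.878, 0.48, 0.001, 0.001]
ft_force: [3.4, 0.7, 1.2]
grip_width: 0.01
time: 56.1
position: [0.4577, -0.309, 0.2488]
tool_rot: [0.878, 0.48, 0.001, 0.001]
ft_force: [1.9, -0.7, -0.3]
grip_width: 0.0102
time: 56.5
position: [0.4146, -0.2814, 0.221]
tool_rot: [0.878, 0.479, 0.001, 0.0]
ft_force: [2.9, 0.4, -0.5]
grip_width: 0.0103
t 56.5 pos [ 0.4146 -0.2814  0.221 ] yaw_y -32.7 toolz [ 0.002 -0.    -1.   ] w 10.3 F [ 2.9  0.4 -0.5] q [-0.82  0.31  1.69  0.    1.13 -0.25]
shift cur axes [ -0.1 -63.8  96.9] |d| 116.0
turn [ 0.002 -0.001  0.   ] | shift in target axes [  0.  -63.7  97. ]
```

View pics/s34.png

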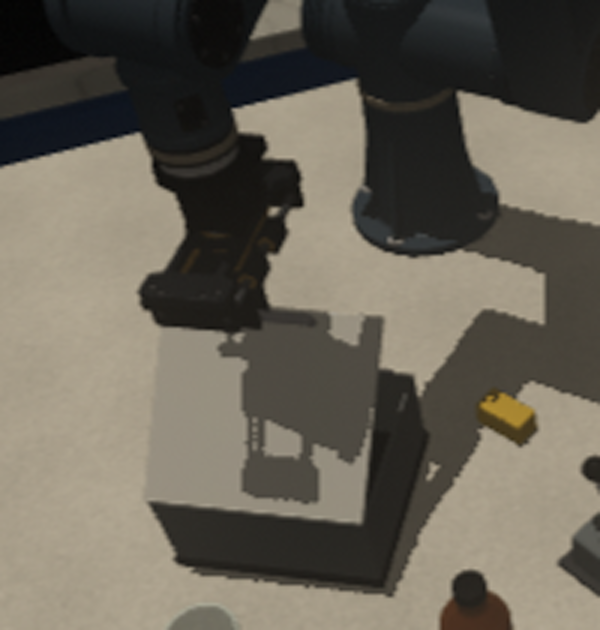

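```bash
python3 -m inch '[{"ax":0,"ay":0,"az":0,"dx":0,"dy":-11,"dz":9,"gripper":0},{"ax":0,"ay":0,"az":0,"dx":0,"dy":-10.5,"dz":10,"gripper":0},{"ax":0,"ay":0,"az":0,"dx":0,"dy":-9.5,"dz":11,"gripper":0},{"ax":0,"ay":0,"az":0,"dx":0,"dy":-9,"dz":11,"gripper":0},{"ax":0,"ay":0,"az":0,"dx":0,"dy":-8,"dz":12,"gripper":0},{"ax":0,"ay":0,"az":0,"dx":0,"dy":-7,"dz":12.5,"gripper":0}]';python3 -m inch '[{"ax":0,"ay":0,"az":0,"dx":0,"dy":-6,"dz":13,"gripper":0},{"ax":0,"ay":0,"az":0,"dx":0,"dy":-5,"dz":13,"gripper":0},{"ax":0,"ay":0,"az":0,"dx":0,"dy":-4,"dz":12,"gripper":0},{"ax":0,"ay":0,"az":0,"dx":0,"dy":0,"dz":0,"gripper":0}]'; python3 -c "
from h import *
togo([.3542,-.243,.105],down(-32.7))"
```

```text
time: 57.15
position: [0.3685, -0.2519, 0.1554]
tool_rot: [0.878, 0.48, 0.001, 0.0]
ft_force: [1.6, -0.4, 1.0]
grip_width: 0.0101
time: 57.55
position: [0.3559, -0.2438, 0.1167]
tool_rot: [0.878, 0.479, 0.0, -0.001]
ft_force: [1.8, -1.2, -1.7]
grip_width: 0.0103
t 57.55 pos [ 0.3559 -0.2438  0.1167] yaw_y -32.7 toolz [-0.     0.002 -1.   ] w 10.3 F [ 1.8 -1.2 -1.7] q [-0.86  0.39  1.97  0.    0.78 -0.29]
shift cur axes [-0.3 -1.8 11.7] |d| 11.8
turn [-0.001 -0.001 -0.   ] | shift in target axes [-0.3 -1.8 11.7]
```

```bash
for i in 1; do python3 -m inch '[{"ax":0,"ay":0,"az":0,"dx":0,"dy":-1,"dz":6,"gripper":0},{"ax":0,"ay":0,"az":0,"dx":0,"dy":0,"dz":0,"gripper":0}]'; done; python3 -m inch '[{"ax":0,"ay":0,"az":0,"dx":0,"dy":0,"dz":5,"gripper":0},{"ax":0,"ay":0,"az":0,"dx":0,"dy":0,"dz":0,"gripper":0}]';python3 -m inch '[{"ax":0,"ay":0,"az":0,"dx":0,"dy":0,"dz":3,"gripper":0},{"ax":0,"ay":0,"az":0,"dx":0,"dy":0,"dz":0,"gripper":0}]'
```

```text
time: 57.75
position: [0.3546, -0.2429, 0.111]
tool_rot: [0.877, 0.48, 0.0, -0.001]
ft_force: [-1.3, -0.4, -0.6]
grip_width: 0.0103
time: 57.95
position: [0.3542, -0.2425, 0.1067]
tool_rot: [0.877, 0.48, -0.0, -0.002]
ft_force: [-2.8, 1.4, 7.6]
grip_width: 0.0101
time: 58.15
position: [0.3542, -0.2425, 0.1046]
tool_rot: [0.877, 0.48, -0.0, -0.001]
ft_force: [-4.7, 1.3, 16.5]
grip_width: 0.01
```

```bash
python3 -m inch '[{"ax":0,"ay":0,"az":0,"dx":0,"dy":0,"dz":0,"gripper":45},{"ax":0,"ay":0,"az":0,"dx":0,"dy":0,"dz":0,"gripper":45},{"ax":0,"ay":0,"az":0,"dx":0,"dy":0,"dz":0,"gripper":45},{"ax":0,"ay":0,"az":0,"dx":0,"dy":0,"dz":0,"gripper":45},{"ax":0,"ay":0,"az":0,"dx":0,"dy":0,"dz":-30,"gripper":45},{"ax":0,"ay":0,"az":0,"dx":0,"dy":0,"dz":-50,"gripper":45},{"ax":0,"ay":0,"az":0,"dx":0,"dy":0,"dz":-50,"gripper":45}]'; python3 -m inch '[{"ax":0,"ay":0,"az":0,"dx":45,"dy":0,"dz":0,"gripper":45},{"ax":0,"ay":0,"az":0,"dx":45,"dy":0,"dz":0,"gripper":45},{"ax":0,"ay":0,"az":0,"dx":45,"dy":0,"dz":0,"gripper":45},{"ax":0,"ay":0,"az":0,"dx":45,"dy":0,"dz":0,"gripper":0},{"ax":0,"ay":0,"az":0,"dx":40,"dy":0,"dz":0,"gripper":0},{"ax":0,"ay":0,"az":0,"dx":0,"dy":0,"dz":0,"gripper":0}]'; python3 -c "
from h import *
togo([.3542,-.243,.105],down(-32.7))
c=snap('top','top21'); save(c['img'],'top21',(80,90,440,310),2.2)
P=pts(c); X,Y,Z=P[...,0],P[...,1],P[...,2]; reg=(X>.3)&(X<.56)&(Y<-.16)&(Y>-.43)&(Z>.1)&(Z<.15)&(c['img'].min(-1)>110); q=P[reg]
A=np.c_[q[:,:2],np.ones(len(q))]; k=np.linalg.lstsq(A,q[:,2],rcond=None)[0]; e=np.abs(A@k-q[:,2]); k=np.linalg.lstsq(A[e<.005],q[e<.005,2],rcond=None)[0]; print(len(q),k,np.median(q[:,2]),np.hypot(*k[:2]), 'toward -xcase slope', k[0]*-.843+k[1]*.537)
s=snap('scene','s35'); save(s['img'],'s35',(60,80,360,280),2.6)"
```

```text
time: 58.85
position: [0.3546, -0.2426, 0.2339]
tool_rot: [0.878, 0.48, 0.0, -0.002]
ft_force: [0.6, 0.3, -0.7]
grip_width: 0.0389
time: 59.45
position: [0.4759, -0.0545, 0.2333]
tool_rot: [0.876, 0.482, 0.001, -0.001]
ft_force: [-1.1, -0.7, 0.7]
grip_width: 0.0229
t 59.45 pos [ 0.4759 -0.0545  0.2333] yaw_y -32.3 toolz [ 0.001  0.003 -1.   ] w 22.9 F [-1.1 -0.7  0.7] q [-0.35  0.27  1.73  0.    1.15  0.21]
shift cur axes [-224.8   -1.9  127.6] |d| 258.5
turn [-0.    -0.003  0.006] | shift in target axes [-224.4   -0.6  128.3]
5495 [1.20178872e-03 1.21324719e-05 1.17367974e-01] 0.11788273238501223 0.0012018499556504482 toward -xcase slope -0.0010065927505497028
```

View pics/s35.png

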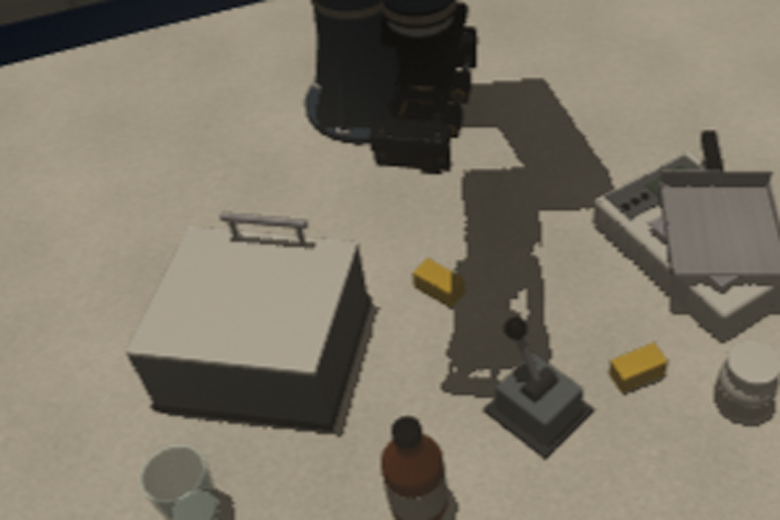

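View pics/top21.png

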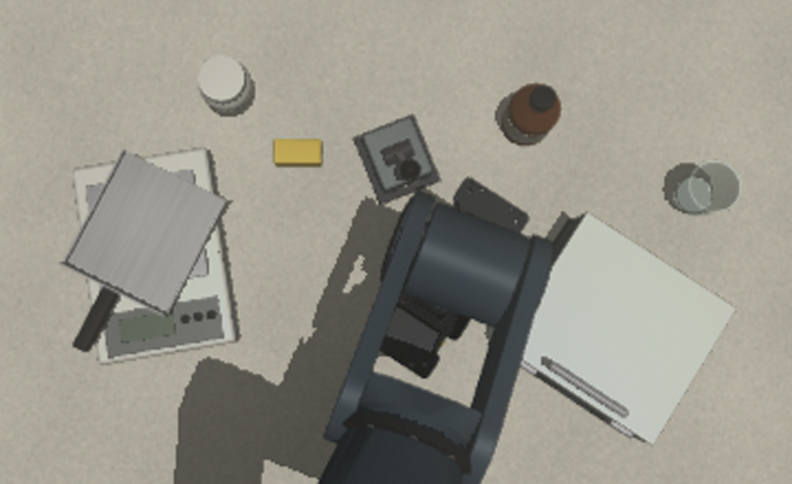

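```bash
python3 -c "
from h import *
c=load('pics/top21.npz'); P=pts(c)
F=ray(c,np.array([136.8,185]),np.array([159.1,182.3]),.082); B=ray(c,np.array([109.5,157.3]),np.array([209.5,231.8]),.098)
print('tray centre',((F.mean(0)+B.mean(0))/2).round(4),'pan .546 .307')
# floor plane
m=np.zeros(P.shape[:2],np.uint8); poly=np.array([[136.8,159.1],[185,182.3],[157.3,231.8],[109.5,209.5]]); ctr=poly.mean(0); cv2.fillPoly(m,[((poly-ctr)*.8+ctr).astype(np.int32)],1)
q=P[(m>0)&(P[...,2]>.03)&(P[...,2]<.12)]; A=np.c_[q[:,:2]-q[:,:2].mean(0),np.ones(len(q))]; k=np.linalg.lstsq(A,q[:,2],rcond=None)[0]; e=np.abs(A@k-q[:,2]); k=np.linalg.lstsq(A[e<.004],q[e<.004,2],rcond=None)[0]; print('floor z',k[2],'tilt',np.hypot(*k[:2]),len(q))
c2=load('pics/top0.npz'); 
for n,b in dict(bottle=(320,140),beaker=(397,176),jar=(181,126)).items(): pass
d=np.abs(c['img'].astype(int)-c2['img'].astype(int)).sum(-1)
for n,(u0,v0,u1,v1) in dict(bottle=(305,122,340,160),beaker=(378,158,420,192),jar=(165,110,200,145)).items(): print(n,'mean img change',d[v0:v1,u0:u1].mean().round(2))
"

```

```text
tray centre [0.5422 0.3013 0.09  ] pan .546 .307
floor z 0.07270570553157917 tilt 0.0035461677205521724 2006
bottle mean img change 43.52
beaker mean img change 53.54
jar mean img change 59.39
```

```bash
python3 -m inch '[{"ax":0,"ay":0,"az":0,"dx":0,"dy":0,"dz":-20,"gripper":0},{"ax":0,"ay":0,"az":0,"dx":0,"dy":0,"dz":0,"gripper":0},{"ax":0,"ay":0,"az":0,"dx":0,"dy":0,"dz":0,"gripper":0},{"ax":0,"ay":0,"az":0,"dx":0,"dy":0,"dz":0,"gripper":0}]'; python3 -c "
from rig import robot
print(robot.hand_in())"
```

```text
time: 59.95
position: [0.4732, -0.0589, 0.2528]
tool_rot: [0.878, 0.479, -0.0, -0.001]
ft_force: [0.3, -0.3, 0.0]
grip_width: 0.0007
the job is handed in; nothing more can be done
None
```

The job is handed in, at about 60 s of robot time; the hand-in gives no verdict. Three sample blocks were present. I put all three on the tray, pushed the lever to its stop, opened the lid onto its stop, tipped the blocks into the case, put the tray back and closed the lid.

**Last checks:**
- **Blocks:** all three were seen inside the case before the lid was closed.
- **Lid:** its top is level, with a tilt of about 0.001 rad at z = 0.118 m.
- **Tray:** it is empty and level, with a tilt of about 0.004 rad. Its floor is at z = 0.073 m and its centre is about 7 mm from the pan's centre.
- **Lever:** the force rose without further movement at the stop, and the last picture shows it back at rest.
- **Bottle, beaker and jar:** by eye, in the same places in the pictures to about a pixel. A pixel-difference check between the first and last pictures was no use, because the brightness differed between them.

**What failed or disagreed:**
- **Fingertips:** in the pictures the real fingertips sit about 40 mm short of the reported TCP. My first grasp therefore closed above the block without moving it noticeably. I allowed for the offset in every move after that.
- **Third block:** the gripper body would have hit the lever, so I gripped this block across its width and laid it crosswise at the front of the tray.

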